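Hang the inspected kit on the hook in reverse order of use

ROBOT

A 7-joint arm with a two-finger parallel gripper is mounted at the origin on the work surface. World frame = base frame: x ahead of the robot, y to its left, z up, the work surface at z = 0. Lengths are in m, angles in rad, forces in N, time in s.
With the tool pointing down it reaches from about 0.4 to 0.85 m from the base axis. Payload 4.5 kg.
Tool frame: the origin (TCP) lies midway between the tips of the shut fingers; the grasp point (between the pads) lies 19 mm behind it; z points along the fingers, y is the direction in which the jaws open and shut (so a half turn about z gives the same grasp; the last joint's range is limited). The gripper opens to 88 mm and grips with 3 to 60 N. Pads are 18 mm wide; open, the fingers measure 123 mm over their backs; the gripper's body (75 mm by 187 mm) begins 45 mm behind the grasp point.
Start: joints at [-1.105, 0.689, -0.195, 1.565, 0.157, 0.902, -0.215], TCP at [0.262, 0.568, 0.21] pointing down, gripper open.
Joint ranges: [-3.01, 3.01], [-0.46, 2.08], [-1.47, 1.51], [0.13, 2.56], [-1, 4.14], [0.04, 2.09], [-2.66, 2.66]. Speed limits (rad/s): [2.57, 2.57, 3.14, 3.14, 3.14, 3.14, 3.14].

INTERFACE

Orientations are given as a unit quaternion [x, y, z, w].
In Python, from plant import r gives the robot as it stands.
- The arm moves only by the tool play_rows, never from a script. Its argument "targets" is a list of rows, each an object of numbers: "jaw": the closure, from 0 (fully open) to 1 (shut); "dx", "dy", "dz": the shift along the tool's x, y, z in m; "yaw": the turn about the tool's z in rad. A call has exactly 5 rows; each row shifts and turns the pose as measured when the row begins, along the tool's axes as they then stand; what a row does not reach is not made up. A row lasts 1/10 s, in which the tool goes at most 50 mm and 8.59 degrees, less where a joint would pass 70% of its speed; a pose out of reach is approached as far as the arm can. A call with a gripper value outside its range is refused whole. The fingers move at their own pace and stop on an object; "squeeze" is the grip in N (left out, the last holds). Time passes only in rows, so rows that do not move let the fingers close, or fill a call up. It gives the time, the measured TCP pose, the force and the opening at its end, in the units of the state.
- r.get_state(): the state, without advancing time (a new reading comes with each control period).
- r.snapshot(name): name is "side" or "top"; returns a dict with "frame" (400x640x3 uint8, red, green, blue), "z_map" (400x640 float32, m along the optical axis (not along the pixel's ray), 0 where there is no reading), "mtx" (3x3 intrinsics, pixels), "position" and "orientation" of the camera in the world. Camera axes: x right, y up, looking along -z (the intrinsics and any distortion apply to the point x, -y, -z); pixel columns grow to the right and rows downward; lengths in m; the calibration is good to about 2 mm. A picture is of the moment at which its call begins.
- r.finish_job(): hands the job in, once; it reports no verdict.
The state is a dict: "clock": time; "q": joint angles; "qd": joint speeds; "joint_torque": joint torques, N m; "tool_pos": TCP position; "eef_rot": TCP orientation; "contact_force": force on the tool from outside, world axes, zero at the start; "moment": the same for the moment, N m; "opening": opening from 0.0 (shut) to 1.0 (fully open).
Only numpy, scipy, OpenCV 4.12 (cv2) and the standard library are available. Lean on these libraries where they do the work, as an engineer would, in place of code of your own. Each camera call takes 0.05 s, during which the arm holds its last target.

TASK

The inspected kit goes back on the hook in reverse order of use: first the red rigging plate and then the green descender from the rack, last the rusty carabiner from the brass spring clip, each hung by its upper eye (the carabiner by its wide bow), lowered gently and squarely across the bar. Slide each one back along the bar and press it home with a steady push of about 10 N (5 N at least, never more than 20 N) - the plate against the rubber-faced stop, each later piece against the one before, so that the push goes through to the stop - before taking the next. Leave all three hanging nested without gaps, let go of them, and leave the other things on the table alone.

Things in the scene. Friction and masses are not known exactly. Their poses are not given: they have to be found in the camera images.
- hook_stand: Dark steel stand with one bright level hook bar, fixed. Origin: on the table below the bar's root (front of the 30 x 44 mm column, 212 mm high); x points from the hook's tip back to the column, z up. The bar is round, 12 mm thick, and runs straight along -x, its top 200 mm above the table. Base plate 150 x 150 x 14 mm, x from -40 to 110.
- nose (a point): Tip of the bar's turned-up nose, 116 mm in front of the root, over the bar's centre line, 202 mm above the table (centre of its rounded end). The bar is straight for 102 mm from the root; there the 12 mm thick nose rises slantwise, to 208 mm above the table and 122 mm from the root at the most. A piece goes over the nose with its eye about 12 mm higher than it will hang.
- stop: Brass rose at the bar's root; origin there on the bar's centre line, axes as the stand's. In front of it a rubber-faced stop plate, 34 mm wide, 19 mm above to 41 mm below the bar's centre, is clamped on the bar. Its front face lies anywhere from 18 to 46 mm in front of the origin, is NOT reported and must be felt for. Nearly rigid: 1 mm too far takes the force past 20 N; meet it at 15 to 20 mm/s.
- rigging_plate: Red rigging plate, 12 mm thick, 190 g (+-25 %), upright in a rack pocket. Origin: centre of its 28 mm hanging eye, half-way through the thickness; x square to the plate, z up. Head 42 mm wide (y), its sides straight from the origin to 33 mm below, top 21 mm above; lower down 88 mm wide; foot 72 mm below. Hangs with its origin 14 mm below the bar's top. Grasp across the head at the origin.
- descender: Green figure-eight descender, 12 mm thick, 170 g (+-25 %), upright in the other rack pocket. Origin: centre of its upper, small eye, half-way through; x square to its plane, z up. Small ring 54 mm across, hole 30 mm; large ring 78 mm across, centre 68 mm and lowest point 107 mm below the origin. Hangs with its origin 15 mm below the bar's top. Grasp across the small ring at the origin.
- carabiner: Rusty carabiner of 12 mm round bar, 64 mm wide (y), 230 g (+-25 %), upright in the clip, wide bow up. Origin: centre of the half-round bow, whose inside is 20 mm and outside 32 mm above; x square to its plane, z up; sides straight down to 28 mm below, then the gate sleeve bulges 2 mm; lowest point 85 mm below. Hangs with its origin 20 mm below the bar's top. Grasp across the width at the origin.
- rack: Walnut rack 76 x 288 x 40 mm, fixed. Origin: centre of its underside. Two pockets, 75 mm either side of the centre along y, 28 mm deep, floor 12 mm above the table; plate and descender stand in them (which in which differs), square to the rack's x. Lift a piece 35 mm straight up to clear it.
- clip: Brass spring clip on a walnut foot 90 x 74 x 18 mm, fixed. Origin: on the table, below the carabiner's place. A fixed and a hinged sprung jaw (40 mm wide, tops 52 mm above the table) nip the carabiner's lower end along x with a few newtons; draw it straight up 40 mm to clear it.
- caliper: Bystander: steel caliper lying flat along its y axis, 200 x 60 x 15 mm.
- rivet_block: Bystander: tarnished copper rivet block 70 x 50 x 28 mm. Origin: centre of its underside.
- steel_ring: Bystander: bare steel ring lying flat, 60 mm across, 9 mm high.
- rivet_tin: Bystander: open aluminium tin of rivets 80 x 60 x 22 mm.
- rivet_hammer: Bystander: small hammer, 240 mm long, lying flat.
- oil_bottle: Bystander: grey oil bottle, 44 mm across, 110 mm high.
Mind the look-alikes: they are no part of the job. Of the things like the carabiner, leave any that is orange or purple; of the rest the larger one is meant.

How it is judged:
By the outcome, as a careful person would: the job done as asked, in the order asked, and still so for the second after the job is handed in, with the robot touching nothing.
It also fails if it takes over 72 s, if anything falls off the work surface, if the arm or the gripper's body presses on something with over 40 N, if the wrist force passes 120 N, or if a joint passes its speed limit or range.

## Working session

There is one attempt and no reset: what is moved stays moved. The work goes in short steps, Python scripts to look and compute and a tool call to move; the robot and the scene stay as the last step left them, time stands still between calls to the robot, and variables do not carry over. Pictures are saved under pics/ and viewed, and the job is handed in when it is done.

Besides the shell and the picture viewer there is one more tool, called after ">>>" by a JSON object that holds its "fn" and its "kwargs". play_rows: Moves the arm, as the interface text tells. Its arguments: {"type":"object","properties":{"targets":{"type":"array"},"squeeze":{"type":"number"}},"required":["targets"]}

```bash
ls; mkdir -p pics
python3 - <<'E'
from plant import r
import cv2,numpy as np
s=r.get_state();print({k:np.round(v,3).tolist() for k,v in s.items()})
for n in("side","top"):
    d=r.snapshot(n);np.savez(f"{n}0.npz",**d)
    cv2.imwrite(f"pics/{n}0.png",d["frame"][:,:,::-1]);print(n,d["mtx"],d["position"],d["orientation"],d.keys())
E
```

```text
pics
{'clock': 0.0, 'q': [-1.105, 0.69, -0.195, 1.566, 0.157, 0.903, -0.215], 'qd': [0.001, -0.001, 0.0, -0.002, 0.001, -0.001, -0.002], 'joint_torque': [0.001, -52.757, -1.267, -15.342, -0.053, 0.007, 0.0], 'tool_pos': [0.261, 0.567, 0.209], 'eef_rot': [0.214, 0.977, -0.001, -0.0], 'contact_force': [-0.264, 0.705, 0.394], 'moment': [-0.018, 0.056, 0.031], 'opening': 0.999}
side [[451.14053258   0.         314.30270026]
 [  0.         451.14053258 201.08730094]
 [  0.           0.           1.        ]] [ 0.36704228 -0.96894787  0.70548866] [ 0.50129797 -0.05373504 -0.0944047   0.85842917] dict_keys(['frame', 'z_map', 'mtx', 'position', 'orientation'])
top [[475.23095118   0.         317.65785057]
 [  0.         475.23095118 191.16081033]
 [  0.           0.           1.        ]] [0.37297973 0.00379562 1.33790934] [ 0.06112406 -0.05748101 -0.69955872  0.70963186] dict_keys(['frame', 'z_map', 'mtx', 'position', 'orientation'])
```

View pics/side0.png

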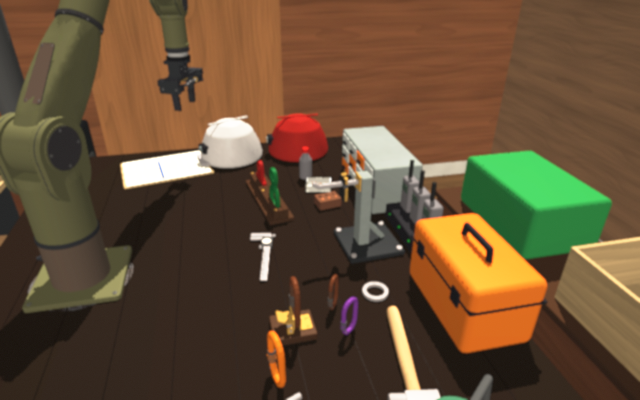

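View pics/top0.png

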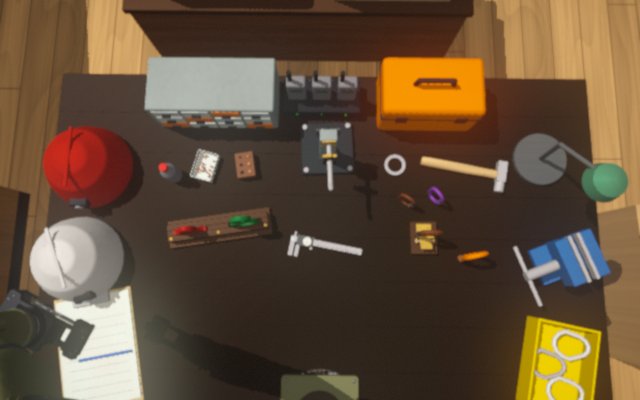

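The side view shows the arm at the left and the rack with red and green pieces around (270,190). The hook stand is at (360,200), and the clip with the rusty carabiner at (293,310). A smaller rusty one stands at (333,290), a purple one at (350,315) and an orange one at (276,358). In the top view the rack is at (220,227), the stand at (328,150) with its bar pointing down the image, and the clip at (424,238).

```bash
cat > h.py <<'E'
import numpy as np,cv2
from scipy.spatial.transform import Rotation as R
def pts(d):
    z=d["z_map"];v,u=np.mgrid[0:400,0:640];K=d["mtx"]
    x=(u-K[0,2])/K[0,0]*z;y=(v-K[1,2])/K[1,1]*z
    P=np.stack([x,-y,-z],-1)@R.from_quat(d["orientation"]).as_matrix().T+d["position"]
    P[z==0]=np.nan
    return P
def ray(d,u,v):
    K=d["mtx"];c=np.array([(u-K[0,2])/K[0,0],-(v-K[1,2])/K[1,1],-1.])
    return d["position"],R.from_quat(d["orientation"]).apply(c)
def plane(d,u,v,z):
    o,c=ray(d,u,v);return o+c*(z-o[2])/c[2]
def proj(d,p):
    q=R.from_quat(d["orientation"]).inv().apply(np.array(p)-d["position"]);K=d["mtx"]
    return K[0,0]*q[...,0]/-q[...,2]+K[0,2],K[1,1]*q[...,1]/q[...,2]+K[1,2]
def load(n): return dict(np.load(f"{n}.npz"))
def crop(d,u0,u1,v0,v1,s,name):
    cv2.imwrite(name,cv2.resize(np.ascontiguousarray(d["frame"][v0:v1,u0:u1,::-1]),None,fx=s,fy=s,interpolation=cv2.INTER_CUBIC))
E
python3 - <<'E'
from h import *
t=load("top0");s=load("side0")
crop(s,240,400,130,230,5,"pics/s_rack.png")
crop(t,160,360,120,250,4,"pics/t_rack.png")
crop(s,250,410,260,360,5,"pics/s_clip.png")
crop(t,390,490,170,270,6,"pics/t_clip.png")
for n,d in(("t",t),("s",s)):
    P=pts(d);z=P[...,2];print(n,np.nanmedian(z[250:300,300:400]))
P=pts(t);z=P[...,2]
h=np.clip(np.nan_to_num(z)/0.3,0,1)*255
cv2.imwrite("pics/t_h.png",cv2.resize(cv2.applyColorMap(h.astype(np.uint8),cv2.COLORMAP_JET),None,fx=1.25,fy=1.25))
E
```

```text
t 0.0006440407387960922
s 0.0013168281365106282
```

View pics/s_rack.png

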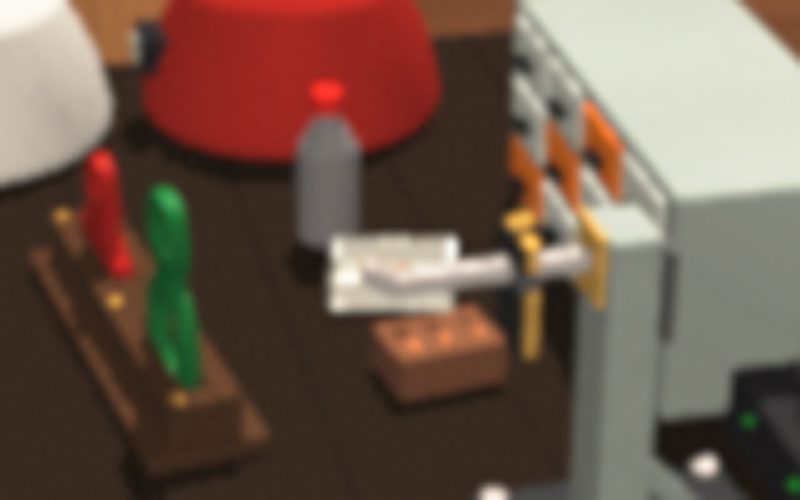

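View pics/t_rack.png

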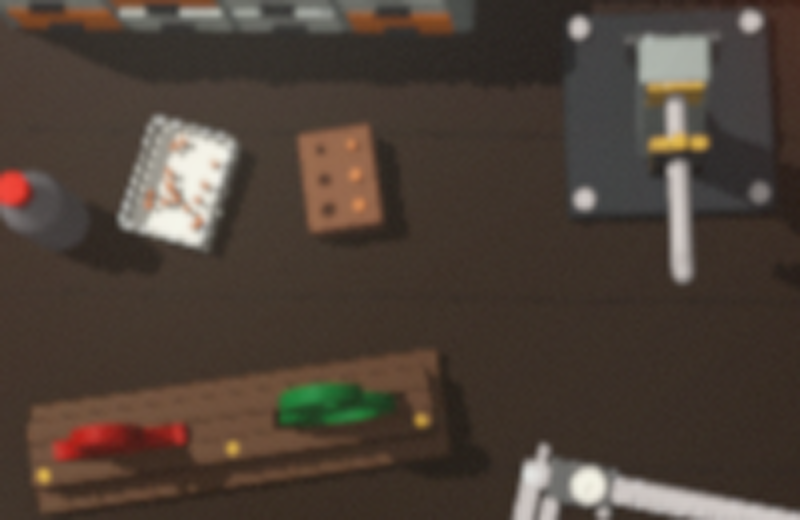

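View pics/s_clip.png

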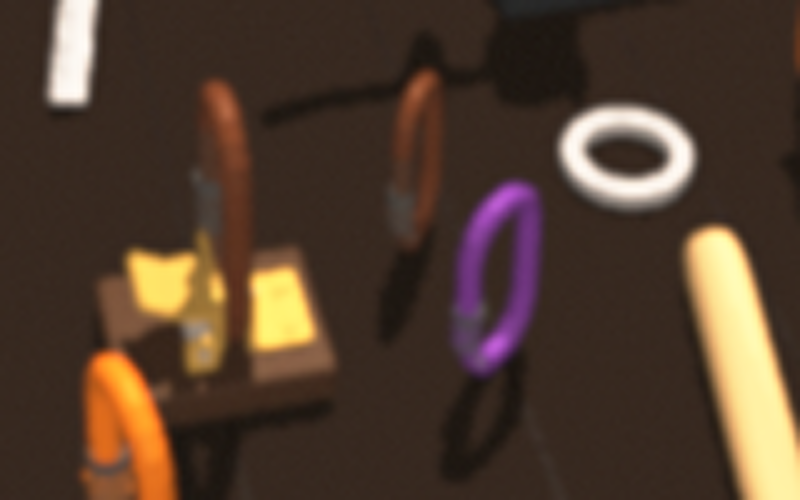

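View pics/t_clip.png

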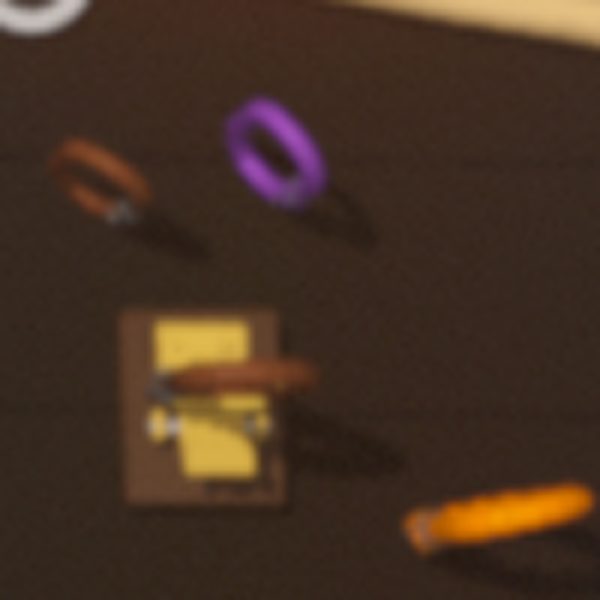

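View pics/t_h.png

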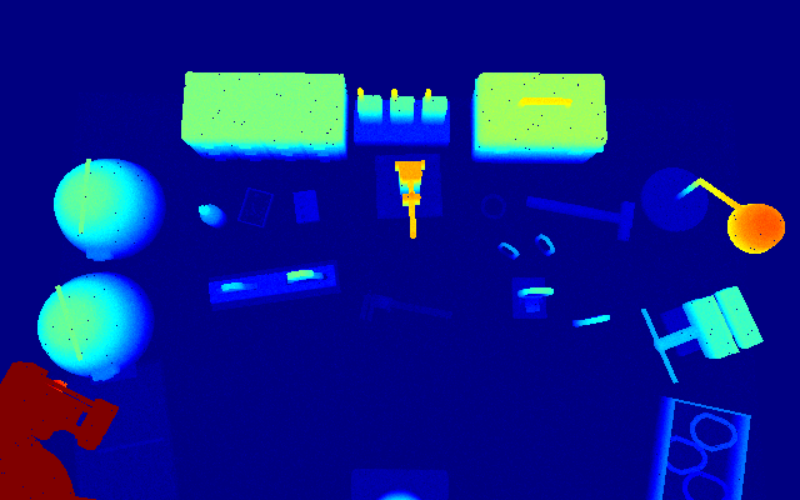

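The crops show the plate in the left rack pocket (top view (190,230)) and the descender in the right pocket (243,221). The large rusty carabiner in the clip is at (427,233). The bar runs from (330,188) to (328,140), with the dark stop plate and brass clamp near (329,155). Now I'll measure poses from the depth.

Run:
```python
from h import *
t=load("top0");s=load("side0")
def fit(P,name):
    P=P[~np.isnan(P[:,0])];
    if len(P)<5: print(name,len(P));return
    c=P.mean(0);xy=P[:,:2]-c[:2];w,V=np.linalg.eigh(xy.T@xy);a=V[:,1]; 
    if abs(a[0])>abs(a[1]): a=a*np.sign(a[0])
    else: a=a*np.sign(a[1])
    q=xy@a;n=xy@np.array([-a[1],a[0]])
    print(name,len(P),"c",c.round(4),"ang",round(np.degrees(np.arctan2(a[1],a[0])),2),"ext",q.min().round(4),q.max().round(4),"mid",(c[:2]+a*(q.min()+q.max())/2).round(4),"nstd",n.std().round(4),"n",n.min().round(4),n.max().round(4),"z",P[:,2].min().round(4),P[:,2].max().round(4))
for nm,d in(("top",t),("side",s)):
    P=pts(d);hsv=cv2.cvtColor(d["frame"],cv2.COLOR_RGB2HSV);H,S,V=[hsv[...,i].astype(int) for i in range(3)]
    X,Y,Z=P[...,0],P[...,1],P[...,2]
    print(nm)
    reg=(X>.45)&(X<.65)&(Y>.1)&(Y<.55)
    red=reg&((H<6)|(H>174))&(S>170)&(V>70)&(Z>.02)&(Z<.13)&(X<.58)
    gr=reg&(H>40)&(H<85)&(S>120)&(Z>.02)
    fit(P[red],"red");fit(P[gr],"green")
    rk=reg&(Z>.034)&(Z<.046)&(Y>.1)&(Y<.5)&(X<.58)&(H<20)&(S<200)&~red
    fit(P[rk],"racktop")
    m=rk.astype(np.uint8)
    pp=P[rk][:,:2].astype(np.float32);print("minrect",cv2.minAreaRect(pp))
    cb=(X>.4)&(X<.56)&(Y<-.15)&(Y>-.4)&(Z>.06)&(Z<.2)
    cb&=((H<20)|(S<60))
    n,l,st,ce=cv2.connectedComponentsWithStats(cb.astype(np.uint8))
    for i in range(1,n):
        if st[i,4]>15: print(ce[i].round(),end=" ");fit(P[l==i],"rust%d"%i)
    foot=(X>.4)&(X<.58)&(Y<-.15)&(Y>-.4)&(Z>.012)&(Z<.024)
    fit(P[foot],"foot");print(cv2.minAreaRect(P[foot][:,:2].astype(np.float32)))
    bar=(Z>.18)&(Z<.26)&(X>.5)&(X<.78)&(Y<.1)&(Y>-.1)
    print("barX",np.nanmin(X[bar]),np.nanmax(X[bar]))
    for x in np.arange(.56,.78,.008):
        k=bar&(abs(X-x)<.004)
        if k.sum(): print(round(x,3),k.sum(),"y",Y[k].min().round(4),Y[k].max().round(4),"zmax",np.percentile(Z[k],[50,90,100]).round(4),d["frame"][k].mean(0).round())
```

```text
top
red 192 c [0.4789 0.3531 0.0728] ang 99.62 ext -0.0372 0.0495 mid [0.4778 0.3591] nstd 0.0041 n -0.0161 0.0065 z 0.0353 0.1094
green 203 c [0.5009 0.2077 0.1065] ang 100.28 ext -0.0324 0.0387 mid [0.5004 0.2108] nstd 0.0033 n -0.0081 0.0047 z 0.0213 0.1511
racktop 1111 c [0.4879 0.2899 0.0402] ang 98.34 ext -0.1425 0.1336 mid [0.4885 0.2855] nstd 0.0147 n -0.0269 0.0225 z 0.0342 0.046
minrect ((0.49069681763648987, 0.28584444522857666), (0.046885088086128235, 0.27595165371894836), 9.000259399414062)
[429. 233.] rust2 154 c [ 0.4757 -0.2747  0.1154] ang 90.11 ext -0.0349 0.027 mid [ 0.4757 -0.2787] nstd 0.0037 n -0.0077 0.0071 z 0.0601 0.1379
[470. 257.] rust3 81 c [ 0.4164 -0.3821  0.1021] ang 103.0 ext -0.0185 0.0131 mid [ 0.417  -0.3847] nstd 0.0033 n -0.0056 0.0062 z 0.0638 0.1199
foot 563 c [ 0.474  -0.2771  0.0183] ang 5.71 ext -0.0612 0.1086 mid [ 0.4975 -0.2748] nstd 0.0255 n -0.1141 0.0509 z 0.0122 0.024
((0.500651478767395, -0.3062359690666199), (0.18484844267368317, 0.14792315661907196), 11.216933250427246)
barX 0.5678445033191692 0.7244002828891448
0.568 8 y -0.0236 -0
[... 3484 characters left out ...]
 y -0.037 -0.0131 zmax [0.2037 0.218  0.223 ] [170. 132.  77.]
0.664 17 y -0.0237 -0.0151 zmax [0.196  0.2003 0.2016] [167. 153. 140.]
0.672 14 y -0.0223 -0.0142 zmax [0.199  0.2014 0.2022] [186. 173. 162.]
0.68 13 y -0.0232 -0.013 zmax [0.1981 0.2011 0.2016] [173. 159. 146.]
0.688 85 y -0.0342 0.0035 zmax [0.201  0.2138 0.2177] [164. 132.  84.]
0.696 70 y -0.038 0.0051 zmax [0.2047 0.2136 0.2145] [164. 163. 147.]
0.704 58 y -0.0379 0.0016 zmax [0.2067 0.2134 0.2149] [167. 170. 157.]
0.712 61 y -0.0368 0.0095 zmax [0.2072 0.2135 0.2151] [163. 165. 152.]
0.72 57 y -0.0446 0.0136 zmax [0.1979 0.2095 0.2134] [107. 107.  99.]
0.728 1 y -0.0392 -0.0392 zmax [0.1833 0.1833 0.1833] [106. 108.  99.]
```

Run:
```python
from h import *
def fitxy(P):
    P=P[~np.isnan(P[:,0])];c=P.mean(0);xy=P[:,:2]-c[:2];w,V=np.linalg.eigh(xy.T@xy);a=V[:,1];a=a*np.sign(a[np.argmax(abs(a))])
    q=xy@a;return len(P),c.round(4),round(np.degrees(np.arctan2(a[1],a[0])),2),(c[:2]+a*(q.min()+q.max())/2).round(4),(q.max()-q.min()).round(4)
for nm in("top0","side0"):
    d=load(nm);P=pts(d);X,Y,Z=[P[...,i] for i in range(3)]
    print(nm,"table bias",np.nanmedian(Z[(X>.3)&(X<.4)&(abs(Y)<.1)]))
    print("bar",fitxy(P[(Z>.195)&(Z<.206)&(X>.585)&(X<.637)&(Y<0)&(Y>-.04)]))
    print("base",cv2.minAreaRect(P[(Z>.009)&(Z<.019)&(X>.6)&(X<.85)&(Y<.1)&(Y>-.12)][:,:2].astype(np.float32)))
    print("foot",cv2.minAreaRect(P[(Z>.014)&(Z<.023)&(X>.42)&(X<.53)&(Y<-.22)&(Y>-.335)][:,:2].astype(np.float32)))
    print("cartop",fitxy(P[(Z>.115)&(X>.45)&(X<.5)&(Y<-.23)&(Y>-.33)]), fitxy(P[(Z>.127)&(X>.45)&(X<.5)&(Y<-.23)&(Y>-.33)]))
    print("plate",fitxy(P[(Z>.085)&(Z<.13)&(X>.45)&(X<.51)&(Y<.41)&(Y>.31)]))
    print("desc",fitxy(P[(Z>.12)&(Z<.16)&(X>.46)&(X<.54)&(Y<.26)&(Y>.16)]))
    dk=(Z>.16)&(Z<.235)&(X>.636)&(X<.668)&(abs(Y+.015)<.03)
    print("stop",dk.sum(),np.percentile(X[dk],[0,2,10,25,50,75,90,98]).round(4))
    hm=(Z>.1)&(Y>.4)&(X>.35)&(X<.6);print("near left z>.1: ymin",np.nanmin(Y[hm]) if hm.any() else None)
s=load("side0");print([proj(s,p) for p in((.478,.359,.084),(.502,.211,.119),(.4757,-.279,.103),(.69,-.013,.194))])
crop(s,340,380,160,210,12,"pics/s_stop.png")
```

```text
top0 table bias 0.0005647131240522629
bar (97, array([ 0.6114, -0.0171,  0.1997]), np.float64(4.18), array([ 0.6112, -0.0171]), np.float64(0.051))
base ((0.7307192087173462, -0.017695873975753784), (0.21642214059829712, 0.1974155604839325), 10.475990295410156)
foot ((0.46962645649909973, -0.28182661533355713), (0.08889190107584, 0.07466834783554077), 0.7092700004577637)
cartop (106, array([ 0.4764, -0.279 ,  0.1293]), np.float64(91.05), array([ 0.4764, -0.2806]), np.float64(0.0566)) (77, array([ 0.4764, -0.2811,  0.1322]), np.float64(89.88), array([ 0.4764, -0.2813]), np.float64(0.044))
plate (79, array([0.479 , 0.3569, 0.1   ]), np.float64(98.93), array([0.4786, 0.3595]), np.float64(0.0406))
desc (107, array([0.5024, 0.2087, 0.1401]), np.float64(98.81), array([0.502 , 0.2108]), np.float64(0.0527))
stop 144 [0.6361 0.6368 0.6425 0.644  0.6453 0.6506 0.6561 0.6665]
near left z>.1: ymin 0.5737915174627833
side0 table bias 0.0012058132747806427
bar (77, array([ 0.6106, -0.0216,  0.1989]), np.float64(4.31), array([ 0.611 , -0.0216]), np.float64(0.0511))
base ((0.7365719079971313, 0.00220
[... 297 characters left out ...]
4(0.0504)) (82, array([ 0.4765, -0.2885,  0.1322]), np.float64(93.6), array([ 0.4763, -0.286 ]), np.float64(0.0392))
plate (45, array([0.4804, 0.3517, 0.0966]), np.float64(104.57), array([0.4787, 0.3582]), np.float64(0.0438))
desc (78, array([0.5035, 0.2015, 0.1349]), np.float64(104.77), array([0.5017, 0.2083]), np.float64(0.0548))
stop 215 [0.6362 0.6384 0.6443 0.6453 0.6476 0.6522 0.6555 0.6664]
near left z>.1: ymin 0.5714813563593808
[(np.float64(259.4645718303136), np.float64(167.72113416000084)), (np.float64(272.639287372064), np.float64(177.19241849301946)), (np.float64(293.59595853124074), np.float64(291.987594330001)), (np.float64(358.46749332488776), np.float64(181.84061287147406))]
```

View pics/s_stop.png

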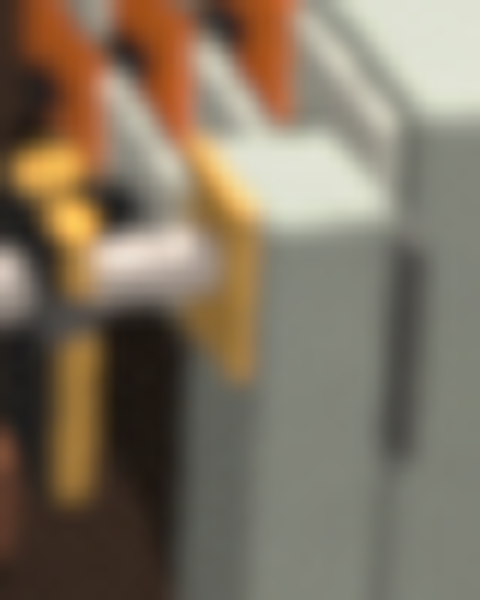

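The close-up shows the dark stop plate left of the brass strip at about column 344, and the brass rose at 359. I'll refine the bar's yaw from the four base bolts and the bar itself.

Run:
```python
from h import *
t=load("top0");s=load("side0")
f=t["frame"].astype(int);m=(f.min(2)>150)
n,l,st,ce=cv2.connectedComponentsWithStats(m[110:185,295:360].astype(np.uint8))
B=[]
for i in range(1,n):
    if 2<=st[i,4]<40:
        u,v=ce[i]+[295,110];p=plane(t,u,v,.017);B.append(p);print(st[i,4],u.round(1),v.round(1),p.round(4))
# bar midline by gradient-ish weighted centroid per row in top image
for v in range(160,186,3):
    row=f[v,315:345].sum(1)-250.;row[row<0]=0
    u=(row*np.arange(315,345)).sum()/row.sum();print(v,u.round(2),plane(t,u,v,.2).round(4))
P=pts(t)
X,Y,Z=[P[...,i] for i in range(3)]
k=(Z>.009)&(Z<.019)&(X>.63)&(X<.72)&(Y<.08)&(Y>-.12);ang=cv2.minAreaRect(P[k][:,:2].astype(np.float32));print(ang)
```

```text
14 347.1 124.9 [ 0.7919 -0.07    0.017 ]
14 304.3 126.5 [0.7856 0.0536 0.017 ]
27 328.2 149.3 [ 0.7189 -0.0161  0.017 ]
15 305.6 169.4 [0.6591 0.0475 0.017 ]
160 329.03 [ 0.6438 -0.0157  0.2   ]
163 328.72 [ 0.6363 -0.015   0.2   ]
166 328.96 [ 0.6288 -0.0157  0.2   ]
169 329.11 [ 0.6212 -0.0161  0.2   ]
172 329.28 [ 0.6138 -0.0166  0.2   ]
175 329.37 [ 0.6063 -0.0169  0.2   ]
178 329.46 [ 0.5988 -0.0172  0.2   ]
181 329.55 [ 0.5914 -0.0175  0.2   ]
184 329.61 [ 0.5839 -0.0177  0.2   ]
((0.6778117418289185, -0.02718060463666916), (0.08751185238361359, 0.1766953319311142), 1.1968916654586792)
```

```bash
cat > go.py <<'E'
# usage: plan(x,y,z,yaw_deg(world angle of tool y),n rows)
from plant import r
from h import *
def st(pr=True):
    s=r.get_state();M=R.from_quat(s["eef_rot"]).as_matrix();a=np.degrees(np.arctan2(M[1,1],M[0,1]))
    if pr: print("t",round(s["clock"],2),"p",np.round(s["tool_pos"],4),"ya",round(a,2),"zt",M[:,2].round(3),"F",np.round(s["contact_force"],2),"M",np.round(s["moment"],2),"op",round(s["opening"],3))
    return s,M,a
def plan(x,y,z,ya,n=5):
    s,M,a=st();p=np.array(s["tool_pos"]);D=np.array([x,y,z])-p
    w=(ya-a+90)%180-90
    print("total",D.round(4),"yaw tool deg",round(-w,2))
    for i in range(n):
        Mi=R.from_euler('z',w*i/n,degrees=True).as_matrix()@M
        print([*(Mi.T@(D/n)).round(4).tolist(),round(-np.radians(w)/n,4)])
E
python3 -c "
from go import *
plan(.4785,.359,.19,99,9)"
```

```text
t 0.1 p [0.2613 0.5671 0.2095] ya 65.27 zt [-0.001 -0.001 -1.   ] F [ 0.46 -0.24 -0.31] M [-0.05 -0.01  0.  ] op 1.003
total [ 0.2172 -0.2081 -0.0195] yaw tool deg -33.73
[-0.0316, -0.0109, 0.0022, np.float64(-0.0654)]
[-0.0308, -0.0129, 0.0022, np.float64(-0.0654)]
[-0.0299, -0.0149, 0.0022, np.float64(-0.0654)]
[-0.0289, -0.0169, 0.0022, np.float64(-0.0654)]
[-0.0277, -0.0187, 0.0022, np.float64(-0.0654)]
[-0.0264, -0.0205, 0.0022, np.float64(-0.0654)]
[-0.025, -0.0222, 0.0022, np.float64(-0.0654)]
[-0.0235, -0.0237, 0.0022, np.float64(-0.0654)]
[-0.0219, -0.0252, 0.0022, np.float64(-0.0654)]
```

>>> {"fn": "play_rows", "kwargs": {"targets": [{"jaw":0,"dx":-0.032,"dy":-0.011,"dz":0.002,"yaw":-0.065},{"jaw":0,"dx":-0.031,"dy":-0.013,"dz":0.002,"yaw":-0.065},{"jaw":0,"dx":-0.03,"dy":-0.015,"dz":0.002,"yaw":-0.065},{"jaw":0,"dx":-0.029,"dy":-0.017,"dz":0.002,"yaw":-0.065},{"jaw":0,"dx":-0.028,"dy":-0.019,"dz":0.002,"yaw":-0.065}], "squeeze": 40}}

```text
clock: 0.6
tool_pos: [0.3799, 0.4524, 0.1968]
eef_rot: [0.04, 0.999, -0.0, -0.003]
contact_force: [1.0, 0.5, 0.5]
opening: 0.997
```

```bash
python3 -c "
from go import *
plan(.4785,.359,.19,99,5)"
```

```text
t 0.6 p [0.3799 0.4524 0.1968] ya 85.38 zt [-0.006 -0.001 -1.   ] F [1.02 0.45 0.49] M [ 0.09 -0.05  0.03] op 0.997
total [ 0.0986 -0.0934 -0.0068] yaw tool deg -13.62
[-0.0212, -0.017, 0.0012, np.float64(-0.0475)]
[-0.0203, -0.018, 0.0012, np.float64(-0.0475)]
[-0.0195, -0.019, 0.0012, np.float64(-0.0475)]
[-0.0185, -0.0199, 0.0013, np.float64(-0.0475)]
[-0.0176, -0.0207, 0.0013, np.float64(-0.0475)]
```

>>> {"fn": "play_rows", "kwargs": {"targets": [{"jaw":0,"dx":-0.026,"dy":-0.021,"dz":0.0015,"yaw":-0.06},{"jaw":0,"dx":-0.026,"dy":-0.022,"dz":0.0015,"yaw":-0.06},{"jaw":0,"dx":-0.025,"dy":-0.024,"dz":0.0015,"yaw":-0.06},{"jaw":0,"dx":-0.02,"dy":-0.024,"dz":0.001,"yaw":-0.05},{"jaw":0,"dx":0,"dy":0,"dz":0,"yaw":0}]}}

```text
clock: 1.1
tool_pos: [0.4857, 0.3506, 0.1876]
eef_rot: [-0.076, 0.997, -0.004, -0.004]
contact_force: [0.2, -0.1, 0.1]
opening: 1.004
```

```bash
python3 -c "
from go import *
plan(.4785,.359,.08,99,3)"
```

```text
t 1.1 p [0.4857 0.3506 0.1876] ya 98.68 zt [-0.007 -0.008 -1.   ] F [ 0.21 -0.11  0.07] M [0.04 0.02 0.03] op 1.004
total [-0.0072  0.0084 -0.1076] yaw tool deg -0.32
[0.0017, 0.0034, 0.0359, np.float64(-0.0019)]
[0.0017, 0.0034, 0.0359, np.float64(-0.0019)]
[0.0016, 0.0034, 0.0359, np.float64(-0.0019)]
```

>>> {"fn": "play_rows", "kwargs": {"targets": [{"jaw":0,"dx":0.003,"dy":0.005,"dz":0.015,"yaw":-0.005},{"jaw":0,"dx":0.0025,"dy":0.0045,"dz":0.03,"yaw":0},{"jaw":0,"dx":0,"dy":0,"dz":0.03,"yaw":0},{"jaw":0,"dx":0,"dy":0,"dz":0.015,"yaw":0},{"jaw":0,"dx":0,"dy":0,"dz":0.0,"yaw":0}]}}

```text
clock: 1.6
tool_pos: [0.4767, 0.3601, 0.0944]
eef_rot: [-0.076, 0.997, -0.003, -0.005]
contact_force: [-0.4, 0.2, -0.4]
opening: 1.001
```

```bash
python3 -c "
from go import *
plan(.4785,.359,.065,99,2)
d=r.snapshot('side');crop(d,210,310,120,220,6,'pics/s1.png');np.savez('side1.npz',**d)
"
```

```text
t 1.6 p [0.4767 0.3601 0.0944] ya 98.71 zt [-0.009 -0.006 -1.   ] F [-0.41  0.21 -0.43] M [ 0.05  0.01 -0.02] op 1.001
total [ 0.0018 -0.0011 -0.0294] yaw tool deg -0.29
[-0.001, -0.0006, 0.0147, np.float64(-0.0025)]
[-0.001, -0.0006, 0.0147, np.float64(-0.0025)]
```

View pics/s1.png

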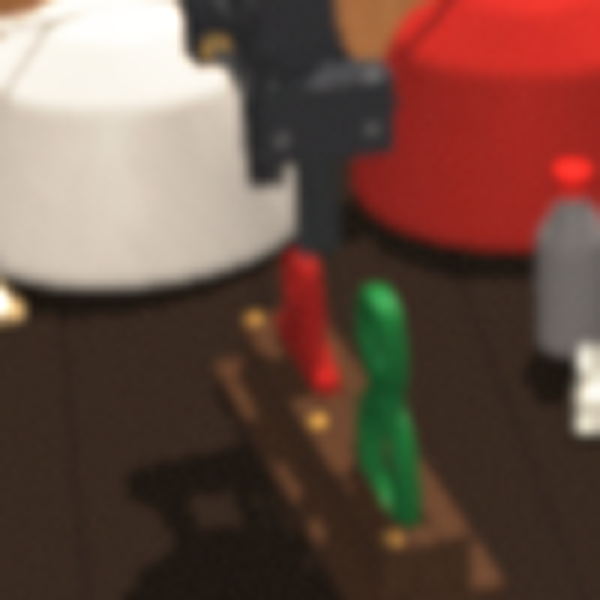

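The near finger's tip is at about pixel (263,161) and the red plate's top at (260,163). I'll compare the finger's predicted pixel with the seen one.

```bash
python3 -c "
from go import *
d=load('side1');s,M,a=st();p=np.array(s['tool_pos'])
for o in(.044,.053,.061): 
  print(o,[np.round(proj(d,p-M[:,1]*o+M[:,0]*k+[0,0,.0]),1).tolist() for k in(-.009,0,.009)])
P=pts(d);g=P[148:163,255:272];
X,Y,Z=[g[...,i] for i in range(3)]
f=d['frame'][148:163,255:272].max(2)<75
for i in range(0,15,2): print([(round(float(x),3),round(float(y),3),round(float(z),3)) if m else 0 for x,y,z,m in zip(X[i],Y[i],Z[i],f[i])])
"
```

```text
t 1.65 p [0.477  0.3606 0.0953] ya 98.72 zt [-0.008 -0.005 -1.   ] F [ 0.2  -0.26  0.7 ] M [ 0.06 -0.01  0.01] op 1.003
0.044 [[265.3, 169.4], [262.5, 169.8], [259.8, 170.2]]
0.053 [[266.1, 170.5], [263.3, 170.9], [260.5, 171.4]]
0.061 [[266.8, 171.5], [264.0, 172.0], [261.2, 172.4]]
[(0.462, 0.273, 0.189), (0.475, 0.409, 0.132), 0, 0, 0, (0.479, 0.301, 0.176), (0.482, 0.298, 0.177), (0.484, 0.297, 0.177), (0.488, 0.299, 0.176), (0.491, 0.304, 0.174), (0.494, 0.301, 0.175), (0.54, 0.721, -0.001), (0.543, 0.716, 0.001), 0, 0, 0, 0]
[0, 0, 0, 0, 0, (0.478, 0.296, 0.172), (0.481, 0.298, 0.171), (0.484, 0.298, 0.171), (0.487, 0.299, 0.17), (0.491, 0.303, 0.168), (0.494, 0.302, 0.168), (0.496, 0.301, 0.168), (0.541, 0.697, -0.0), 0, 0, 0, 0]
[0, 0, 0, 0, 0, (0.478, 0.297, 0.165), (0.481, 0.299, 0.164), (0.484, 0.304, 0.161), (0.487, 0.304, 0.161), (0.49, 0.303, 0.161), (0.493, 0.302, 0.161), (0.496, 0.301, 0.161), (0.538, 0.672, 0.002), (0.542, 0.677, -0.0), 0, 0, 0]
[0, 0, 0, 0, 0, (0.477, 0.294, 0.16), (0.481, 0.306, 0.154), (0.484, 0.301, 0.156), (0.487, 0.301, 0.156), (0.49, 0.3, 0.15
[... 533 characters left out ...]
3), (0.492, 0.303, 0.141), (0.496, 0.306, 0.14), (0.531, 0.62, -0.0), (0.534, 0.614, 0.002), (0.538, 0.612, 0.002), (0.542, 0.613, 0.002), (0.546, 0.62, -0.002)]
[0, 0, 0, 0, (0.498, 0.601, 0.003), (0.476, 0.299, 0.138), (0.48, 0.307, 0.134), (0.483, 0.303, 0.135), (0.486, 0.306, 0.134), (0.488, 0.299, 0.137), (0.492, 0.307, 0.132), (0.495, 0.306, 0.133), (0.528, 0.595, 0.003), (0.532, 0.601, -0.0), (0.535, 0.592, 0.003), (0.54, 0.597, 0.001), (0.543, 0.595, 0.001)]
[0, 0, 0, 0, 0, 0, 0, 0, (0.486, 0.306, 0.127), (0.489, 0.308, 0.126), (0.492, 0.308, 0.125), (0.523, 0.584, -0.0), (0.526, 0.576, 0.003), (0.529, 0.572, 0.004), (0.534, 0.581, -0.0), (0.537, 0.577, 0.001), (0.541, 0.578, 0.001)]
```

```bash
python3 -c "
from go import *
d=load('side1')
crop(d,225,305,115,185,10,'pics/s1b.png')
P=pts(d)
for v in range(158,176): print(v,[(d['frame'][v,u].tolist(),P[v,u].round(3).tolist()) for u in (262,264)])
"
```

```text
158 [([46, 46, 47], [0.483, 0.304, 0.142]), ([47, 47, 47], [0.489, 0.299, 0.143])]
159 [([45, 47, 46], [0.483, 0.306, 0.138]), ([46, 47, 47], [0.489, 0.305, 0.137])]
160 [([47, 47, 46], [0.483, 0.303, 0.135]), ([46, 47, 46], [0.488, 0.299, 0.137])]
161 [([63, 45, 44], [0.482, 0.302, 0.133]), ([45, 44, 42], [0.489, 0.302, 0.132])]
162 [([105, 46, 44], [0.482, 0.3, 0.13]), ([52, 41, 37], [0.489, 0.308, 0.126])]
163 [([146, 47, 42], [0.487, 0.353, 0.103]), ([63, 42, 34], [0.514, 0.574, 0.001])]
164 [([164, 45, 39], [0.486, 0.349, 0.101]), ([71, 41, 32], [0.514, 0.572, -0.002])]
165 [([158, 40, 34], [0.486, 0.346, 0.099]), ([76, 42, 33], [0.512, 0.559, -0.0])]
166 [([148, 37, 33], [0.485, 0.342, 0.097]), ([78, 41, 32], [0.511, 0.548, 0.001])]
167 [([141, 34, 30], [0.485, 0.341, 0.094]), ([81, 40, 31], [0.51, 0.539, 0.001])]
168 [([139, 33, 29], [0.485, 0.342, 0.09]), ([85, 40, 33], [0.508, 0.523, 0.004])]
169 [([137, 31, 27], [0.484, 0.342, 0.086]), ([87, 39, 30], [0.508, 0.522, 0.001])]
170 [([137, 32, 29], [0.484, 0.34, 0.084]), ([90, 38, 31], [0.506, 0.509, 0.003])]
171 [([136, 31, 28], [0.484, 0.342, 0.079]), ([94, 38, 31], [0.506, 0.506, 0.0])]
172 [([137, 31, 28], [0.483, 0.337, 0.078]), ([99, 38, 31], [0.504, 0.495, 0.002])]
173 [([137, 30, 28], [0.483, 0.336, 0.075]), ([106, 42, 33], [0.504, 0.492, -0.001])]
174 [([139, 32, 30], [0.483, 0.338, 0.071]), ([113, 47, 35], [0.49, 0.34, 0.069])]
175 [([138, 32, 29], [0.483, 0.336, 0.068]), ([120, 53, 38], [0.489, 0.342, 0.065])]
```

View pics/s1b.png

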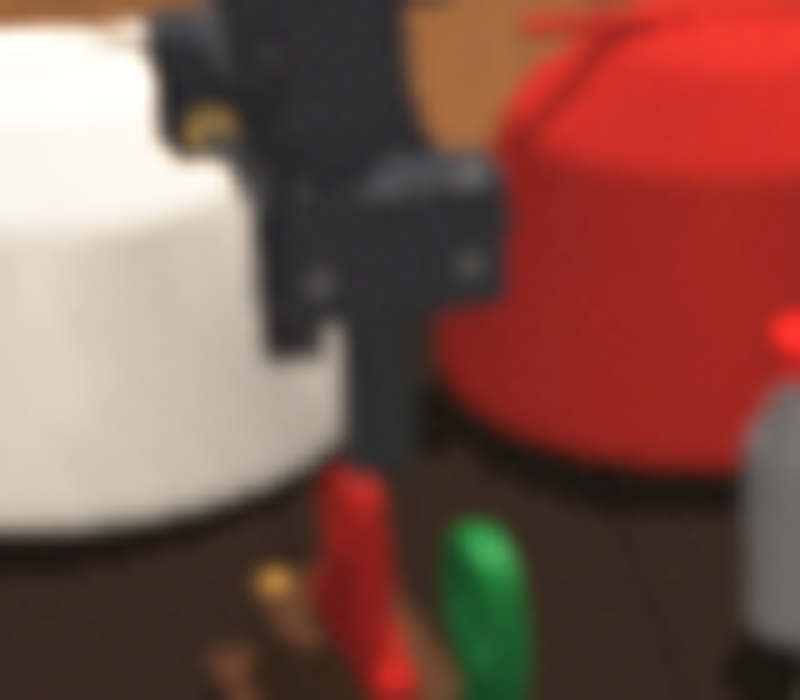

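The seen fingertip is near z 0.128, but the TCP is reported at 0.095. That is a 30 mm disagreement, so I'm checking again before going lower.

```bash
python3 -c "
from go import *
st()
d=r.snapshot('side');st();np.savez('side2.npz',**d)
crop(d,225,305,115,185,10,'pics/s2.png')
P=pts(d)
for v in range(140,176,2): print(v,[(d['frame'][v,u].tolist(),P[v,u].round(3).tolist()) for u in (262,264)])
t=r.snapshot('top');np.savez('top2.npz',**t);P=pts(t)
crop(t,140,240,170,270,7,'pics/t2.png')
"
```

```text
t 1.65 p [0.477  0.3606 0.0953] ya 98.72 zt [-0.008 -0.005 -1.   ] F [ 0.2  -0.26  0.7 ] M [ 0.06 -0.01  0.01] op 1.003
t 1.7 p [0.4779 0.3611 0.0964] ya 98.71 zt [-0.006 -0.004 -1.   ] F [-0.44  0.29  0.79] M [ 0.03 -0.04  0.02] op 1.002
140 [([48, 47, 49], [0.483, 0.267, 0.215]), ([47, 47, 49], [0.49, 0.275, 0.211])]
142 [([48, 47, 49], [0.484, 0.276, 0.205]), ([49, 48, 49], [0.489, 0.273, 0.205])]
144 [([49, 48, 50], [0.483, 0.277, 0.198]), ([48, 47, 49], [0.489, 0.273, 0.199])]
146 [([47, 45, 47], [0.483, 0.276, 0.192]), ([46, 45, 46], [0.489, 0.279, 0.191])]
148 [([46, 47, 47], [0.485, 0.301, 0.176]), ([46, 46, 46], [0.491, 0.3, 0.176])]
150 [([45, 46, 46], [0.485, 0.302, 0.169]), ([47, 46, 46], [0.491, 0.301, 0.168])]
152 [([44, 45, 45], [0.484, 0.3, 0.163]), ([47, 47, 47], [0.49, 0.302, 0.162])]
154 [([46, 47, 47], [0.484, 0.3, 0.156]), ([46, 46, 46], [0.49, 0.304, 0.154])]
156 [([46, 46, 47], [0.483, 0.298, 0.151]), ([45, 45, 46], [0.489, 0.299, 0.15])]
158 [([45, 46, 46], [0.483, 0.302, 0.142]), ([46, 47, 46], [0.489, 0.303, 0.141])]
160 [([49, 45, 46], [0.483, 0.303, 0.136]), ([45, 46, 45], [0.489, 0.306, 0.134])]
162 [([132, 50, 46], [0.482, 0.306, 0.128]), ([55, 42, 37], [0.489, 0.31, 0.125])]
164 [([171, 46, 39], [0.486, 0.348, 0.101]), ([72, 43, 34], [0.513, 0.563, 0.002])]
166 [([146, 35, 30], [0.485, 0.341, 0.098]), ([78, 40, 32], [0.511, 0.546, 0.002])]
168 [([139, 33, 30], [0.485, 0.344, 0.089]), ([84, 39, 32], [0.508, 0.528, 0.002])]
170 [([136, 31, 28], [0.484, 0.336, 0.086]), ([91, 39, 33], [0.507, 0.52, -0.002])]
172 [([137, 31, 27], [0.484, 0.341, 0.076]), ([100, 39, 32], [0.504, 0.495, 0.002])]
174 [([138, 32, 28], [0.483, 0.342, 0.069]), ([112, 46, 35], [0.49, 0.341, 0.069])]
```

View pics/s2.png

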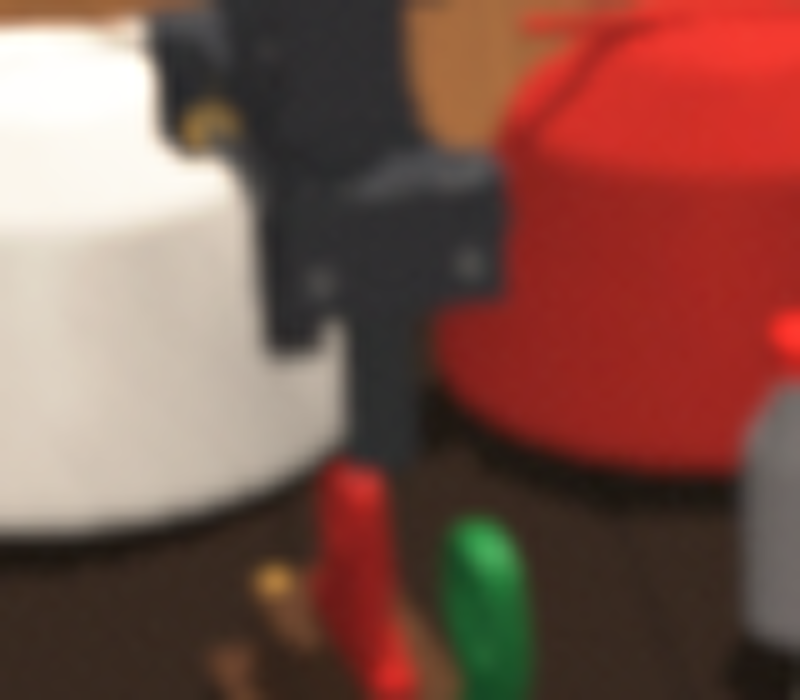

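View pics/t2.png

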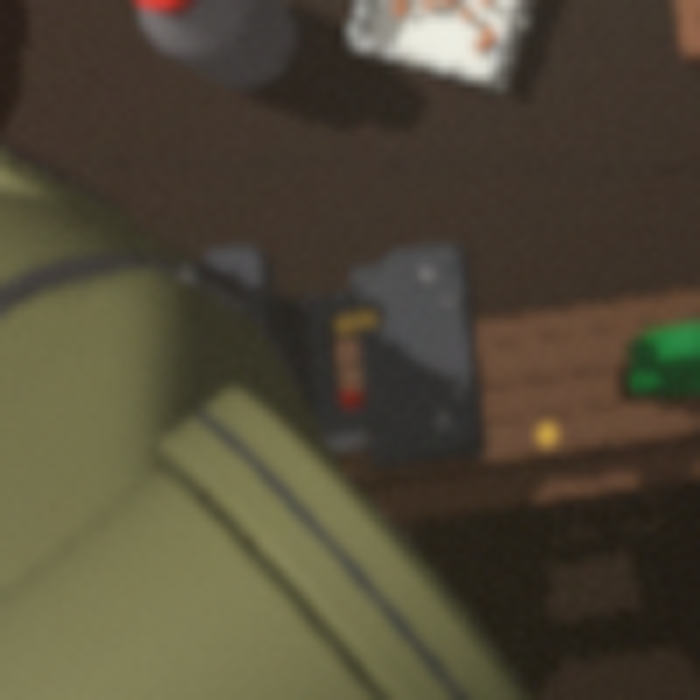

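Both pictures confirm it: the fingertips end at pixel (263,162), about level with z 0.126, just above the red head at row 163. I'll check the same offset in the start picture.

```bash
python3 -c "
from go import *
d=load('side0');P=pts(d)
crop(d,140,220,50,120,10,'pics/s0g.png')
p=np.array([.2613,.5671,.2095]);M=R.from_quat([.214,.977,0,0]).as_matrix()
for o in(-.061,-.044,.044,.061): print(o,np.round(proj(d,p+M[:,1]*o),1), (p+M[:,1]*o).round(3))
dark=(d['frame'].max(2)<90)
for v in range(84,116,2):
  us=[u for u in range(165,200) if P[v,u,1]>.4 and P[v,u,1]<.68 and P[v,u,2]>.1 and dark[v,u]]
  print(v,[(u,P[v,u].round(3).tolist()) for u in us[:1]+us[-1:]])
t=load('top2');Q=pts(t)
for v,u in((240,200),(240,205),(230,203),(218,198),(225,200)): print(v,u,Q[v,u].round(3),t['frame'][v,u])
"
```

```text
-0.061 [178.  120.5] [0.236 0.512 0.21 ]
-0.044 [180.4 118.9] [0.243 0.527 0.21 ]
0.044 [192.2 110.6] [0.28  0.607 0.21 ]
0.061 [194.3 109.1] [0.287 0.623 0.21 ]
84 [(165, [0.216, 0.488, 0.337]), (193, [0.294, 0.611, 0.3])]
86 [(165, [0.216, 0.486, 0.331]), (193, [0.293, 0.613, 0.293])]
88 [(165, [0.214, 0.493, 0.323]), (193, [0.293, 0.61, 0.287])]
90 [(165, [0.213, 0.492, 0.317]), (193, [0.292, 0.61, 0.28])]
92 [(165, [0.212, 0.497, 0.31]), (194, [0.294, 0.609, 0.273])]
94 [(171, [0.229, 0.487, 0.305]), (194, [0.293, 0.608, 0.267])]
96 [(172, [0.229, 0.516, 0.291]), (194, [0.292, 0.61, 0.259])]
98 [(173, [0.231, 0.511, 0.285]), (194, [0.291, 0.612, 0.252])]
100 [(173, [0.23, 0.515, 0.278]), (194, [0.291, 0.604, 0.247])]
102 [(174, [0.232, 0.514, 0.271]), (179, [0.248, 0.508, 0.272])]
104 [(174, [0.232, 0.51, 0.266]), (179, [0.247, 0.516, 0.263])]
106 [(174, [0.23, 0.513, 0.258]), (180, [0.249, 0.514, 0.257])]
108 [(175, [0.232, 0.518, 0.25]), (180, [0.248, 0.515, 0.25])]
110 [(179, [0.244, 0.516, 0.243]), (180, [0.247, 0.509, 0.245])]
112 []
114 []
240 200 [0.455 0.337 0.014] [58 44 33]
240 205 [0.455 0.323 0.015] [59 45 33]
230 203 [0.465 0.277 0.232] [63 61 60]
218 198 [0.493 0.289 0.234] [79 79 81]
225 200 [0.476 0.284 0.234] [49 49 46]
```

View pics/s0g.png

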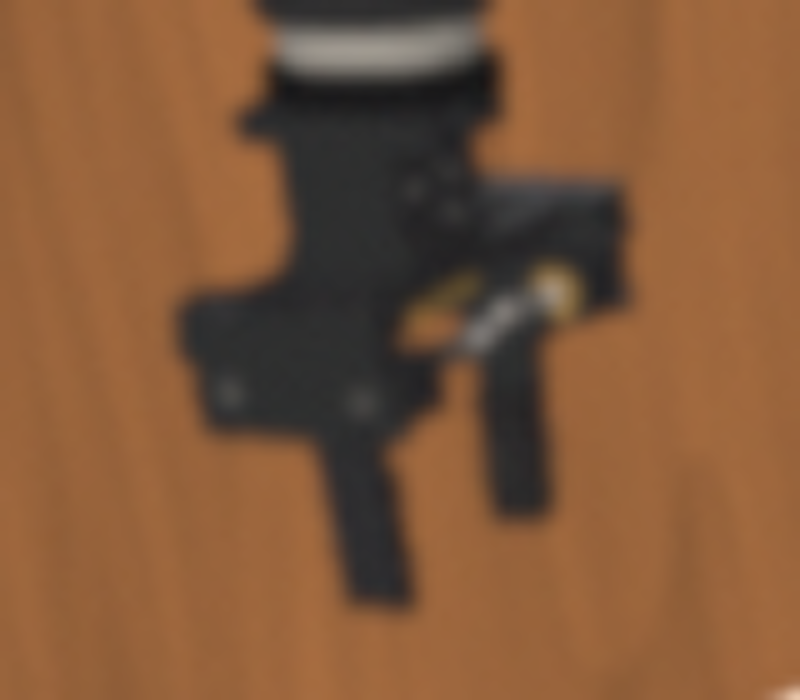

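The start picture shows the same thing: the tips end at (179,110), z≈0.241, where 0.210 was reported. The finger and body geometry is consistent with a constant ~+31 mm, while x and y agree within 1 mm. So true tip z ≈ reported + 0.031. I'll work from the picture and go down in checked steps.

>>> {"fn": "play_rows", "kwargs": {"targets": [{"jaw":0,"dx":-0.001,"dy":-0.001,"dz":0.01,"yaw":-0.003},{"jaw":0,"dx":0,"dy":-0.001,"dz":0.012,"yaw":0},{"jaw":0,"dx":0,"dy":0,"dz":0.009,"yaw":0},{"jaw":0,"dx":0,"dy":0,"dz":0,"yaw":0},{"jaw":0,"dx":0,"dy":0,"dz":0.0,"yaw":0}]}}

```text
clock: 2.25
tool_pos: [0.4815, 0.3607, 0.0661]
eef_rot: [-0.077, 0.997, 0.0, -0.0]
contact_force: [0.7, -0.7, 0.0]
opening: 0.998
```

```bash
cat > tip.py <<'E'
from go import *
def look(name,n='side'):
    d=r.snapshot(n);np.savez(name+'.npz',**d);return d
E
python3 -c "
from tip import *
plan(.4785,.359,.034,99,2)
d=look('side3');crop(d,225,305,115,185,10,'pics/s3.png');P=pts(d)
for v in range(160,178,1): print(v,[(d['frame'][v,u].tolist(),P[v,u].round(3).tolist()) for u in (262,264)])
"
```

```text
t 2.25 p [0.4815 0.3607 0.0661] ya 98.82 zt [-0.001  0.001 -1.   ] F [ 0.67 -0.71  0.02] M [0.05 0.04 0.01] op 0.998
total [-0.003  -0.0017 -0.0321] yaw tool deg -0.18
[0.0016, -0.0006, 0.0161, np.float64(-0.0015)]
[0.0016, -0.0006, 0.0161, np.float64(-0.0015)]
160 [([47, 43, 44], [0.482, 0.296, 0.138]), ([46, 47, 47], [0.489, 0.3, 0.136])]
161 [([50, 44, 44], [0.482, 0.294, 0.136]), ([46, 47, 47], [0.488, 0.3, 0.133])]
162 [([53, 45, 44], [0.482, 0.303, 0.129]), ([46, 47, 47], [0.489, 0.307, 0.126])]
163 [([54, 46, 44], [0.482, 0.3, 0.127]), ([45, 46, 46], [0.487, 0.295, 0.128])]
164 [([56, 46, 46], [0.482, 0.299, 0.124]), ([46, 47, 47], [0.488, 0.301, 0.122])]
165 [([58, 45, 45], [0.481, 0.298, 0.121]), ([47, 47, 47], [0.488, 0.303, 0.118])]
166 [([62, 45, 46], [0.482, 0.304, 0.115]), ([46, 47, 46], [0.487, 0.301, 0.116])]
167 [([64, 46, 46], [0.481, 0.301, 0.113]), ([46, 47, 47], [0.488, 0.306, 0.11])]
168 [([64, 47, 47], [0.481, 0.305, 0.108]), ([45, 46, 47], [0.487, 0.3, 0.109])]
169 [([67, 42, 42], [0.481, 0.305, 0.104]), ([46, 44, 44], [0.487, 0.301, 0.105])]
170 [([85, 40, 40], [0.48, 0.299, 0.103]), ([58, 41, 39], [0.487, 0.306, 0.1])]
171 [([110, 34, 33], [0.481, 0.305, 0.097]), ([80, 40, 35], [0.505, 0.5, 0.004])]
172 [([131, 32, 31], [0.484, 0.343, 0.076]), ([96, 39, 31], [0.505, 0.497, 0.001])]
173 [([137, 31, 28], [0.483, 0.34, 0.074]), ([107, 42, 34], [0.504, 0.489, 0.001])]
174 [([138, 32, 28], [0.483, 0.34, 0.07]), ([113, 48, 35], [0.489, 0.338, 0.07])]
175 [([138, 32, 27], [0.483, 0.34, 0.066]), ([121, 53, 39], [0.49, 0.343, 0.064])]
176 [([140, 31, 28], [0.483, 0.338, 0.064]), ([133, 54, 39], [0.49, 0.347, 0.059])]
177 [([142, 31, 27], [0.482, 0.34, 0.06]), ([152, 55, 40], [0.489, 0.339, 0.059])]
```

View pics/s3.png

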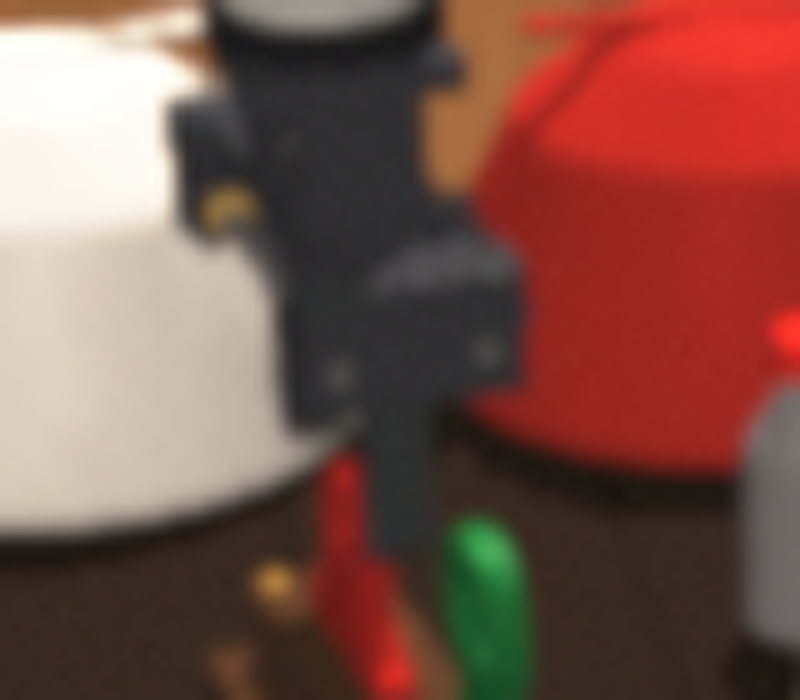

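The fingertip is now at (265,170), z≈0.098, with 0.066 reported, so the +31 mm offset holds. Continuing down to a reported 0.034.

>>> {"fn": "play_rows", "kwargs": {"targets": [{"jaw":0,"dx":0.0015,"dy":-0.001,"dz":0.01,"yaw":-0.002},{"jaw":0,"dx":0.0015,"dy":0,"dz":0.012,"yaw":0},{"jaw":0,"dx":0,"dy":0,"dz":0.008,"yaw":0},{"jaw":0,"dx":0,"dy":0,"dz":0,"yaw":0},{"jaw":0,"dx":0,"dy":0,"dz":0.0,"yaw":0}]}}

```text
clock: 2.8
tool_pos: [0.4781, 0.3591, 0.0334]
eef_rot: [-0.078, 0.997, 0.0, -0.0]
contact_force: [-0.3, 0.1, 0.7]
opening: 1.002
```

```bash
python3 -c "
from tip import *
plan(.4785,.359,.034,99,2)
d=look('side4');crop(d,225,305,115,185,10,'pics/s4.png')
"
```

```text
t 2.8 p [0.4781 0.3591 0.0334] ya 98.96 zt [-0.001  0.001 -1.   ] F [-0.26  0.07  0.7 ] M [ 0.07 -0.09  0.05] op 1.002
total [ 0.0004 -0.0001  0.0006] yaw tool deg -0.04
[-0.0002, -0.0001, -0.0003, np.float64(-0.0004)]
[-0.0002, -0.0001, -0.0003, np.float64(-0.0004)]
```

View pics/s4.png

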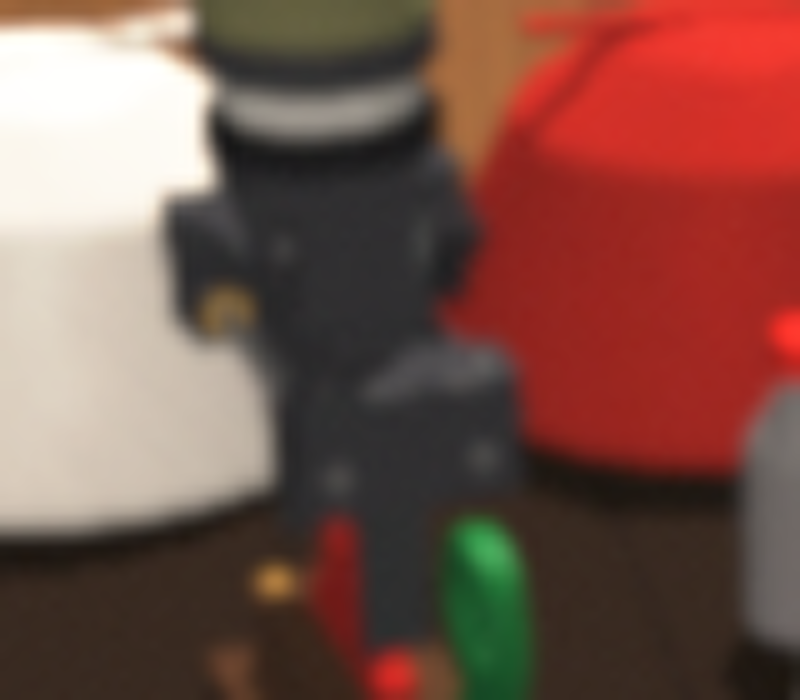

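The near finger's tip is at (264,180), beside the plate head and just above its wide shoulder at (264,182), with no contact force. Closing now.

>>> {"fn": "play_rows", "kwargs": {"targets": [{"jaw":1,"dx":0,"dy":0,"dz":0,"yaw":0},{"jaw":1,"dx":0,"dy":0,"dz":0,"yaw":0},{"jaw":1,"dx":0,"dy":0,"dz":0,"yaw":0},{"jaw":1,"dx":0,"dy":0,"dz":0,"yaw":0},{"jaw":1,"dx":0,"dy":0,"dz":0,"yaw":0}], "squeeze": 40}}

```text
clock: 3.35
tool_pos: [0.4789, 0.3597, 0.0346]
eef_rot: [-0.078, 0.997, 0.001, 0.0]
contact_force: [-0.1, 0.1, 1.1]
opening: 0.572
```

```bash
python3 -c "
from tip import *
plan(.4785,.359,.034,99,2)"
```

```text
t 3.35 p [0.4789 0.3597 0.0346] ya 98.94 zt [ 0.001  0.002 -1.   ] F [-0.06  0.06  1.05] M [-0.03 -0.03  0.02] op 0.572
total [-0.0004 -0.0007 -0.0006] yaw tool deg -0.06
[0.0003, -0.0003, 0.0003, np.float64(-0.0005)]
[0.0003, -0.0003, 0.0003, np.float64(-0.0005)]
```

>>> {"fn": "play_rows", "kwargs": {"targets": [{"jaw":1,"dx":0,"dy":0,"dz":0,"yaw":0},{"jaw":1,"dx":0,"dy":0,"dz":0,"yaw":0},{"jaw":1,"dx":0,"dy":0,"dz":0,"yaw":0},{"jaw":1,"dx":0,"dy":0,"dz":0,"yaw":0},{"jaw":1,"dx":0,"dy":0,"dz":-0.005,"yaw":0}]}}

```text
clock: 3.85
tool_pos: [0.4784, 0.3591, 0.0391]
eef_rot: [-0.078, 0.997, 0.0, -0.0]
contact_force: [0.5, -1.1, -2.0]
opening: 0.47
```

```bash
python3 -c "
from tip import *
plan(.4785,.359,.166,99,5)"
```

```text
t 3.85 p [0.4784 0.3591 0.0391] ya 98.94 zt [-0.001  0.001 -1.   ] F [ 0.55 -1.08 -2.04] M [0.01 0.   0.02] op 0.47
total [ 1.000e-04 -1.000e-04  1.269e-01] yaw tool deg -0.06
[-0.0, 0.0, -0.0254, np.float64(-0.0002)]
[-0.0, 0.0, -0.0254, np.float64(-0.0002)]
[-0.0, 0.0, -0.0254, np.float64(-0.0002)]
[-0.0, 0.0, -0.0254, np.float64(-0.0002)]
[-0.0, 0.0, -0.0254, np.float64(-0.0002)]
```

Gripped at 41 mm opening with about 2 N of weight showing. Lifting above the descender's top before crossing.

>>> {"fn": "play_rows", "kwargs": {"targets": [{"jaw":1,"dx":0,"dy":0,"dz":-0.015,"yaw":0},{"jaw":1,"dx":0,"dy":0,"dz":-0.035,"yaw":0},{"jaw":1,"dx":0,"dy":0,"dz":-0.04,"yaw":0},{"jaw":1,"dx":0,"dy":0,"dz":-0.035,"yaw":0},{"jaw":1,"dx":0,"dy":0,"dz":-0.02,"yaw":0}]}}

```text
clock: 4.35
tool_pos: [0.477, 0.357, 0.1899]
eef_rot: [-0.078, 0.997, -0.002, -0.003]
contact_force: [1.1, 0.9, -2.4]
opening: 0.47
```

```bash
python3 -c "
from tip import *
plan(.532,-.0218,.195,92.8,10)"
```

```text
t 4.35 p [0.477  0.357  0.1899] ya 98.98 zt [-0.005 -0.004 -1.   ] F [ 1.08  0.92 -2.41] M [ 0.08 -0.08  0.01] op 0.47
total [ 0.055  -0.3788  0.0051] yaw tool deg 6.18
[0.0005, -0.0383, -0.0004, np.float64(0.0108)]
[0.0001, -0.0383, -0.0004, np.float64(0.0108)]
[-0.0003, -0.0383, -0.0004, np.float64(0.0108)]
[-0.0008, -0.0383, -0.0004, np.float64(0.0108)]
[-0.0012, -0.0383, -0.0004, np.float64(0.0108)]
[-0.0016, -0.0382, -0.0004, np.float64(0.0108)]
[-0.002, -0.0382, -0.0004, np.float64(0.0108)]
[-0.0024, -0.0382, -0.0004, np.float64(0.0108)]
[-0.0028, -0.0382, -0.0004, np.float64(0.0108)]
[-0.0032, -0.0381, -0.0004, np.float64(0.0108)]
```

>>> {"fn": "play_rows", "kwargs": {"targets": [{"jaw":1,"dx":0,"dy":-0.02,"dz":-0.001,"yaw":0.011},{"jaw":1,"dx":0,"dy":-0.038,"dz":-0.001,"yaw":0.011},{"jaw":1,"dx":0,"dy":-0.04,"dz":-0.001,"yaw":0.011},{"jaw":1,"dx":-0.001,"dy":-0.04,"dz":-0.001,"yaw":0.011},{"jaw":1,"dx":-0.001,"dy":-0.04,"dz":-0.001,"yaw":0.011}]}}

```text
clock: 4.85
tool_pos: [0.5022, 0.1866, 0.2046]
eef_rot: [-0.057, 0.998, 0.005, 0.003]
contact_force: [0.9, 0.6, -2.1]
opening: 0.47
```

```bash
python3 -c "
from tip import *
plan(.532,-.0218,.18,92.8,6)"
```

```text
t 4.85 p [0.5022 0.1866 0.2046] ya 96.53 zt [ 0.004  0.011 -1.   ] F [ 0.94  0.59 -2.11] M [ 0.   -0.07  0.01] op 0.47
total [ 0.0298 -0.2084 -0.0246] yaw tool deg 3.73
[-0.001, -0.0351, 0.0037, np.float64(0.0109)]
[-0.0013, -0.0351, 0.0037, np.float64(0.0109)]
[-0.0017, -0.0351, 0.0037, np.float64(0.0109)]
[-0.0021, -0.0351, 0.0037, np.float64(0.0109)]
[-0.0025, -0.035, 0.0037, np.float64(0.0109)]
[-0.0029, -0.035, 0.0037, np.float64(0.0109)]
```

>>> {"fn": "play_rows", "kwargs": {"targets": [{"jaw":1,"dx":-0.002,"dy":-0.043,"dz":0.004,"yaw":0.015},{"jaw":1,"dx":-0.002,"dy":-0.044,"dz":0.004,"yaw":0.015},{"jaw":1,"dx":-0.002,"dy":-0.044,"dz":0.004,"yaw":0.015},{"jaw":1,"dx":-0.003,"dy":-0.04,"dz":0.004,"yaw":0.015},{"jaw":1,"dx":-0.003,"dy":-0.022,"dz":0.003,"yaw":0.005}]}}

```text
clock: 5.35
tool_pos: [0.5303, -0.016, 0.1888]
eef_rot: [-0.022, 1.0, 0.004, 0.004]
contact_force: [0.2, -0.7, -2.9]
opening: 0.471
```

```bash
python3 -c "
from tip import *
plan(.532,-.0218,.16,92.8,3)"
```

```text
t 5.35 p [ 0.5303 -0.016   0.1888] ya 92.5 zt [ 0.008  0.008 -1.   ] F [ 0.25 -0.69 -2.95] M [0.03 0.04 0.01] op 0.471
total [ 0.0017 -0.0058 -0.0288] yaw tool deg -0.3
[-0.0004, -0.002, 0.0096, np.float64(-0.0018)]
[-0.0004, -0.002, 0.0096, np.float64(-0.0018)]
[-0.0004, -0.002, 0.0096, np.float64(-0.0018)]
```

>>> {"fn": "play_rows", "kwargs": {"targets": [{"jaw":1,"dx":0,"dy":-0.001,"dz":0.008,"yaw":-0.003},{"jaw":1,"dx":0,"dy":-0.001,"dz":0.01,"yaw":-0.002},{"jaw":1,"dx":0,"dy":0,"dz":0.008,"yaw":0},{"jaw":1,"dx":0,"dy":0,"dz":0.002,"yaw":0},{"jaw":1,"dx":0,"dy":0,"dz":0,"yaw":0}]}}

```text
clock: 5.85
tool_pos: [0.5295, -0.0175, 0.1603]
eef_rot: [-0.024, 1.0, 0.004, 0.004]
contact_force: [0.4, 0.4, -2.4]
opening: 0.47
```

```bash
python3 -c "
from tip import *
plan(.532,-.0218,.16,92.8,3)
d=look('side5');crop(d,290,370,140,210,10,'pics/s5.png')
d=look('top5','top');crop(d,280,380,130,230,6,'pics/t5.png')
"
```

```text
t 5.85 p [ 0.5295 -0.0175  0.1603] ya 92.75 zt [ 0.008  0.008 -1.   ] F [ 0.39  0.37 -2.42] M [ 0.02  0.05 -0.04] op 0.47
total [ 0.0025 -0.0043 -0.0003] yaw tool deg -0.05
[-0.0008, -0.0015, 0.0001, np.float64(-0.0003)]
[-0.0008, -0.0015, 0.0001, np.float64(-0.0003)]
[-0.0008, -0.0015, 0.0001, np.float64(-0.0003)]
```

View pics/s5.png

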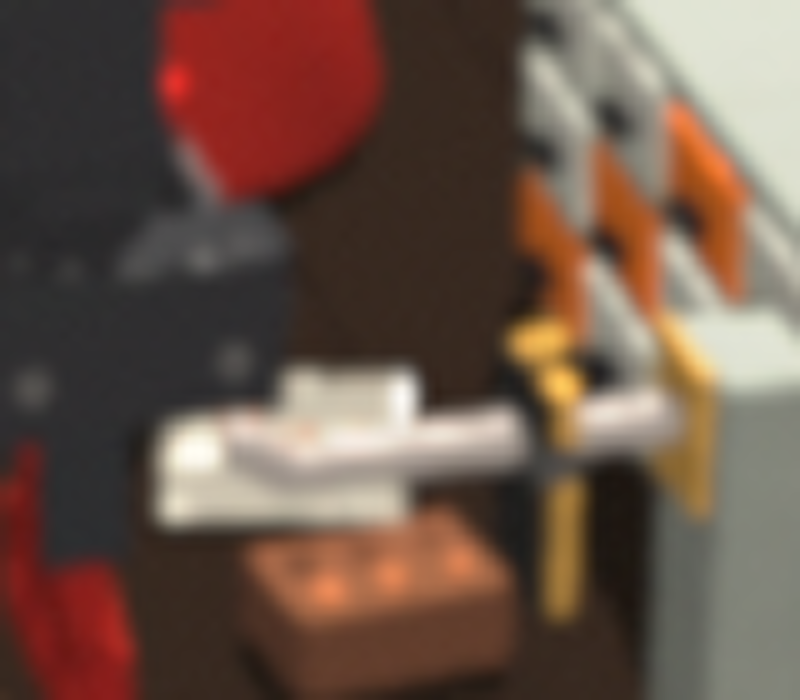

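View pics/t5.png

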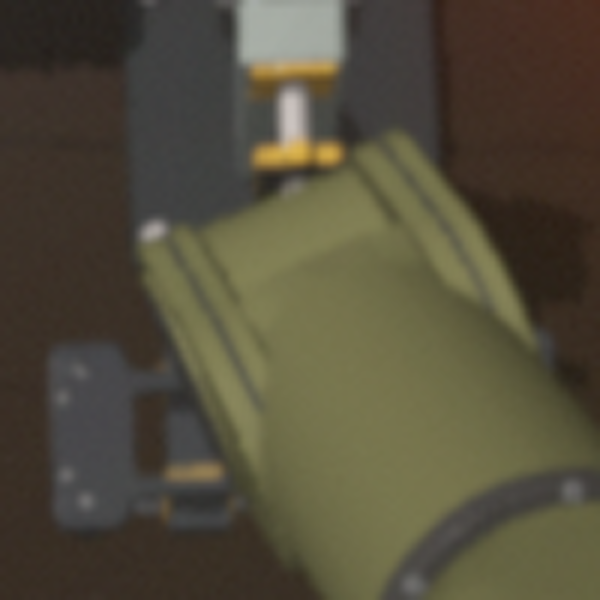

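The side view shows the plate held at left, its head edge near (294,188), with the finger tip at (299,196), and the nose tip at (313,182). I'll verify heights and offsets there.

```bash
python3 -c "
from tip import *
d=load('side5');P=pts(d)
for v in (186,190,193,194,195,196,197,198): print(v,[(u,P[v,u].round(3).tolist()) for u in (295,298,300,302)])
s,M,a=st();p=np.array(s['tool_pos'])+[0,0,.031]
for o in(-.0385,.0385): print(o,(p+M[:,1]*o).round(4),np.round(proj(d,p-M[:,1]*abs(o)),1))
hsv=cv2.cvtColor(d['frame'],cv2.COLOR_RGB2HSV)
red=((hsv[...,0]<6)|(hsv[...,0]>174))&(hsv[...,1]>170)&(hsv[...,2]>60)&(P[...,2]>.1)&(P[...,0]>.5)&(P[...,1]<.06)
Q=P[red];print(len(Q),Q.min(0).round(4),Q.max(0).round(4))
hi=Q[Q[:,2]>.165];print(hi.min(0),hi.max(0));np.set_printoptions(suppress=True)
print(np.vstack([hi[np.argmax(hi[:,2])],Q[np.argmin(Q[:,1])]]))
"
```

```text
186 [(295, [0.522, -0.057, 0.224]), (298, [0.53, -0.054, 0.221]), (300, [0.534, -0.056, 0.222]), (302, [0.539, -0.052, 0.219])]
190 [(295, [0.522, -0.054, 0.212]), (298, [0.529, -0.053, 0.21]), (300, [0.534, -0.053, 0.21]), (302, [0.539, -0.051, 0.209])]
193 [(295, [0.522, -0.052, 0.203]), (298, [0.529, -0.054, 0.203]), (300, [0.534, -0.054, 0.203]), (302, [0.539, -0.051, 0.2])]
194 [(295, [0.522, -0.056, 0.203]), (298, [0.529, -0.052, 0.2]), (300, [0.534, -0.055, 0.201]), (302, [0.539, -0.054, 0.199])]
195 [(295, [0.522, -0.051, 0.197]), (298, [0.529, -0.052, 0.196]), (300, [0.534, -0.055, 0.198]), (302, [0.539, -0.052, 0.195])]
196 [(295, [0.523, -0.05, 0.194]), (298, [0.529, -0.053, 0.195]), (300, [0.534, -0.05, 0.192]), (302, [0.539, -0.049, 0.191])]
197 [(295, [0.523, -0.044, 0.188]), (298, [0.531, -0.04, 0.185]), (300, [0.536, -0.039, 0.183]), (302, [0.602, 0.284, 0.002])]
198 [(295, [0.525, -0.035, 0.18]), (298, [0.531, -0.04, 0.182]), (300, [0.536, -0.04, 0.181]), (302, [0.601, 0.278, 0.001])]
t 5.95 p [ 0.5298 -0.0176  0.1606] ya 92.74 zt [ 0.009  0.008 -1.   ] F [ 0.37 -0.24 -2.92] M [ 0.    0.03 -0.02] op 0.472
-0.0385 [ 0.5317 -0.0561  0.1913] [299.3 197.7]
0.0385 [0.528  0.0208 0.1919] [299.3 197.7]
231 [ 0.5204 -0.0638  0.1391] [0.5651 0.0278 0.3756]
[ 0.52039251 -0.06247804  0.16531497] [0.56505188 0.0274384  0.37556865]
[[ 0.56026729 -0.03775453  0.37556865]
 [ 0.53609335 -0.06382795  0.16450873]]
```

Height checks out: the tip is at z 0.192 against 0.160 reported. Aligning to the bar's line and setting the eye height to 0.198.

>>> {"fn": "play_rows", "kwargs": {"targets": [{"jaw":1,"dx":-0.002,"dy":-0.002,"dz":0.005,"yaw":0},{"jaw":1,"dx":-0.004,"dy":-0.002,"dz":0.005,"yaw":0},{"jaw":1,"dx":-0.004,"dy":0,"dz":0.002,"yaw":0},{"jaw":1,"dx":0,"dy":0,"dz":0,"yaw":0},{"jaw":1,"dx":0,"dy":0,"dz":0,"yaw":0}]}}

```text
clock: 6.45
tool_pos: [0.542, -0.0203, 0.1481]
eef_rot: [-0.025, 1.0, 0.004, 0.005]
contact_force: [-0.5, 0.5, -1.4]
opening: 0.469
```

```bash
python3 -c "
from tip import *
plan(.6,-.0185,.148,92.8,5)
d=look('side6');crop(d,290,370,140,210,10,'pics/s6.png')
"
```

```text
t 6.45 p [ 0.542  -0.0203  0.1481] ya 92.82 zt [ 0.01   0.009 -1.   ] F [-0.54  0.47 -1.44] M [0.01 0.06 0.  ] op 0.469
total [ 0.058   0.0018 -0.0001] yaw tool deg 0.02
[-0.0116, -0.0002, 0.0001, np.float64(0.0001)]
[-0.0116, -0.0002, 0.0001, np.float64(0.0001)]
[-0.0116, -0.0002, 0.0001, np.float64(0.0001)]
[-0.0116, -0.0002, 0.0001, np.float64(0.0001)]
[-0.0116, -0.0002, 0.0001, np.float64(0.0001)]
```

View pics/s6.png

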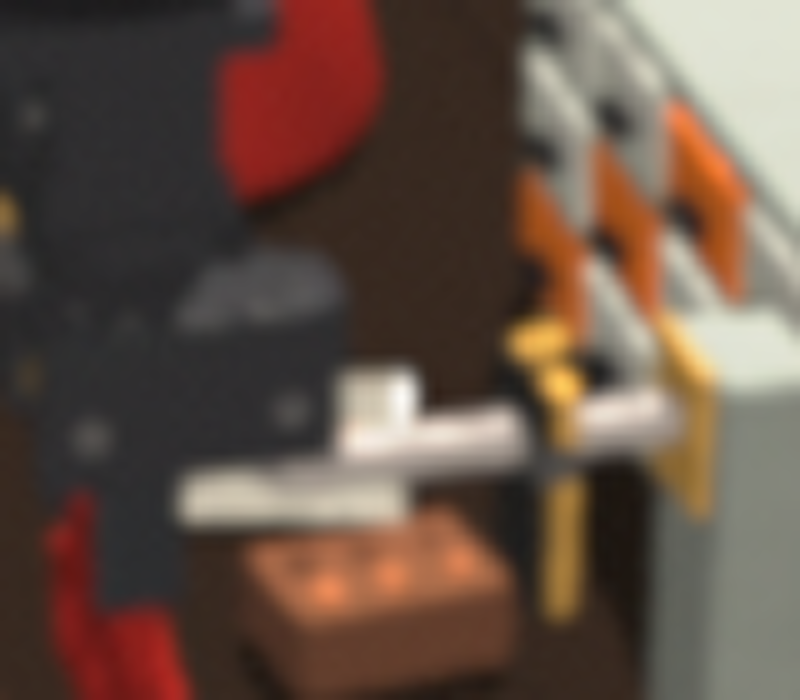

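The plate stands just in front of the nose; the body hides the nose tip at about (320,184). Threading it over now, watching the force.

>>> {"fn": "play_rows", "kwargs": {"targets": [{"jaw":1,"dx":-0.006,"dy":0,"dz":0,"yaw":0},{"jaw":1,"dx":-0.007,"dy":0,"dz":0,"yaw":0},{"jaw":1,"dx":-0.007,"dy":0,"dz":0,"yaw":0},{"jaw":1,"dx":-0.006,"dy":0,"dz":0,"yaw":0},{"jaw":1,"dx":0,"dy":0,"dz":0,"yaw":0}]}}

```text
clock: 7.0
tool_pos: [0.5711, -0.0189, 0.149]
eef_rot: [-0.024, 1.0, 0.004, 0.006]
contact_force: [0.2, -0.1, -2.1]
opening: 0.473
```

```bash
python3 -c "
from tip import *
plan(.6,-.0185,.148,92.8,5)
d=look('side7');crop(d,290,370,140,210,10,'pics/s7.png')
"
```

```text
t 7.0 p [ 0.5711 -0.0189  0.149 ] ya 92.8 zt [ 0.012  0.009 -1.   ] F [ 0.16 -0.1  -2.08] M [ 0.03  0.05 -0.02] op 0.473
total [ 0.0289  0.0004 -0.001 ] yaw tool deg 0.0
[-0.0058, -0.0002, 0.0003, np.float64(0.0)]
[-0.0058, -0.0002, 0.0003, np.float64(0.0)]
[-0.0058, -0.0002, 0.0003, np.float64(0.0)]
[-0.0058, -0.0002, 0.0003, np.float64(0.0)]
[-0.0058, -0.0002, 0.0003, np.float64(0.0)]
```

View pics/s7.png

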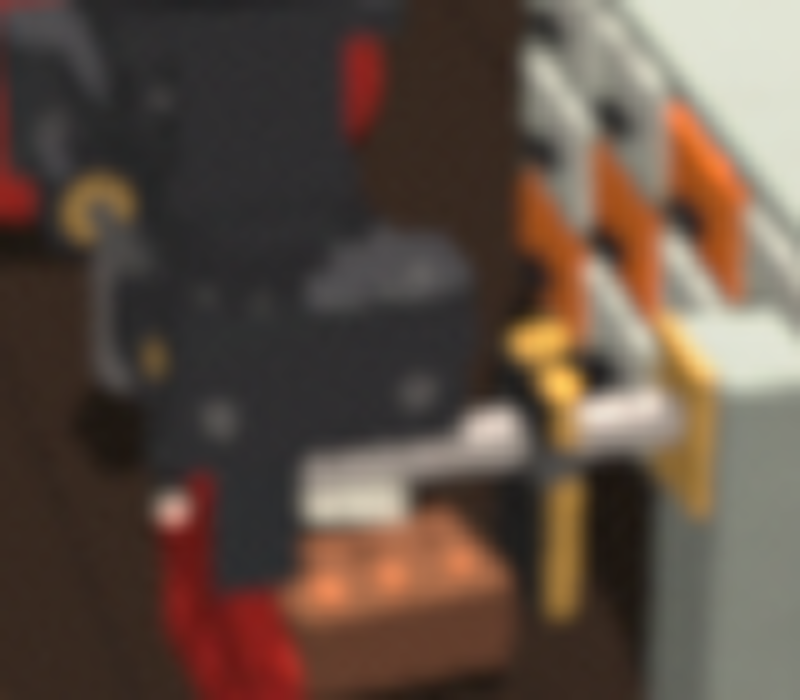

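No contact so far. The light spot at (307,191) is the notebook behind. Continuing past the nose.

>>> {"fn": "play_rows", "kwargs": {"targets": [{"jaw":1,"dx":-0.007,"dy":0,"dz":0,"yaw":0},{"jaw":1,"dx":-0.008,"dy":0,"dz":0.001,"yaw":0},{"jaw":1,"dx":-0.008,"dy":0,"dz":0,"yaw":0},{"jaw":1,"dx":-0.006,"dy":0,"dz":0,"yaw":0},{"jaw":1,"dx":0,"dy":0,"dz":0,"yaw":0}]}}

```text
clock: 7.55
tool_pos: [0.6018, -0.0175, 0.1479]
eef_rot: [-0.024, 1.0, 0.004, 0.006]
contact_force: [-0.1, 0.5, -2.5]
opening: 0.472
```

```bash
python3 -c "
from tip import *
plan(.6,-.0185,.136,92.8,5)
d=look('side8');crop(d,290,370,140,210,10,'pics/s8.png')
"
```

```text
t 7.55 p [ 0.6018 -0.0175  0.1479] ya 92.81 zt [ 0.011  0.009 -1.   ] F [-0.09  0.54 -2.47] M [ 0.05  0.04 -0.01] op 0.472
total [-0.0018 -0.001  -0.0119] yaw tool deg 0.01
[0.0004, -0.0002, 0.0024, np.float64(0.0)]
[0.0004, -0.0002, 0.0024, np.float64(0.0)]
[0.0004, -0.0002, 0.0024, np.float64(0.0)]
[0.0004, -0.0002, 0.0024, np.float64(0.0)]
[0.0004, -0.0002, 0.0024, np.float64(0.0)]
```

View pics/s8.png

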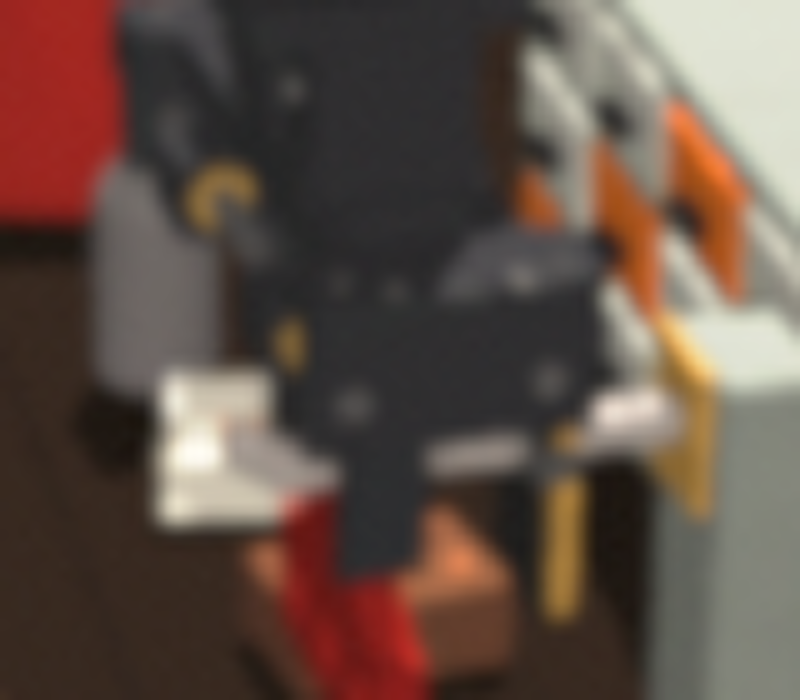

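The bar's nose (312,184) shows in front of the plate and the bar behind it at (340,185), so it is threaded. Lowering gently.

>>> {"fn": "play_rows", "kwargs": {"targets": [{"jaw":1,"dx":0,"dy":0,"dz":0.003,"yaw":0},{"jaw":1,"dx":0,"dy":0,"dz":0.003,"yaw":0},{"jaw":1,"dx":0,"dy":0,"dz":0.002,"yaw":0},{"jaw":1,"dx":0,"dy":0,"dz":0.001,"yaw":0},{"jaw":1,"dx":0,"dy":0,"dz":0,"yaw":0}]}}

```text
clock: 8.1
tool_pos: [0.5997, -0.0176, 0.1377]
eef_rot: [-0.025, 1.0, 0.004, 0.004]
contact_force: [-0.5, 0.3, -2.5]
opening: 0.473
```

>>> {"fn": "play_rows", "kwargs": {"targets": [{"jaw":1,"dx":0,"dy":0,"dz":0.001,"yaw":0},{"jaw":1,"dx":0,"dy":0,"dz":0.0005,"yaw":0},{"jaw":1,"dx":0,"dy":0,"dz":0.0005,"yaw":0},{"jaw":1,"dx":0,"dy":0,"dz":0,"yaw":0},{"jaw":1,"dx":0,"dy":0,"dz":0,"yaw":0}]}}

```text
clock: 8.6
tool_pos: [0.5999, -0.0176, 0.1367]
eef_rot: [-0.025, 1.0, 0.004, 0.005]
contact_force: [-0.2, -0.3, -1.4]
opening: 0.474
```

```bash
python3 -c "
from tip import *
plan(.6,-.0185,.136,92.8,2)"
```

```text
t 8.6 p [ 0.5999 -0.0176  0.1367] ya 92.83 zt [ 0.009  0.008 -1.   ] F [-0.15 -0.34 -1.37] M [ 0.05  0.06 -0.03] op 0.474
total [ 0.0001 -0.0009 -0.0007] yaw tool deg 0.03
[-0.0, -0.0004, 0.0003, np.float64(0.0002)]
[-0.0, -0.0004, 0.0003, np.float64(0.0002)]
```

>>> {"fn": "play_rows", "kwargs": {"targets": [{"jaw":1,"dx":0,"dy":0,"dz":0.0005,"yaw":0},{"jaw":1,"dx":0,"dy":0,"dz":0.0005,"yaw":0},{"jaw":1,"dx":0,"dy":0,"dz":0.0005,"yaw":0},{"jaw":1,"dx":0,"dy":0,"dz":0,"yaw":0},{"jaw":1,"dx":0,"dy":0,"dz":0,"yaw":0}]}}

```text
clock: 9.1
tool_pos: [0.6, -0.0177, 0.1366]
eef_rot: [-0.025, 1.0, 0.004, 0.005]
contact_force: [-1.2, -0.4, 1.0]
opening: 0.474
```

```bash
python3 -c "
from tip import *
plan(.6,-.0185,.136,92.8,2)"
```

```text
t 9.1 p [ 0.6    -0.0177  0.1366] ya 92.82 zt [ 0.01   0.007 -1.   ] F [-1.16 -0.42  1.03] M [0.03 0.23 0.  ] op 0.474
total [ 0.     -0.0008 -0.0006] yaw tool deg 0.02
[0.0, -0.0004, 0.0003, np.float64(0.0001)]
[0.0, -0.0004, 0.0003, np.float64(0.0001)]
```

The bar now carries the plate: the vertical force went from −2.4 to +1 N at reported z 0.1366. Sliding back.

>>> {"fn": "play_rows", "kwargs": {"targets": [{"jaw":1,"dx":-0.004,"dy":0,"dz":-0.0005,"yaw":0},{"jaw":1,"dx":-0.005,"dy":0,"dz":0,"yaw":0},{"jaw":1,"dx":-0.005,"dy":0,"dz":0,"yaw":0},{"jaw":1,"dx":-0.005,"dy":0,"dz":0,"yaw":0},{"jaw":1,"dx":-0.002,"dy":0,"dz":0,"yaw":0}]}}

```text
clock: 9.6
tool_pos: [0.6219, -0.0166, 0.1366]
eef_rot: [-0.025, 1.0, 0.004, 0.004]
contact_force: [-2.9, 0.1, 1.7]
opening: 0.47
```

```bash
python3 -c "
from tip import *
plan(.637,-.0165,.1366,92.8,2)
d=look('side9');crop(d,290,370,140,210,10,'pics/s9.png')"
```

```text
t 9.6 p [ 0.6219 -0.0166  0.1366] ya 92.82 zt [ 0.007  0.007 -1.   ] F [-2.88  0.11  1.75] M [0.03 0.41 0.01] op 0.47
total [0.0151 0.0001 0.    ] yaw tool deg 0.02
[-0.0076, -0.0003, 0.0001, np.float64(0.0001)]
[-0.0076, -0.0003, 0.0001, np.float64(0.0001)]
```

View pics/s9.png

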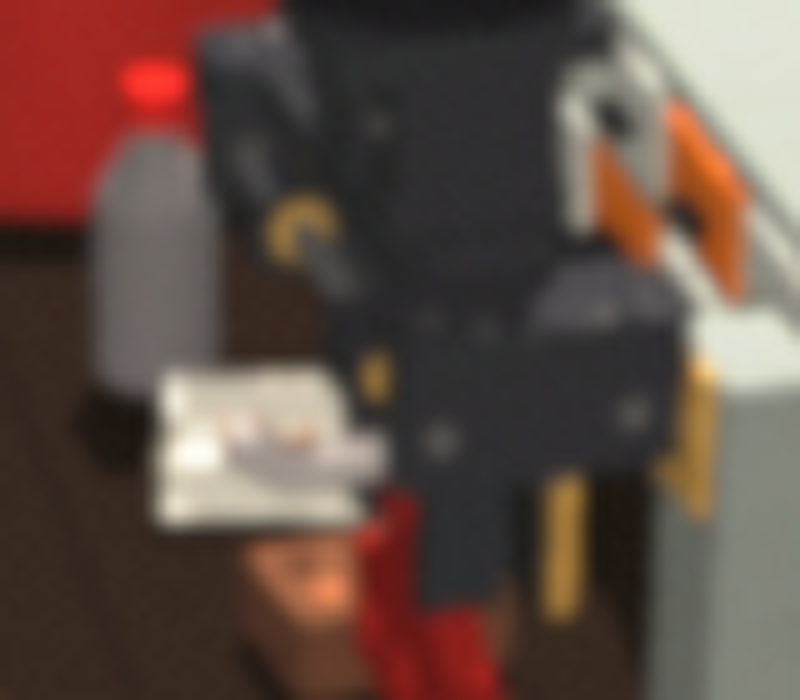

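The plate is about 15 mm short of the stop plate, with −2.9 N of drag along x. I'll ease the weight off the bar slightly and continue slower.

>>> {"fn": "play_rows", "kwargs": {"targets": [{"jaw":1,"dx":0,"dy":0,"dz":-0.0005,"yaw":0},{"jaw":1,"dx":-0.002,"dy":0,"dz":0,"yaw":0},{"jaw":1,"dx":-0.002,"dy":0,"dz":0,"yaw":0},{"jaw":1,"dx":-0.002,"dy":0,"dz":0,"yaw":0},{"jaw":1,"dx":-0.002,"dy":0,"dz":0,"yaw":0}]}}

```text
clock: 10.15
tool_pos: [0.6304, -0.0162, 0.1367]
eef_rot: [-0.025, 1.0, 0.004, 0.004]
contact_force: [-1.3, -0.4, -0.2]
opening: 0.478
```

```bash
python3 -c "
from tip import *
plan(.637,-.0165,.1366,92.8,2)"
```

```text
t 10.15 p [ 0.6304 -0.0162  0.1367] ya 92.83 zt [ 0.007  0.008 -1.   ] F [-1.32 -0.43 -0.22] M [ 0.04  0.17 -0.04] op 0.478
total [ 0.0066 -0.0003 -0.0001] yaw tool deg 0.03
[-0.0033, -0.0003, 0.0001, np.float64(0.0002)]
[-0.0033, -0.0003, 0.0001, np.float64(0.0002)]
```

>>> {"fn": "play_rows", "kwargs": {"targets": [{"jaw":1,"dx":-0.001,"dy":0,"dz":0,"yaw":0},{"jaw":1,"dx":-0.001,"dy":0,"dz":0,"yaw":0},{"jaw":1,"dx":-0.001,"dy":0,"dz":0,"yaw":0},{"jaw":1,"dx":-0.001,"dy":0,"dz":0,"yaw":0},{"jaw":1,"dx":0,"dy":0,"dz":0,"yaw":0}]}}

```text
clock: 10.65
tool_pos: [0.6351, -0.0159, 0.1367]
eef_rot: [-0.025, 1.0, 0.004, 0.004]
contact_force: [-0.5, 0.6, -0.8]
opening: 0.466
```

```bash
python3 -c "
from tip import *
plan(.637,-.0165,.1366,92.8,2)"
```

```text
t 10.65 p [ 0.6351 -0.0159  0.1367] ya 92.82 zt [ 0.008  0.008 -1.   ] F [-0.47  0.63 -0.81] M [ 0.03  0.14 -0.01] op 0.466
total [ 0.0019 -0.0006 -0.0001] yaw tool deg 0.02
[-0.001, -0.0003, 0.0, np.float64(0.0002)]
[-0.001, -0.0003, 0.0, np.float64(0.0002)]
```

>>> {"fn": "play_rows", "kwargs": {"targets": [{"jaw":1,"dx":-0.0005,"dy":0,"dz":0,"yaw":0},{"jaw":1,"dx":-0.0005,"dy":0,"dz":0,"yaw":0},{"jaw":1,"dx":-0.0005,"dy":0,"dz":0,"yaw":0},{"jaw":1,"dx":-0.0005,"dy":0,"dz":0,"yaw":0},{"jaw":1,"dx":-0.0005,"dy":0,"dz":0,"yaw":0}]}}

```text
clock: 11.15
tool_pos: [0.6375, -0.0158, 0.1367]
eef_rot: [-0.025, 1.0, 0.004, 0.004]
contact_force: [-1.3, -0.3, -0.2]
opening: 0.473
```

```bash
python3 -c "
from tip import *
st()"
```

```text
t 11.15 p [ 0.6375 -0.0158  0.1367] ya 92.82 zt [ 0.007  0.007 -1.   ] F [-1.35 -0.34 -0.16] M [-0.03  0.2  -0.02] op 0.473
```

>>> {"fn": "play_rows", "kwargs": {"targets": [{"jaw":1,"dx":-0.0005,"dy":0,"dz":0,"yaw":0},{"jaw":1,"dx":-0.0005,"dy":0,"dz":0,"yaw":0},{"jaw":1,"dx":-0.0005,"dy":0,"dz":0,"yaw":0},{"jaw":1,"dx":-0.0005,"dy":0,"dz":0,"yaw":0},{"jaw":1,"dx":-0.0005,"dy":0,"dz":0,"yaw":0}]}}

```text
clock: 11.65
tool_pos: [0.638, -0.0158, 0.1366]
eef_rot: [-0.025, 1.0, 0.003, 0.001]
contact_force: [-4.0, -0.2, 1.8]
opening: 0.469
```

```bash
python3 -c "
from tip import *
st()"
```

```text
t 11.65 p [ 0.638  -0.0158  0.1366] ya 92.84 zt [ 0.003  0.007 -1.   ] F [-4.   -0.17  1.8 ] M [-0.    0.78  0.05] op 0.469
```

Contact: the stop is felt at reported x 0.638 with −4 N. Raising the push in small steps.

>>> {"fn": "play_rows", "kwargs": {"targets": [{"jaw":1,"dx":-0.0005,"dy":0,"dz":0,"yaw":0},{"jaw":1,"dx":-0.0005,"dy":0,"dz":0,"yaw":0},{"jaw":1,"dx":-0.0005,"dy":0,"dz":0,"yaw":0},{"jaw":1,"dx":-0.0005,"dy":0,"dz":0,"yaw":0},{"jaw":1,"dx":-0.0005,"dy":0,"dz":0,"yaw":0}]}}

```text
clock: 12.15
tool_pos: [0.6379, -0.0159, 0.1366]
eef_rot: [-0.025, 1.0, 0.003, -0.001]
contact_force: [-5.5, -0.7, 2.9]
opening: 0.474
```

```bash
python3 -c "
from tip import *
st()"
```

```text
t 12.15 p [ 0.6379 -0.0159  0.1366] ya 92.86 zt [-0.003  0.006 -1.   ] F [-5.49 -0.74  2.89] M [0.   0.99 0.09] op 0.474
```

>>> {"fn": "play_rows", "kwargs": {"targets": [{"jaw":1,"dx":-0.0008,"dy":0,"dz":0,"yaw":0},{"jaw":1,"dx":-0.0008,"dy":0,"dz":0,"yaw":0},{"jaw":1,"dx":-0.0008,"dy":0,"dz":0,"yaw":0},{"jaw":1,"dx":-0.0008,"dy":0,"dz":0,"yaw":0},{"jaw":1,"dx":-0.0008,"dy":0,"dz":0,"yaw":0}]}}

```text
clock: 12.65
tool_pos: [0.6375, -0.016, 0.1366]
eef_rot: [-0.025, 1.0, 0.002, -0.006]
contact_force: [-6.4, -0.1, 3.2]
opening: 0.473
```

```bash
python3 -c "
from tip import *
st()"
```

```text
t 12.65 p [ 0.6375 -0.016   0.1366] ya 92.88 zt [-0.012  0.004 -1.   ] F [-6.35 -0.09  3.21] M [-0.01  1.13  0.05] op 0.473
```

>>> {"fn": "play_rows", "kwargs": {"targets": [{"jaw":1,"dx":-0.0012,"dy":0,"dz":0,"yaw":0},{"jaw":1,"dx":-0.0014,"dy":0,"dz":0,"yaw":0},{"jaw":1,"dx":-0.0014,"dy":0,"dz":0,"yaw":0},{"jaw":1,"dx":-0.0014,"dy":0,"dz":0,"yaw":0},{"jaw":1,"dx":-0.0014,"dy":0,"dz":0,"yaw":0}]}}

```text
clock: 13.15
tool_pos: [0.6366, -0.0161, 0.1367]
eef_rot: [-0.025, 1.0, 0.001, -0.014]
contact_force: [-7.8, -0.7, 4.2]
opening: 0.471
```

```bash
python3 -c "
from tip import *
st()
d=look('side10');crop(d,290,370,140,210,10,'pics/s10.png')"
```

```text
t 13.15 p [ 0.6366 -0.0161  0.1367] ya 92.91 zt [-0.028  0.001 -1.   ] F [-7.81 -0.66  4.18] M [-0.03  1.36  0.04] op 0.471
```

View pics/s10.png

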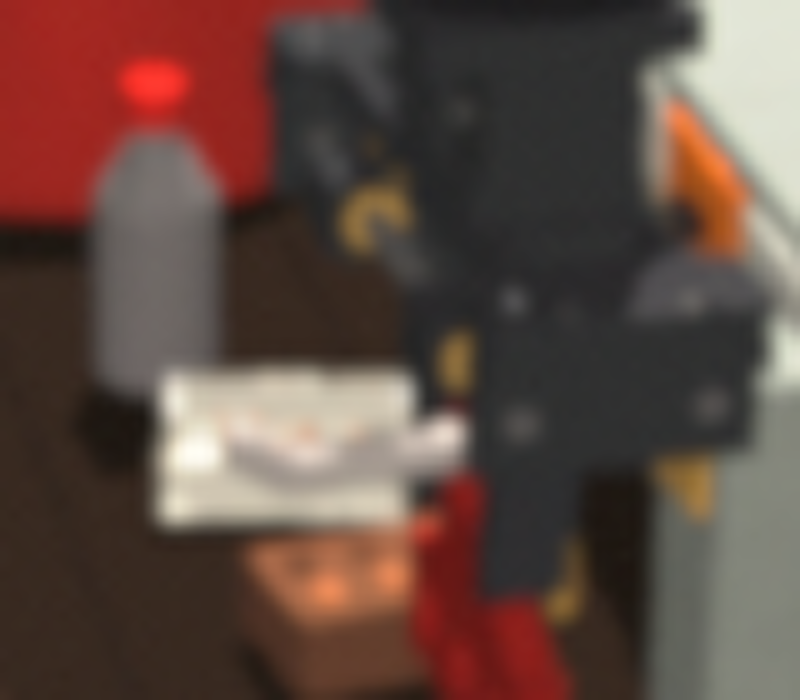

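The push is 7.8 N and the plate is flat on the stop, with its front face visible at (336,190) and the bar free in front of it. Releasing.

>>> {"fn": "play_rows", "kwargs": {"targets": [{"jaw":0.3,"dx":0,"dy":0,"dz":0,"yaw":0},{"jaw":0.3,"dx":0,"dy":0,"dz":0,"yaw":0},{"jaw":0.3,"dx":0,"dy":0,"dz":0,"yaw":0},{"jaw":0.3,"dx":0,"dy":0,"dz":0,"yaw":0},{"jaw":0.3,"dx":0,"dy":0,"dz":0,"yaw":0}]}}

```text
clock: 13.7
tool_pos: [0.6421, -0.0157, 0.1375]
eef_rot: [-0.025, 1.0, 0.002, -0.008]
contact_force: [-0.6, 0.6, -0.4]
opening: 0.694
```

```bash
python3 -c "
from tip import *
st()
d=look('side11');crop(d,290,370,140,210,10,'pics/s11.png')"
```

```text
t 13.7 p [ 0.6421 -0.0157  0.1375] ya 92.88 zt [-0.017  0.003 -1.   ] F [-0.58  0.56 -0.41] M [ 0.05 -0.   -0.01] op 0.694
```

View pics/s11.png

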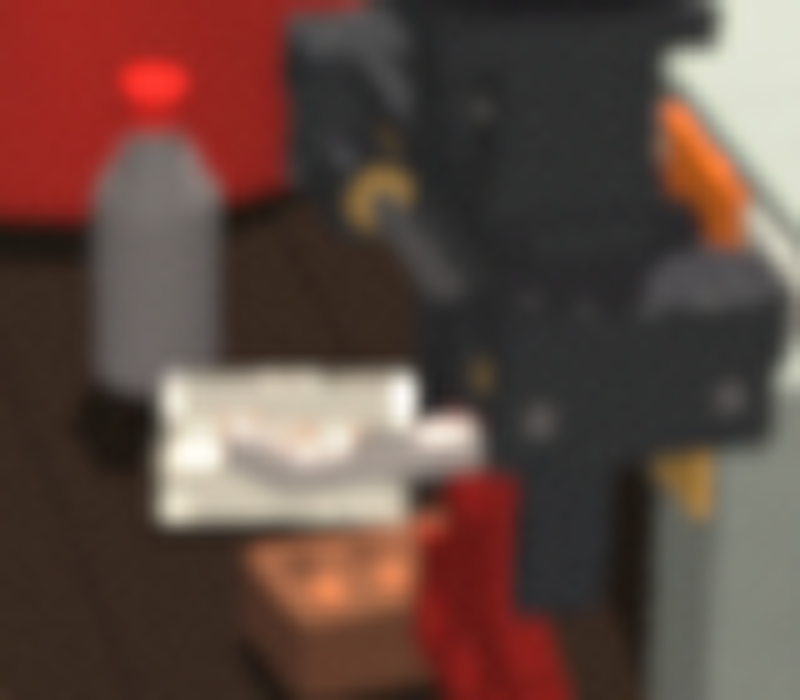

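Released cleanly. The plate hangs against the stop (face at (338,192)). Retreating upward and to the descender.

>>> {"fn": "play_rows", "kwargs": {"targets": [{"jaw":0.3,"dx":0,"dy":0,"dz":-0.02,"yaw":0},{"jaw":0.3,"dx":0,"dy":0,"dz":-0.03,"yaw":0},{"jaw":0.3,"dx":0,"dy":0,"dz":-0.03,"yaw":0},{"jaw":0,"dx":0.02,"dy":0.01,"dz":-0.02,"yaw":0},{"jaw":0,"dx":0.025,"dy":0.035,"dz":0,"yaw":-0.01}]}}

```text
clock: 14.25
tool_pos: [0.599, 0.0213, 0.2399]
eef_rot: [-0.025, 1.0, 0.0, -0.008]
contact_force: [0.7, 0.7, 0.0]
opening: 0.856
```

```bash
python3 -c "
from tip import *
plan(.502,.211,.15,98.9,6)
d=look('side12');crop(d,290,370,140,210,10,'pics/s12.png')"
```

```text
t 14.25 p [0.599  0.0213 0.2399] ya 92.88 zt [-0.016  0.    -1.   ] F [0.72 0.69 0.03] M [ 0.08 -0.1  -0.02] op 0.856
total [-0.097   0.1897 -0.0899] yaw tool deg -6.02
[0.0143, 0.0324, 0.0153, np.float64(-0.0175)]
[0.0137, 0.0326, 0.0152, np.float64(-0.0175)]
[0.0132, 0.0329, 0.0152, np.float64(-0.0175)]
[0.0126, 0.0331, 0.0152, np.float64(-0.0175)]
[0.012, 0.0333, 0.0152, np.float64(-0.0175)]
[0.0114, 0.0335, 0.0152, np.float64(-0.0175)]
```

View pics/s12.png

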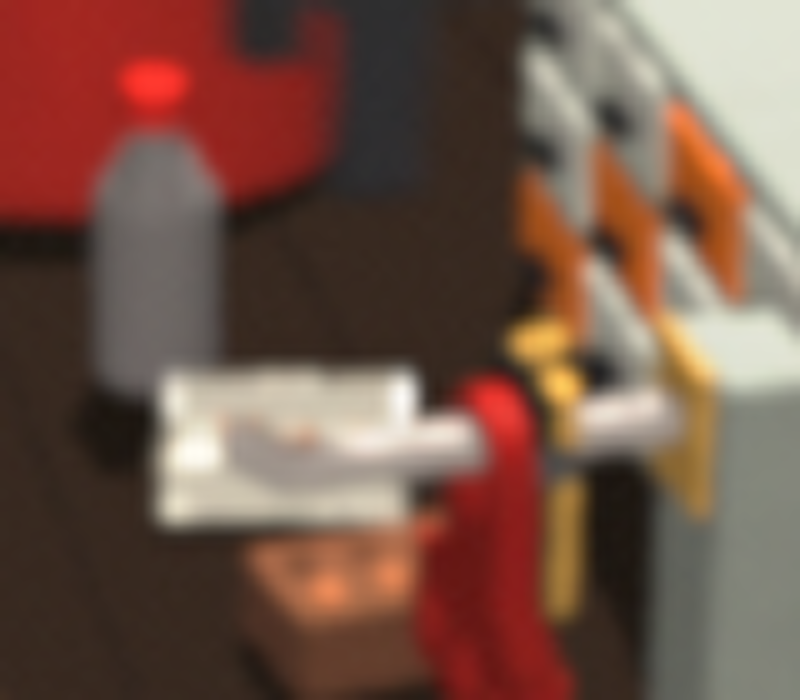

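The plate hangs on the bar at (340,180), flush against the dark stop plate. On to the descender.

>>> {"fn": "play_rows", "kwargs": {"targets": [{"jaw":0,"dx":0.017,"dy":0.036,"dz":0.014,"yaw":-0.02},{"jaw":0,"dx":0.016,"dy":0.036,"dz":0.016,"yaw":-0.02},{"jaw":0,"dx":0.016,"dy":0.036,"dz":0.016,"yaw":-0.02},{"jaw":0,"dx":0.014,"dy":0.034,"dz":0.016,"yaw":-0.02},{"jaw":0,"dx":0.008,"dy":0.02,"dz":0.01,"yaw":-0.018}]}}

```text
clock: 14.8
tool_pos: [0.5041, 0.1915, 0.1709]
eef_rot: [-0.081, 0.997, 0.005, -0.006]
contact_force: [1.2, -0.3, 0.5]
opening: 0.998
```

```bash
python3 -c "
from tip import *
plan(.502,.211,.15,98.9,2)"
```

```text
t 14.8 p [0.5041 0.1915 0.1709] ya 99.3 zt [-0.014  0.009 -1.   ] F [ 1.2  -0.26  0.53] M [ 0.03 -0.11  0.04] op 0.998
total [-0.0021  0.0195 -0.0209] yaw tool deg 0.4
[-0.0007, 0.0096, 0.0105, np.float64(0.0035)]
[-0.0006, 0.0096, 0.0105, np.float64(0.0035)]
```

>>> {"fn": "play_rows", "kwargs": {"targets": [{"jaw":0,"dx":0,"dy":0.007,"dz":0.008,"yaw":0.005},{"jaw":0,"dx":0,"dy":0.007,"dz":0.01,"yaw":0},{"jaw":0,"dx":0,"dy":0.002,"dz":0.003,"yaw":0},{"jaw":0,"dx":0,"dy":0,"dz":0,"yaw":0},{"jaw":0,"dx":0,"dy":0,"dz":0,"yaw":0}]}}

```text
clock: 15.3
tool_pos: [0.5016, 0.2089, 0.1478]
eef_rot: [-0.079, 0.997, 0.005, -0.007]
contact_force: [-0.6, -0.1, -0.0]
opening: 1.002
```

```bash
python3 -c "
from tip import *
plan(.502,.211,.069,98.9,3)
d=look('side13');crop(d,225,305,115,185,10,'pics/s13.png');P=pts(d)
for v in (150,155,160): print(v,[(u,P[v,u].round(3).tolist()) for u in range(262,284,2) if P[v,u,1]<.2])"
```

```text
t 15.3 p [0.5016 0.2089 0.1478] ya 99.06 zt [-0.014  0.009 -1.   ] F [-0.64 -0.08 -0.02] M [ 0.04 -0.05  0.  ] op 1.002
total [ 0.0004  0.0021 -0.0788] yaw tool deg 0.16
[-0.0006, 0.0004, 0.0263, np.float64(0.001)]
[-0.0006, 0.0004, 0.0263, np.float64(0.001)]
[-0.0006, 0.0004, 0.0263, np.float64(0.001)]
150 [(268, [0.483, 0.117, 0.245]), (270, [0.488, 0.119, 0.244]), (272, [0.494, 0.124, 0.242]), (274, [0.499, 0.121, 0.242]), (276, [0.505, 0.124, 0.24]), (278, [0.513, 0.144, 0.231]), (280, [0.518, 0.146, 0.23])]
155 [(274, [0.502, 0.149, 0.216]), (276, [0.507, 0.146, 0.217]), (278, [0.513, 0.15, 0.214]), (280, [0.518, 0.152, 0.213])]
160 [(274, [0.501, 0.15, 0.201]), (276, [0.507, 0.151, 0.199]), (278, [0.512, 0.153, 0.198]), (280, [0.518, 0.15, 0.199])]
```

View pics/s13.png

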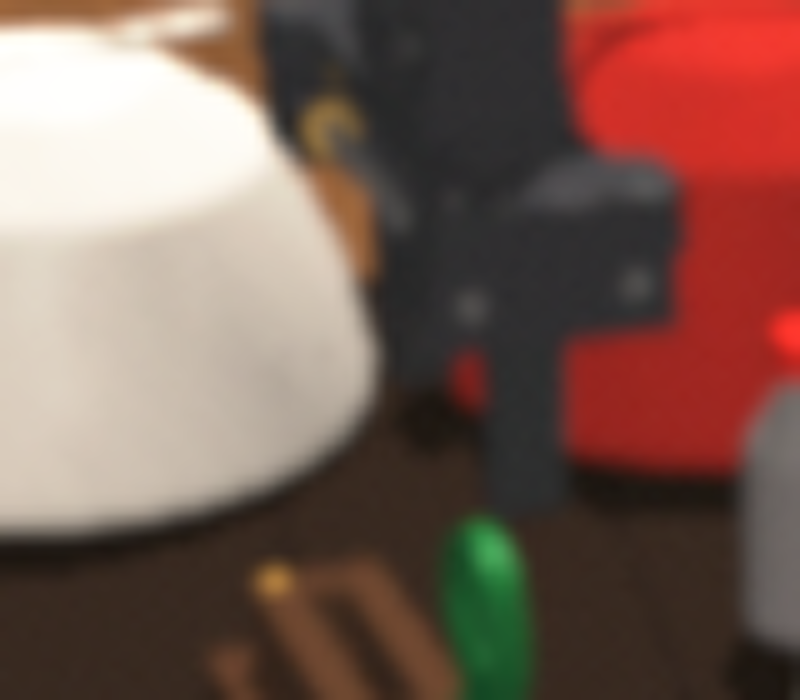

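The fingertip is at (277,166), above the green ring at (273,167), aligned. Descending.

>>> {"fn": "play_rows", "kwargs": {"targets": [{"jaw":0,"dx":-0.001,"dy":0.001,"dz":0.015,"yaw":0.002},{"jaw":0,"dx":-0.001,"dy":0.0005,"dz":0.024,"yaw":0},{"jaw":0,"dx":0,"dy":0,"dz":0.022,"yaw":0},{"jaw":0,"dx":0,"dy":0,"dz":0.012,"yaw":0},{"jaw":0,"dx":0,"dy":0,"dz":0,"yaw":0}]}}

```text
clock: 15.85
tool_pos: [0.508, 0.2077, 0.0753]
eef_rot: [-0.073, 0.997, 0.005, -0.003]
contact_force: [0.2, 0.0, -0.8]
opening: 1.001
```

```bash
python3 -c "
from tip import *
plan(.502,.211,.069,98.9,3)
d=look('side14');crop(d,225,305,115,185,10,'pics/s14.png')"
```

```text
t 15.85 p [0.508  0.2077 0.0753] ya 98.43 zt [-0.006  0.01  -1.   ] F [ 0.19  0.04 -0.84] M [-0.02 -0.01  0.02] op 1.001
total [-0.006   0.0033 -0.0063] yaw tool deg -0.47
[0.0018, 0.0014, 0.0021, np.float64(-0.0028)]
[0.0018, 0.0014, 0.0021, np.float64(-0.0028)]
[0.0018, 0.0014, 0.0021, np.float64(-0.0028)]
```

View pics/s14.png

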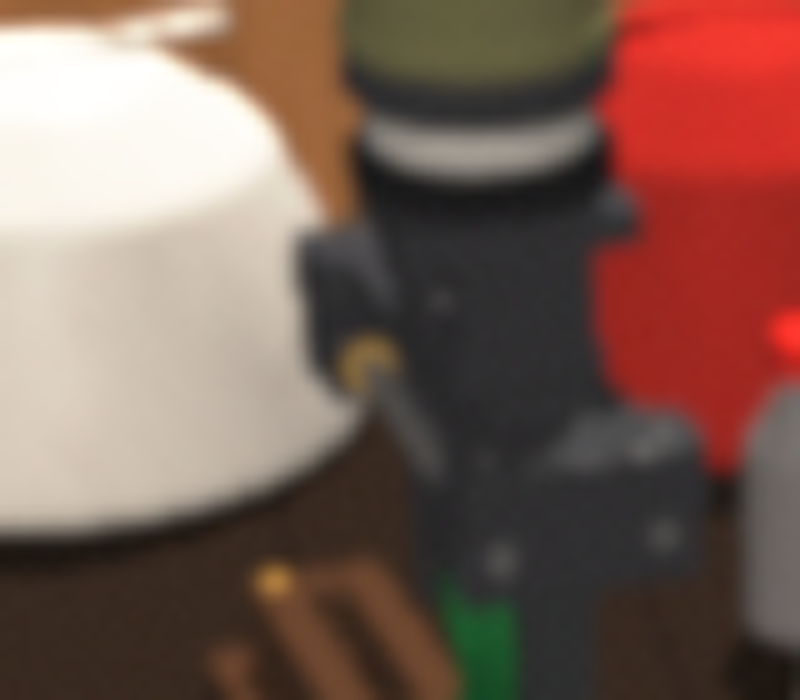

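Straddling the ring, but about 6 mm far in x. Correcting before closing.

>>> {"fn": "play_rows", "kwargs": {"targets": [{"jaw":0,"dx":0.003,"dy":0.002,"dz":0.003,"yaw":-0.004},{"jaw":0,"dx":0.0025,"dy":0.0015,"dz":0.003,"yaw":-0.004},{"jaw":0,"dx":0,"dy":0,"dz":0,"yaw":0},{"jaw":0,"dx":0,"dy":0,"dz":0,"yaw":0},{"jaw":0,"dx":0,"dy":0,"dz":0,"yaw":0}]}}

```text
clock: 16.4
tool_pos: [0.5039, 0.2117, 0.0728]
eef_rot: [-0.078, 0.997, 0.006, 0.0]
contact_force: [-0.0, 0.3, 0.0]
opening: 0.999
```

```bash
python3 -c "
from tip import *
plan(.502,.211,.069,98.9,3)"
```

```text
t 16.4 p [0.5039 0.2117 0.0728] ya 98.89 zt [-0.     0.013 -1.   ] F [-0.02  0.35  0.02] M [ 0.03  0.05 -0.05] op 0.999
total [-0.0019 -0.0007 -0.0038] yaw tool deg -0.01
[0.0007, -0.0001, 0.0013, np.float64(-0.0)]
[0.0007, -0.0001, 0.0013, np.float64(-0.0)]
[0.0007, -0.0001, 0.0013, np.float64(-0.0)]
```

>>> {"fn": "play_rows", "kwargs": {"targets": [{"jaw":0,"dx":0.0015,"dy":0,"dz":0.002,"yaw":0},{"jaw":0.2,"dx":0.0005,"dy":0,"dz":0.0015,"yaw":0},{"jaw":1,"dx":0,"dy":0,"dz":0,"yaw":0},{"jaw":1,"dx":0,"dy":0,"dz":0,"yaw":0},{"jaw":1,"dx":0,"dy":0,"dz":0,"yaw":0}]}}

```text
clock: 16.9
tool_pos: [0.5021, 0.2114, 0.0693]
eef_rot: [-0.077, 0.997, 0.006, 0.001]
contact_force: [0.4, 0.7, -0.9]
opening: 0.657
```

>>> {"fn": "play_rows", "kwargs": {"targets": [{"jaw":1,"dx":0,"dy":0,"dz":0,"yaw":0},{"jaw":1,"dx":0,"dy":0,"dz":0,"yaw":0},{"jaw":1,"dx":0,"dy":0,"dz":0,"yaw":0},{"jaw":1,"dx":0,"dy":0,"dz":-0.003,"yaw":0},{"jaw":1,"dx":0,"dy":0,"dz":-0.003,"yaw":0}]}}

```text
clock: 17.4
tool_pos: [0.5015, 0.211, 0.075]
eef_rot: [-0.077, 0.997, 0.006, -0.0]
contact_force: [-0.3, 0.9, -2.4]
opening: 0.596
```

```bash
python3 -c "
from tip import *
plan(.502,.211,.19,98.9,3)"
```

```text
t 17.4 p [0.5015 0.211  0.075 ] ya 98.88 zt [-0.001  0.012 -1.   ] F [-0.35  0.89 -2.38] M [ 0.03 -0.01  0.04] op 0.596
total [ 0.0005 -0.      0.115 ] yaw tool deg -0.02
[-0.0002, 0.0004, -0.0383, np.float64(-0.0001)]
[-0.0002, 0.0004, -0.0383, np.float64(-0.0001)]
[-0.0002, 0.0004, -0.0383, np.float64(-0.0001)]
```

Gripped at ring width, with weight showing. Lifting and carrying to the nose.

>>> {"fn": "play_rows", "kwargs": {"targets": [{"jaw":1,"dx":0,"dy":0,"dz":-0.02,"yaw":0},{"jaw":1,"dx":0,"dy":0,"dz":-0.035,"yaw":0},{"jaw":1,"dx":0,"dy":0,"dz":-0.035,"yaw":0},{"jaw":1,"dx":0,"dy":-0.015,"dz":-0.015,"yaw":0.015},{"jaw":1,"dx":-0.002,"dy":-0.03,"dz":0,"yaw":0.02}]}}

```text
clock: 17.9
tool_pos: [0.5087, 0.1699, 0.1842]
eef_rot: [-0.064, 0.998, 0.008, -0.001]
contact_force: [0.3, -0.6, -1.7]
opening: 0.597
```

```bash
python3 -c "
from tip import *
plan(.53,-.0215,.16,92.8,5)"
```

```text
t 17.9 p [0.5087 0.1699 0.1842] ya 97.33 zt [-0.002  0.016 -1.   ] F [ 0.27 -0.62 -1.71] M [-0.   -0.04  0.02] op 0.597
total [ 0.0213 -0.1914 -0.0242] yaw tool deg 4.53
[0.0007, -0.0386, 0.0042, np.float64(0.0158)]
[0.0, -0.0386, 0.0042, np.float64(0.0158)]
[-0.0006, -0.0386, 0.0042, np.float64(0.0158)]
[-0.0012, -0.0386, 0.0042, np.float64(0.0158)]
[-0.0018, -0.0385, 0.0042, np.float64(0.0158)]
```

>>> {"fn": "play_rows", "kwargs": {"targets": [{"jaw":1,"dx":0.001,"dy":-0.038,"dz":0.004,"yaw":0.016},{"jaw":1,"dx":0,"dy":-0.04,"dz":0.004,"yaw":0.016},{"jaw":1,"dx":-0.001,"dy":-0.04,"dz":0.004,"yaw":0.016},{"jaw":1,"dx":-0.001,"dy":-0.035,"dz":0.004,"yaw":0.014},{"jaw":1,"dx":-0.001,"dy":-0.018,"dz":0.003,"yaw":0.006}]}}

```text
clock: 18.4
tool_pos: [0.529, -0.007, 0.1645]
eef_rot: [-0.029, 1.0, 0.008, 0.001]
contact_force: [0.0, 0.8, -1.5]
opening: 0.596
```

```bash
python3 -c "
from tip import *
plan(.54,-.0210,.147,92.8,3)"
```

```text
t 18.4 p [ 0.529  -0.007   0.1645] ya 93.3 zt [ 0.002  0.016 -1.   ] F [ 0.04  0.75 -1.46] M [0.04 0.01 0.04] op 0.596
total [ 0.011  -0.014  -0.0175] yaw tool deg 0.5
[-0.0034, -0.005, 0.0058, np.float64(0.0029)]
[-0.0034, -0.005, 0.0058, np.float64(0.0029)]
[-0.0034, -0.0049, 0.0058, np.float64(0.0029)]
```

>>> {"fn": "play_rows", "kwargs": {"targets": [{"jaw":1,"dx":-0.003,"dy":-0.004,"dz":0.005,"yaw":0.003},{"jaw":1,"dx":-0.003,"dy":-0.005,"dz":0.006,"yaw":0.003},{"jaw":1,"dx":-0.003,"dy":-0.002,"dz":0.005,"yaw":0.002},{"jaw":1,"dx":0,"dy":0,"dz":0,"yaw":0},{"jaw":1,"dx":0,"dy":0,"dz":0,"yaw":0}]}}

```text
clock: 18.9
tool_pos: [0.5389, -0.0173, 0.1468]
eef_rot: [-0.024, 1.0, 0.008, 0.001]
contact_force: [0.3, -0.5, -1.4]
opening: 0.593
```

```bash
python3 -c "
from tip import *
plan(.57,-.0198,.147,92.8,5)
d=look('side15');crop(d,290,370,140,210,10,'pics/s15.png')"
```

```text
t 18.9 p [ 0.5389 -0.0173  0.1468] ya 92.77 zt [ 0.001  0.016 -1.   ] F [ 0.29 -0.55 -1.35] M [ 0.    0.02 -0.01] op 0.593
total [ 0.0311 -0.0025  0.0002] yaw tool deg -0.03
[-0.0062, -0.0008, -0.0, np.float64(-0.0001)]
[-0.0062, -0.0008, -0.0, np.float64(-0.0001)]
[-0.0062, -0.0008, -0.0, np.float64(-0.0001)]
[-0.0062, -0.0008, -0.0, np.float64(-0.0001)]
[-0.0062, -0.0008, -0.0, np.float64(-0.0001)]
```

View pics/s15.png

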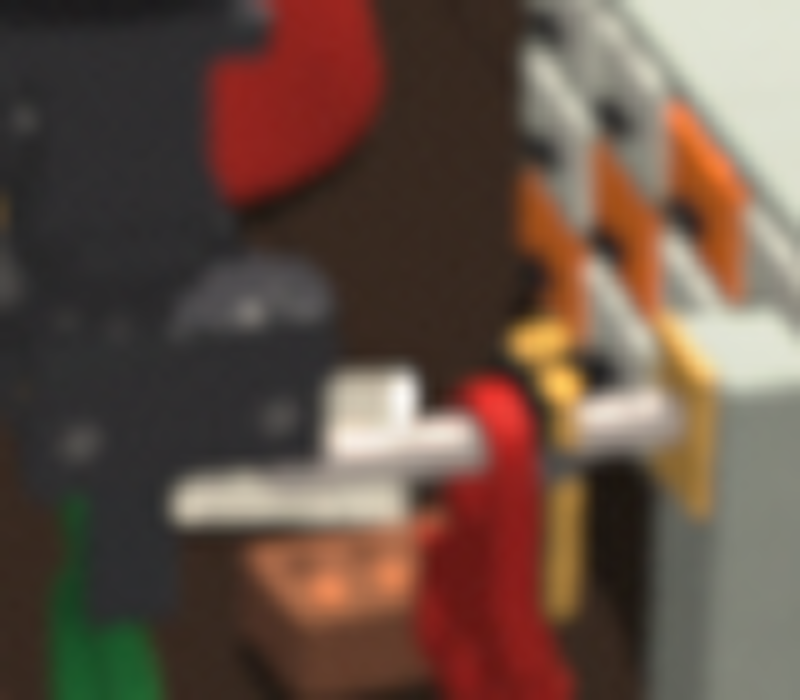

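The descender is in front of the nose, aligned with the bar. Threading it over.

>>> {"fn": "play_rows", "kwargs": {"targets": [{"jaw":1,"dx":-0.007,"dy":-0.001,"dz":0,"yaw":0},{"jaw":1,"dx":-0.007,"dy":-0.001,"dz":0,"yaw":0},{"jaw":1,"dx":-0.007,"dy":-0.001,"dz":0,"yaw":0},{"jaw":1,"dx":-0.006,"dy":0,"dz":0,"yaw":0},{"jaw":1,"dx":0,"dy":0,"dz":0,"yaw":0}]}}

```text
clock: 19.45
tool_pos: [0.5695, -0.0166, 0.1477]
eef_rot: [-0.026, 1.0, 0.009, 0.002]
contact_force: [-0.2, -0.7, -2.1]
opening: 0.595
```

```bash
python3 -c "
from tip import *
plan(.601,-.0183,.147,92.8,4)"
```

```text
t 19.45 p [ 0.5695 -0.0166  0.1477] ya 92.97 zt [ 0.004  0.018 -1.   ] F [-0.15 -0.69 -2.13] M [ 0.08 -0.04  0.01] op 0.595
total [ 0.0315 -0.0017 -0.0007] yaw tool deg 0.17
[-0.0078, -0.0008, 0.0002, np.float64(0.0007)]
[-0.0078, -0.0008, 0.0002, np.float64(0.0007)]
[-0.0078, -0.0008, 0.0002, np.float64(0.0007)]
[-0.0078, -0.0008, 0.0002, np.float64(0.0007)]
```

>>> {"fn": "play_rows", "kwargs": {"targets": [{"jaw":1,"dx":-0.007,"dy":-0.001,"dz":0,"yaw":0.002},{"jaw":1,"dx":-0.007,"dy":-0.001,"dz":0,"yaw":0},{"jaw":1,"dx":-0.007,"dy":0,"dz":0,"yaw":0},{"jaw":1,"dx":-0.006,"dy":0,"dz":0,"yaw":0},{"jaw":1,"dx":0,"dy":0,"dz":0,"yaw":0}]}}

```text
clock: 19.95
tool_pos: [0.599, -0.0176, 0.1476]
eef_rot: [-0.025, 1.0, 0.009, 0.002]
contact_force: [0.2, 0.3, -1.0]
opening: 0.6
```

```bash
python3 -c "
from tip import *
plan(.601,-.0183,.135,92.8,4)
d=look('side16');crop(d,290,370,140,210,10,'pics/s16.png')"
```

```text
t 19.95 p [ 0.599  -0.0176  0.1476] ya 92.81 zt [ 0.003  0.018 -1.   ] F [ 0.15  0.3  -0.97] M [0.06 0.02 0.02] op 0.6
total [ 0.002  -0.0007 -0.0126] yaw tool deg 0.01
[-0.0005, -0.0002, 0.0032, np.float64(0.0001)]
[-0.0005, -0.0002, 0.0032, np.float64(0.0001)]
[-0.0005, -0.0002, 0.0032, np.float64(0.0001)]
[-0.0005, -0.0002, 0.0032, np.float64(0.0001)]
```

View pics/s16.png

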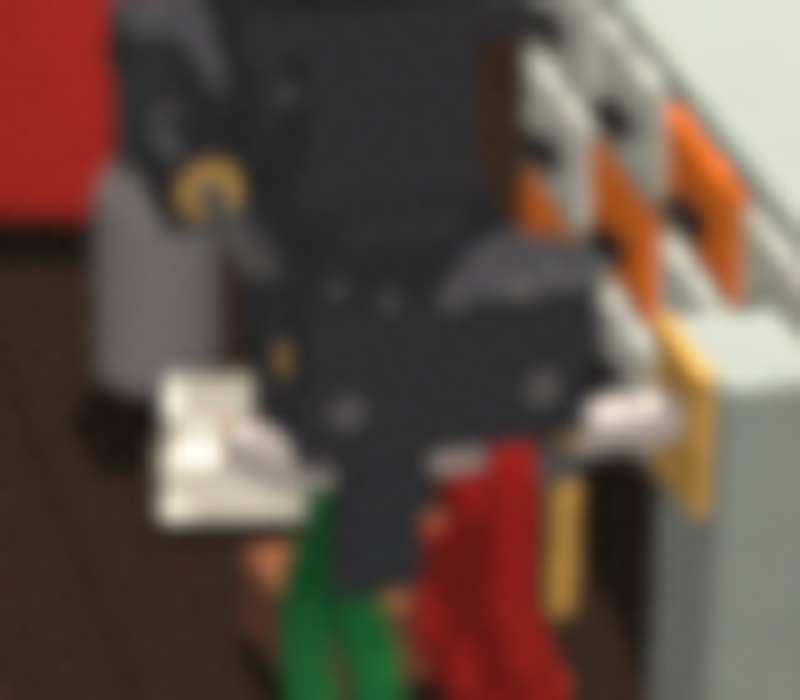

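Threaded: the nose shows in front at (315,185), with the bar and plate behind. Lowering gently.

>>> {"fn": "play_rows", "kwargs": {"targets": [{"jaw":1,"dx":0,"dy":0,"dz":0.003,"yaw":0},{"jaw":1,"dx":0,"dy":0,"dz":0.003,"yaw":0},{"jaw":1,"dx":0,"dy":0,"dz":0.003,"yaw":0},{"jaw":1,"dx":0,"dy":0,"dz":0.001,"yaw":0},{"jaw":1,"dx":0,"dy":0,"dz":0,"yaw":0}]}}

```text
clock: 20.5
tool_pos: [0.5969, -0.0176, 0.1362]
eef_rot: [-0.025, 1.0, 0.008, 0.0]
contact_force: [0.0, 0.5, -1.6]
opening: 0.595
```

>>> {"fn": "play_rows", "kwargs": {"targets": [{"jaw":1,"dx":0,"dy":0,"dz":0.0005,"yaw":0},{"jaw":1,"dx":0,"dy":0,"dz":0.0005,"yaw":0},{"jaw":1,"dx":0,"dy":0,"dz":0.0005,"yaw":0},{"jaw":1,"dx":0,"dy":0,"dz":0,"yaw":0},{"jaw":1,"dx":0,"dy":0,"dz":0,"yaw":0}]}}

```text
clock: 21.0
tool_pos: [0.5971, -0.0175, 0.1353]
eef_rot: [-0.025, 1.0, 0.008, 0.001]
contact_force: [-0.4, 0.3, -1.4]
opening: 0.599
```

```bash
python3 -c "
from tip import *
st()"
```

```text
t 21.0 p [ 0.5971 -0.0175  0.1353] ya 92.84 zt [ 0.001  0.017 -1.   ] F [-0.36  0.27 -1.45] M [ 0.07 -0.02 -0.03] op 0.599
```

>>> {"fn": "play_rows", "kwargs": {"targets": [{"jaw":1,"dx":0,"dy":0,"dz":0.0005,"yaw":0},{"jaw":1,"dx":0,"dy":0,"dz":0.0005,"yaw":0},{"jaw":1,"dx":0,"dy":0,"dz":0.0005,"yaw":0},{"jaw":1,"dx":0,"dy":0,"dz":0,"yaw":0},{"jaw":1,"dx":0,"dy":0,"dz":0,"yaw":0}]}}

```text
clock: 21.5
tool_pos: [0.5974, -0.0176, 0.1352]
eef_rot: [-0.025, 1.0, 0.008, 0.001]
contact_force: [-0.7, 0.7, 1.4]
opening: 0.595
```

```bash
python3 -c "
from tip import *
st()"
```

```text
t 21.5 p [ 0.5974 -0.0176  0.1352] ya 92.83 zt [ 0.002  0.016 -1.   ] F [-0.7   0.73  1.43] M [-0.01  0.18  0.03] op 0.595
```

>>> {"fn": "play_rows", "kwargs": {"targets": [{"jaw":1,"dx":-0.003,"dy":0,"dz":-0.0005,"yaw":0},{"jaw":1,"dx":-0.004,"dy":0,"dz":-0.0003,"yaw":0},{"jaw":1,"dx":-0.004,"dy":0,"dz":0,"yaw":0},{"jaw":1,"dx":-0.004,"dy":0,"dz":0,"yaw":0},{"jaw":1,"dx":-0.002,"dy":0,"dz":0,"yaw":0}]}}

```text
clock: 22.0
tool_pos: [0.6147, -0.0166, 0.1352]
eef_rot: [-0.025, 1.0, 0.008, 0.0]
contact_force: [-1.8, -0.2, 3.0]
opening: 0.595
```

```bash
python3 -c "
from tip import *
plan(.626,-.0167,.1352,92.8,2)
d=look('side17');crop(d,290,370,140,210,10,'pics/s17.png')"
```

```text
t 22.0 p [ 0.6147 -0.0166  0.1352] ya 92.84 zt [-0.     0.016 -1.   ] F [-1.84 -0.16  2.95] M [0.   0.35 0.03] op 0.595
total [ 0.0113 -0.0001  0.    ] yaw tool deg 0.04
[-0.0056, -0.0003, -0.0, np.float64(0.0004)]
[-0.0056, -0.0003, -0.0, np.float64(0.0004)]
```

View pics/s17.png

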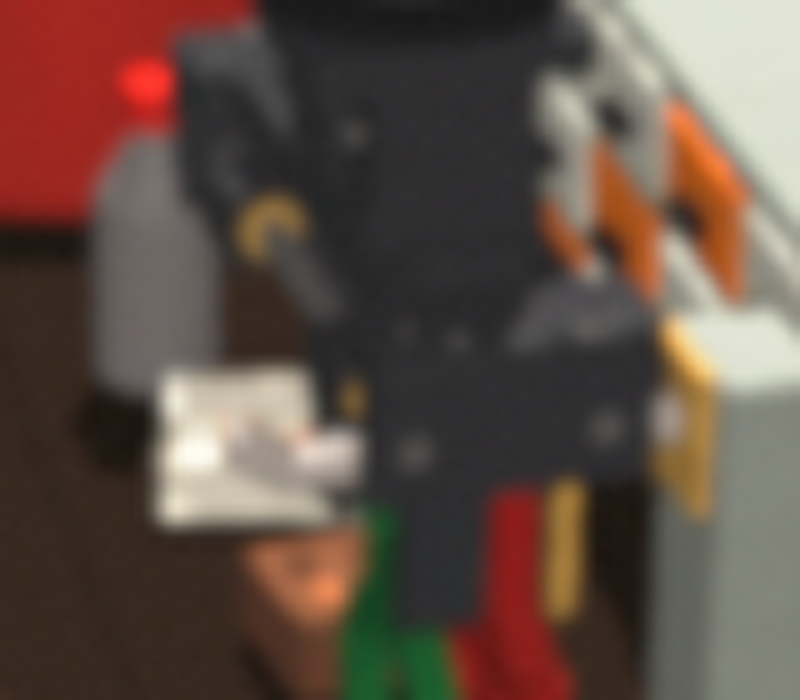

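The descender is about 10 mm short of the plate. Easing the vertical load and approaching.

>>> {"fn": "play_rows", "kwargs": {"targets": [{"jaw":1,"dx":0,"dy":0,"dz":-0.0006,"yaw":0},{"jaw":1,"dx":-0.0018,"dy":0,"dz":0,"yaw":0},{"jaw":1,"dx":-0.0018,"dy":0,"dz":0,"yaw":0},{"jaw":1,"dx":-0.0018,"dy":0,"dz":0,"yaw":0},{"jaw":1,"dx":0,"dy":0,"dz":0,"yaw":0}]}}

```text
clock: 22.55
tool_pos: [0.6212, -0.0163, 0.1352]
eef_rot: [-0.025, 1.0, 0.008, 0.001]
contact_force: [-0.2, 0.4, -0.2]
opening: 0.594
```

```bash
python3 -c "
from tip import *
st()"
```

```text
t 22.55 p [ 0.6212 -0.0163  0.1352] ya 92.84 zt [ 0.001  0.017 -1.   ] F [-0.17  0.37 -0.22] M [-0.    0.09 -0.02] op 0.594
```

>>> {"fn": "play_rows", "kwargs": {"targets": [{"jaw":1,"dx":-0.0008,"dy":0,"dz":0,"yaw":0},{"jaw":1,"dx":-0.0008,"dy":0,"dz":0,"yaw":0},{"jaw":1,"dx":-0.0008,"dy":0,"dz":0,"yaw":0},{"jaw":1,"dx":-0.0005,"dy":0,"dz":0,"yaw":0},{"jaw":1,"dx":-0.0005,"dy":0,"dz":0,"yaw":0}]}}

```text
clock: 23.05
tool_pos: [0.6247, -0.0161, 0.1352]
eef_rot: [-0.025, 1.0, 0.008, 0.0]
contact_force: [-0.7, -0.1, -0.1]
opening: 0.59
```

```bash
python3 -c "
from tip import *
st()"
```

```text
t 23.05 p [ 0.6247 -0.0161  0.1352] ya 92.84 zt [ 0.     0.017 -1.   ] F [-0.74 -0.08 -0.08] M [0.08 0.13 0.01] op 0.59
```

>>> {"fn": "play_rows", "kwargs": {"targets": [{"jaw":1,"dx":-0.0005,"dy":0,"dz":0,"yaw":0},{"jaw":1,"dx":-0.0005,"dy":0,"dz":0,"yaw":0},{"jaw":1,"dx":-0.0005,"dy":0,"dz":0,"yaw":0},{"jaw":1,"dx":-0.0005,"dy":0,"dz":0,"yaw":0},{"jaw":1,"dx":-0.0006,"dy":0,"dz":0,"yaw":0}]}}

```text
clock: 23.55
tool_pos: [0.6253, -0.0162, 0.1352]
eef_rot: [-0.025, 1.0, 0.008, -0.002]
contact_force: [-3.1, -0.3, 3.0]
opening: 0.593
```

```bash
python3 -c "
from tip import *
st()"
```

```text
t 23.55 p [ 0.6253 -0.0162  0.1352] ya 92.86 zt [-0.004  0.016 -1.   ] F [-3.13 -0.3   3.  ] M [0.02 0.7  0.09] op 0.593
```

Contact with the plate at x 0.625. Building the push.

>>> {"fn": "play_rows", "kwargs": {"targets": [{"jaw":1,"dx":-0.001,"dy":0,"dz":0,"yaw":0},{"jaw":1,"dx":-0.0012,"dy":0,"dz":0,"yaw":0},{"jaw":1,"dx":-0.0014,"dy":0,"dz":0,"yaw":0},{"jaw":1,"dx":-0.0014,"dy":0,"dz":0,"yaw":0},{"jaw":1,"dx":-0.0014,"dy":0,"dz":0,"yaw":0}]}}

```text
clock: 24.05
tool_pos: [0.6246, -0.0163, 0.1351]
eef_rot: [-0.025, 1.0, 0.007, -0.009]
contact_force: [-6.3, -0.8, 5.3]
opening: 0.601
```

```bash
python3 -c "
from tip import *
st()"
```

```text
t 24.05 p [ 0.6246 -0.0163  0.1351] ya 92.88 zt [-0.019  0.013 -1.   ] F [-6.29 -0.77  5.35] M [-0.05  1.15  0.03] op 0.601
```

>>> {"fn": "play_rows", "kwargs": {"targets": [{"jaw":1,"dx":-0.0016,"dy":0,"dz":-0.0003,"yaw":0},{"jaw":1,"dx":-0.0018,"dy":0,"dz":-0.0002,"yaw":0},{"jaw":1,"dx":-0.0018,"dy":0,"dz":0,"yaw":0},{"jaw":1,"dx":-0.0018,"dy":0,"dz":0,"yaw":0},{"jaw":1,"dx":-0.0018,"dy":0,"dz":0,"yaw":0}]}}

```text
clock: 24.55
tool_pos: [0.6237, -0.0165, 0.1352]
eef_rot: [-0.025, 0.999, 0.005, -0.019]
contact_force: [-7.2, -0.3, 5.5]
opening: 0.594
```

```bash
python3 -c "
from tip import *
st()"
```

```text
t 24.55 p [ 0.6237 -0.0165  0.1352] ya 92.9 zt [-0.039  0.01  -0.999] F [-7.23 -0.27  5.45] M [-0.01  1.38  0.06] op 0.594
```

7 N, but the bar carries part of it by friction. One firmer push with the vertical load eased.

>>> {"fn": "play_rows", "kwargs": {"targets": [{"jaw":1,"dx":-0.0022,"dy":0,"dz":-0.001,"yaw":0},{"jaw":1,"dx":-0.0026,"dy":0,"dz":-0.001,"yaw":0},{"jaw":1,"dx":-0.0026,"dy":0,"dz":-0.0005,"yaw":0},{"jaw":1,"dx":-0.0026,"dy":0,"dz":-0.0003,"yaw":0},{"jaw":1,"dx":-0.0026,"dy":0,"dz":-0.0003,"yaw":0}]}}

```text
clock: 25.05
tool_pos: [0.6223, -0.0167, 0.1353]
eef_rot: [-0.026, 0.999, 0.004, -0.035]
contact_force: [-8.6, 0.5, 5.7]
opening: 0.59
```

```bash
python3 -c "
from tip import *
st()"
```

```text
t 25.05 p [ 0.6223 -0.0167  0.1353] ya 92.96 zt [-0.069  0.006 -0.998] F [-8.64  0.49  5.7 ] M [0.04 1.59 0.04] op 0.59
```

>>> {"fn": "play_rows", "kwargs": {"targets": [{"jaw":0.1,"dx":0,"dy":0,"dz":0,"yaw":0},{"jaw":0.1,"dx":0,"dy":0,"dz":0,"yaw":0},{"jaw":0.1,"dx":0,"dy":0,"dz":0,"yaw":0},{"jaw":0.1,"dx":0,"dy":0,"dz":0,"yaw":0},{"jaw":0.1,"dx":0,"dy":0,"dz":0,"yaw":0}]}}

```text
clock: 25.55
tool_pos: [0.6262, -0.0164, 0.1358]
eef_rot: [-0.026, 0.999, 0.004, -0.031]
contact_force: [0.1, -0.5, 0.2]
opening: 0.902
```

```bash
python3 -c "
from tip import *
st()
d=look('side18');crop(d,290,370,140,210,10,'pics/s18.png')"
```

```text
t 25.55 p [ 0.6262 -0.0164  0.1358] ya 92.94 zt [-0.061  0.007 -0.998] F [ 0.11 -0.51  0.2 ] M [ 0.01 -0.09  0.01] op 0.902
```

View pics/s18.png

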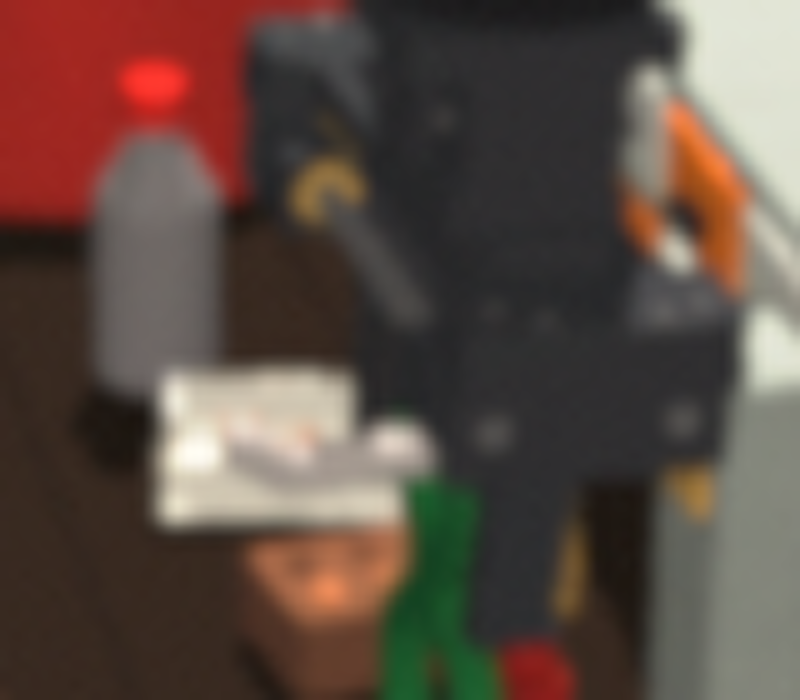

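The descender hangs against the plate: its face is at (334,190) with the green ring flush and no gap visible. Retreating up, then to the carabiner.

>>> {"fn": "play_rows", "kwargs": {"targets": [{"jaw":0,"dx":0.001,"dy":0,"dz":-0.02,"yaw":0},{"jaw":0,"dx":0.002,"dy":0,"dz":-0.03,"yaw":0},{"jaw":0,"dx":0.002,"dy":0,"dz":-0.03,"yaw":0},{"jaw":0,"dx":0.015,"dy":-0.02,"dz":-0.01,"yaw":0},{"jaw":0,"dx":0.02,"dy":-0.035,"dz":0,"yaw":0}]}}

```text
clock: 26.1
tool_pos: [0.5966, -0.0675, 0.23]
eef_rot: [-0.031, 0.999, 0.007, -0.029]
contact_force: [0.6, -0.2, -1.2]
opening: 0.998
```

```bash
python3 -c "
from tip import *
plan(.476,-.282,.16,91,5)
d=look('side19');crop(d,290,370,140,210,10,'pics/s19.png')"
```

```text
t 26.1 p [ 0.5966 -0.0675  0.23  ] ya 93.54 zt [-0.059  0.012 -0.998] F [ 0.65 -0.2  -1.19] M [-0.03 -0.03 -0.01] op 0.998
total [-0.1206 -0.2145 -0.07  ] yaw tool deg 2.54
[0.0259, -0.0415, 0.0149, np.float64(0.0089)]
[0.0255, -0.0418, 0.0148, np.float64(0.0089)]
[0.0252, -0.042, 0.0148, np.float64(0.0089)]
[0.0248, -0.0422, 0.0148, np.float64(0.0089)]
[0.0244, -0.0425, 0.0148, np.float64(0.0089)]
```

View pics/s19.png

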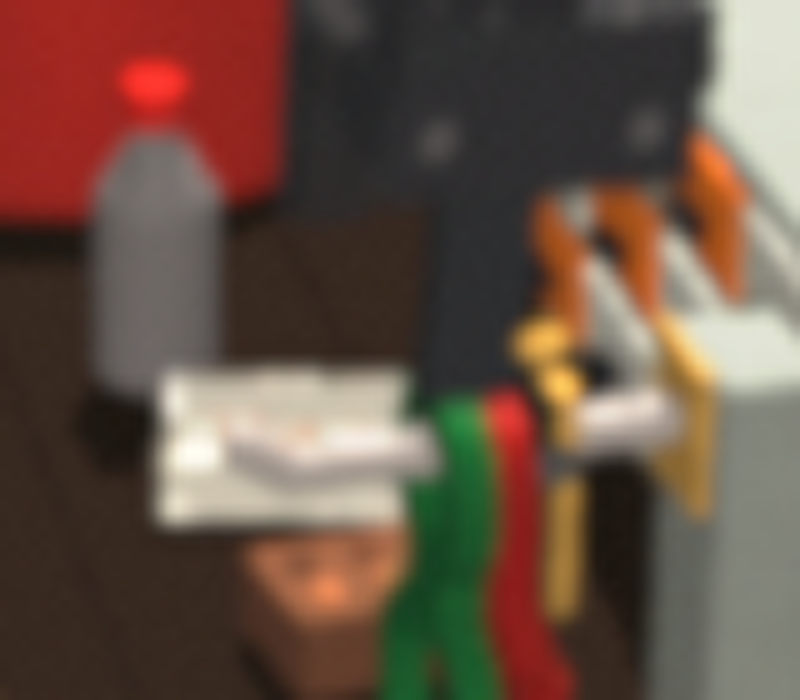

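Green and red hang nested at (335–341,185), flush against the stop. Moving to the carabiner.

>>> {"fn": "play_rows", "kwargs": {"targets": [{"jaw":0,"dx":0.027,"dy":-0.038,"dz":0.01,"yaw":0.01},{"jaw":0,"dx":0.027,"dy":-0.038,"dz":0.012,"yaw":0.01},{"jaw":0,"dx":0.026,"dy":-0.038,"dz":0.012,"yaw":0.01},{"jaw":0,"dx":0.025,"dy":-0.036,"dz":0.01,"yaw":0.008},{"jaw":0,"dx":0.008,"dy":-0.018,"dz":0.006,"yaw":0.006}]}}

```text
clock: 26.65
tool_pos: [0.4839, -0.2501, 0.1857]
eef_rot: [-0.004, 1.0, 0.002, -0.029]
contact_force: [0.7, 1.0, -0.4]
opening: 1.002
```

```bash
python3 -c "
from tip import *
plan(.473,-.282,.15,91,3)"
```

```text
t 26.65 p [ 0.4839 -0.2501  0.1857] ya 90.42 zt [-0.058  0.004 -0.998] F [ 0.66  0.97 -0.42] M [-0.01 -0.03  0.06] op 1.002
total [-0.0109 -0.0319 -0.0357] yaw tool deg -0.58
[0.003, -0.0107, 0.0121, np.float64(-0.0034)]
[0.0031, -0.0107, 0.0121, np.float64(-0.0034)]
[0.0031, -0.0106, 0.0121, np.float64(-0.0034)]
```

>>> {"fn": "play_rows", "kwargs": {"targets": [{"jaw":0,"dx":0.003,"dy":-0.01,"dz":0.008,"yaw":-0.004},{"jaw":0,"dx":0.003,"dy":-0.01,"dz":0.01,"yaw":-0.004},{"jaw":0,"dx":0.003,"dy":-0.005,"dz":0.008,"yaw":0},{"jaw":0,"dx":0.001,"dy":0,"dz":0,"yaw":0},{"jaw":0,"dx":0,"dy":0,"dz":0,"yaw":0}]}}

```text
clock: 27.15
tool_pos: [0.4721, -0.2771, 0.1573]
eef_rot: [-0.007, 1.0, 0.003, -0.029]
contact_force: [0.6, -0.0, -0.5]
opening: 1.0
```

```bash
python3 -c "
from tip import *
plan(.473,-.282,.058,91,3)
d=look('side20');crop(d,250,330,240,310,10,'pics/s20.png')"
```

```text
t 27.15 p [ 0.4721 -0.2771  0.1573] ya 90.8 zt [-0.058  0.005 -0.998] F [ 0.61 -0.04 -0.52] M [ 0.03 -0.    0.01] op 1.0
total [ 0.0009 -0.0049 -0.0993] yaw tool deg -0.2
[-0.0022, -0.0018, 0.033, np.float64(-0.0012)]
[-0.0022, -0.0018, 0.033, np.float64(-0.0012)]
[-0.0022, -0.0018, 0.033, np.float64(-0.0012)]
```

View pics/s20.png

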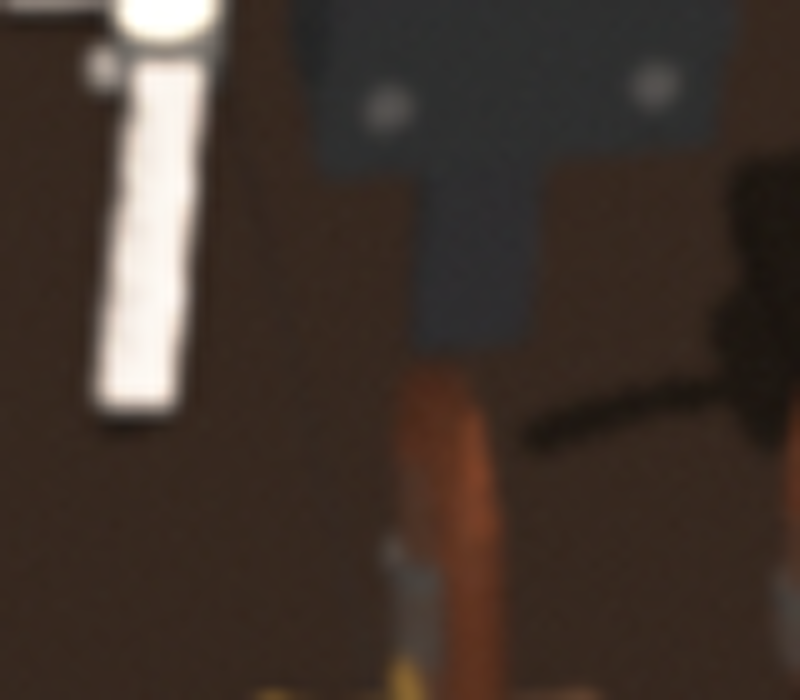

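The fingertip is at (297,275), above the rusty bow at (294,277). Descending with compensation for the tool's lean.

>>> {"fn": "play_rows", "kwargs": {"targets": [{"jaw":0,"dx":-0.001,"dy":-0.002,"dz":0.02,"yaw":-0.003},{"jaw":0,"dx":-0.002,"dy":-0.002,"dz":0.025,"yaw":0},{"jaw":0,"dx":-0.001,"dy":-0.001,"dz":0.015,"yaw":0},{"jaw":0,"dx":0,"dy":0,"dz":0,"yaw":0},{"jaw":0,"dx":0,"dy":0,"dz":0,"yaw":0}]}}

```text
clock: 27.7
tool_pos: [0.4793, -0.2769, 0.0984]
eef_rot: [-0.013, 1.0, 0.003, -0.025]
contact_force: [-0.1, -1.0, 0.0]
opening: 1.004
```

```bash
python3 -c "
from tip import *
plan(.473,-.282,.058,91,3)
d=look('side21');crop(d,250,330,240,310,10,'pics/s21.png')"
```

```text
t 27.7 p [ 0.4793 -0.2769  0.0984] ya 91.5 zt [-0.049  0.005 -0.999] F [-0.1  -0.96  0.02] M [ 0.08 -0.08  0.01] op 1.004
total [-0.0063 -0.0051 -0.0404] yaw tool deg 0.5
[0.0015, -0.0017, 0.0135, np.float64(0.0029)]
[0.0015, -0.0018, 0.0135, np.float64(0.0029)]
[0.0015, -0.0018, 0.0135, np.float64(0.0029)]
```

View pics/s21.png

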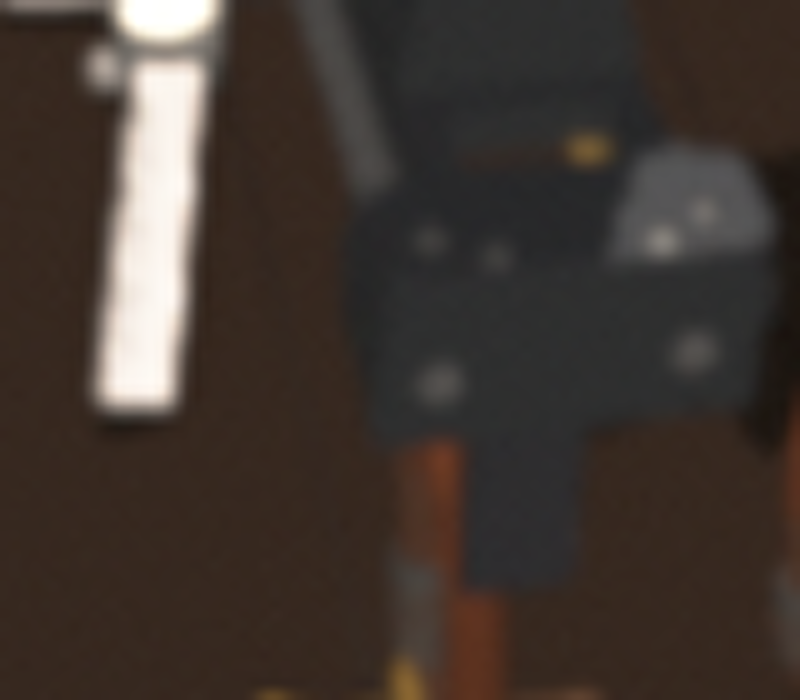

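```bash
python3 -c "
from tip import *
d=load('side21');P=pts(d)
s,M,a=st();p=np.array(s['tool_pos'])-M[:,2]*.031
for o in (.044,.061): print((p-M[:,1]*o).round(4),np.round(proj(d,p-M[:,1]*o),1))
for v in (285,290,295,297): print(v,[(u,P[v,u].round(3).tolist()) for u in (293,295,298,302,306)])
"
```

```text
t 27.75 p [ 0.4794 -0.2768  0.0985] ya 91.51 zt [-0.049  0.005 -0.999] F [ 0.34 -0.09  0.61] M [ 0.02 -0.06 -0.01] op 1.001
[ 0.482  -0.321   0.1292] [300.5 295.2]
[ 0.4825 -0.3379  0.1291] [302.4 301.2]
285 [(293, [0.473, -0.292, 0.132]), (295, [0.477, -0.294, 0.133]), (298, [0.475, -0.337, 0.169]), (302, [0.482, -0.338, 0.168]), (306, [0.49, -0.336, 0.165])]
290 [(293, [0.472, -0.298, 0.125]), (295, [0.475, -0.299, 0.125]), (298, [0.475, -0.337, 0.157]), (302, [0.482, -0.337, 0.155]), (306, [0.49, -0.335, 0.152])]
295 [(293, [0.477, -0.261, 0.08]), (295, [0.474, -0.308, 0.121]), (298, [nan, nan, nan]), (302, [0.482, -0.337, 0.144]), (306, [0.49, -0.334, 0.14])]
297 [(293, [0.477, -0.263, 0.076]), (295, [0.473, -0.311, 0.118]), (298, [0.474, -0.337, 0.14]), (302, [0.482, -0.336, 0.138]), (306, [0.49, -0.335, 0.135])]
```

>>> {"fn": "play_rows", "kwargs": {"targets": [{"jaw":0,"dx":0.003,"dy":-0.003,"dz":0.01,"yaw":0.004},{"jaw":0,"dx":0.003,"dy":-0.003,"dz":0.018,"yaw":0.004},{"jaw":0,"dx":0,"dy":0,"dz":0.013,"yaw":0},{"jaw":0,"dx":0,"dy":0,"dz":0,"yaw":0},{"jaw":0,"dx":0,"dy":0,"dz":0,"yaw":0}]}}

```text
clock: 28.25
tool_pos: [0.4735, -0.2837, 0.0585]
eef_rot: [-0.009, 1.0, 0.002, -0.022]
contact_force: [-0.8, 0.3, -0.1]
opening: 1.001
```

```bash
python3 -c "
from tip import *
plan(.4735,-.282,.056,91,3)
d=look('side22');crop(d,250,330,240,310,10,'pics/s22.png')"
```

```text
t 28.25 p [ 0.4735 -0.2837  0.0585] ya 91.04 zt [-0.043  0.003 -0.999] F [-0.81  0.27 -0.06] M [ 0.05 -0.11 -0.01] op 1.001
total [ 0.      0.0017 -0.0025] yaw tool deg 0.04
[-0.0001, 0.0006, 0.0008, np.float64(0.0002)]
[-0.0001, 0.0006, 0.0008, np.float64(0.0002)]
[-0.0001, 0.0006, 0.0008, np.float64(0.0002)]
```

View pics/s22.png

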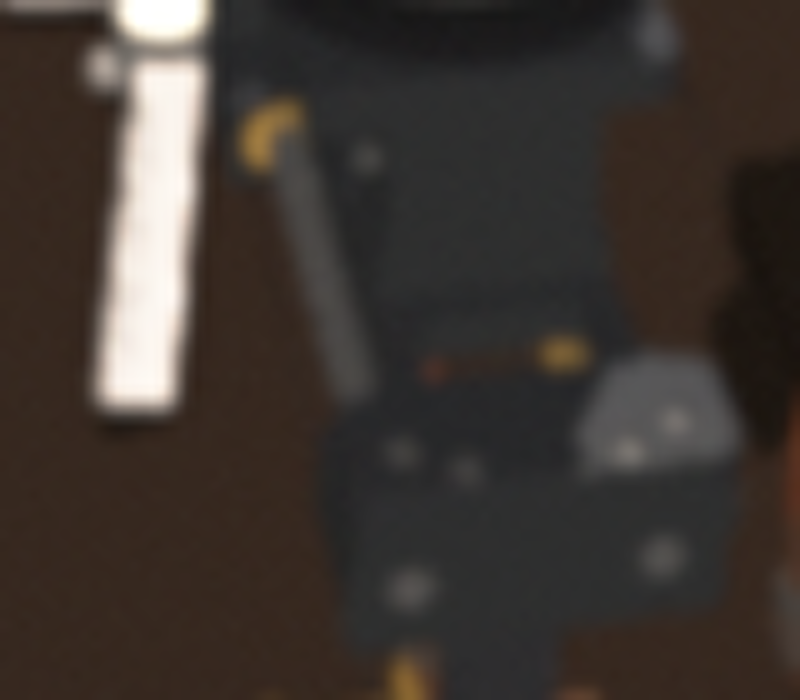

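The fingers straddle the carabiner above the clip with no contact force. Closing.

>>> {"fn": "play_rows", "kwargs": {"targets": [{"jaw":1,"dx":0,"dy":0.001,"dz":0.001,"yaw":0},{"jaw":1,"dx":0,"dy":0,"dz":0.001,"yaw":0},{"jaw":1,"dx":0,"dy":0,"dz":0,"yaw":0},{"jaw":1,"dx":0,"dy":0,"dz":0,"yaw":0},{"jaw":1,"dx":0,"dy":0,"dz":0,"yaw":0}]}}

```text
clock: 28.8
tool_pos: [0.4747, -0.2826, 0.0578]
eef_rot: [-0.009, 1.0, 0.001, -0.02]
contact_force: [-0.3, -0.7, -2.1]
opening: 0.711
```

```bash
python3 -c "
from tip import *
st()"
```

```text
t 28.8 p [ 0.4747 -0.2826  0.0578] ya 91.06 zt [-0.04   0.002 -0.999] F [-0.33 -0.67 -2.13] M [-0.   -0.1   0.04] op 0.711
```

>>> {"fn": "play_rows", "kwargs": {"targets": [{"jaw":1,"dx":0.0004,"dy":0,"dz":-0.008,"yaw":0},{"jaw":1,"dx":0.0005,"dy":0,"dz":-0.012,"yaw":0},{"jaw":1,"dx":0.0006,"dy":0,"dz":-0.015,"yaw":0},{"jaw":1,"dx":0.0006,"dy":0,"dz":-0.016,"yaw":0},{"jaw":1,"dx":0.0006,"dy":0,"dz":-0.016,"yaw":0}]}}

```text
clock: 29.3
tool_pos: [0.4732, -0.2816, 0.1274]
eef_rot: [-0.01, 1.0, 0.003, -0.022]
contact_force: [0.3, -0.1, -2.8]
opening: 0.718
```

```bash
python3 -c "
from tip import *
plan(.476,-.282,.18,91,3)
d=look('side23');crop(d,250,330,240,310,10,'pics/s23.png')"
```

```text
t 29.3 p [ 0.4732 -0.2816  0.1274] ya 91.11 zt [-0.044  0.005 -0.999] F [ 0.34 -0.14 -2.79] M [ 0.02 -0.12  0.03] op 0.718
total [ 0.0028 -0.0004  0.0526] yaw tool deg 0.11
[-0.0002, -0.0001, -0.0176, np.float64(0.0006)]
[-0.0002, -0.0001, -0.0176, np.float64(0.0006)]
[-0.0002, -0.0001, -0.0176, np.float64(0.0006)]
```

View pics/s23.png

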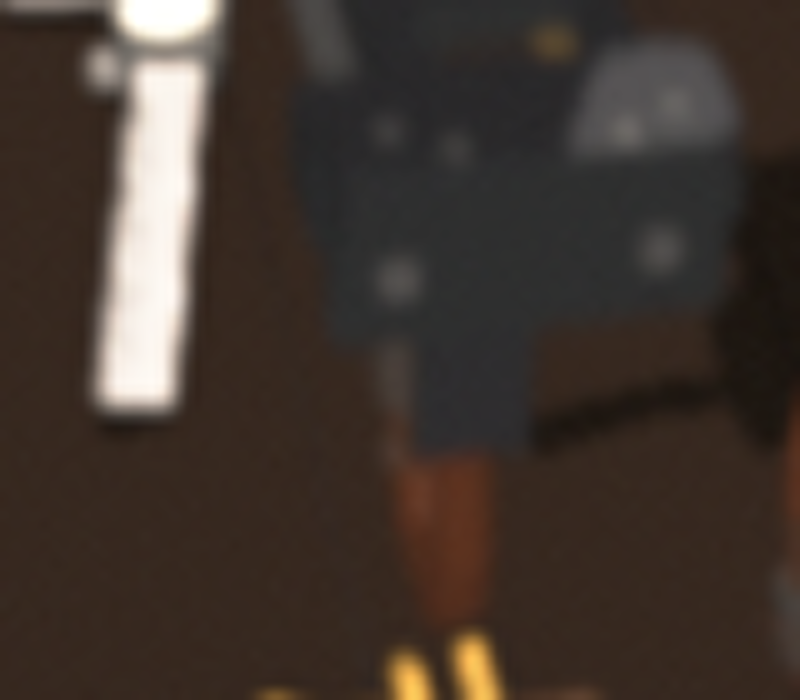

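The carabiner is free of the clip, its foot at (295,302) above the jaws. Carrying it to the nose.

>>> {"fn": "play_rows", "kwargs": {"targets": [{"jaw":1,"dx":-0.002,"dy":0.01,"dz":-0.02,"yaw":-0.005},{"jaw":1,"dx":-0.008,"dy":0.035,"dz":-0.016,"yaw":-0.005},{"jaw":1,"dx":-0.009,"dy":0.042,"dz":-0.008,"yaw":-0.005},{"jaw":1,"dx":-0.009,"dy":0.042,"dz":0,"yaw":-0.005},{"jaw":1,"dx":-0.008,"dy":0.042,"dz":0,"yaw":-0.005}]}}

```text
clock: 29.85
tool_pos: [0.5065, -0.1155, 0.1769]
eef_rot: [-0.013, 1.0, -0.002, -0.02]
contact_force: [0.2, -0.2, -2.6]
opening: 0.711
```

```bash
python3 -c "
from tip import *
plan(.53,-.022,.16,92.8,3)"
```

```text
t 29.85 p [ 0.5065 -0.1155  0.1769] ya 91.53 zt [-0.039 -0.004 -0.999] F [ 0.17 -0.18 -2.63] M [ 0.06 -0.1  -0.04] op 0.711
total [ 0.0235  0.0935 -0.0169] yaw tool deg -1.27
[-0.0089, 0.031, 0.0052, np.float64(-0.0074)]
[-0.0091, 0.0309, 0.0052, np.float64(-0.0074)]
[-0.0093, 0.0308, 0.0052, np.float64(-0.0074)]
```

>>> {"fn": "play_rows", "kwargs": {"targets": [{"jaw":1,"dx":-0.007,"dy":0.028,"dz":0.006,"yaw":-0.008},{"jaw":1,"dx":-0.007,"dy":0.028,"dz":0.006,"yaw":-0.008},{"jaw":1,"dx":-0.006,"dy":0.02,"dz":0.006,"yaw":-0.006},{"jaw":1,"dx":-0.002,"dy":0.005,"dz":0.003,"yaw":0},{"jaw":1,"dx":0,"dy":0,"dz":0,"yaw":0}]}}

```text
clock: 30.35
tool_pos: [0.525, -0.0221, 0.1572]
eef_rot: [-0.031, 0.999, 0.0, -0.018]
contact_force: [1.0, -0.5, -2.1]
opening: 0.708
```

```bash
python3 -c "
from tip import *
plan(.54,-.0212,.148,92.8,3)
d=look('side24');crop(d,290,370,140,210,10,'pics/s24.png')"
```

```text
t 30.35 p [ 0.525  -0.0221  0.1572] ya 93.55 zt [-0.037 -0.001 -0.999] F [ 0.98 -0.52 -2.12] M [ 0.02 -0.05 -0.  ] op 0.708
total [ 0.015   0.0009 -0.0092] yaw tool deg 0.75
[-0.0051, -0.0, 0.0029, np.float64(0.0044)]
[-0.0051, 0.0, 0.0029, np.float64(0.0044)]
[-0.0051, 0.0, 0.0029, np.float64(0.0044)]
```

View pics/s24.png

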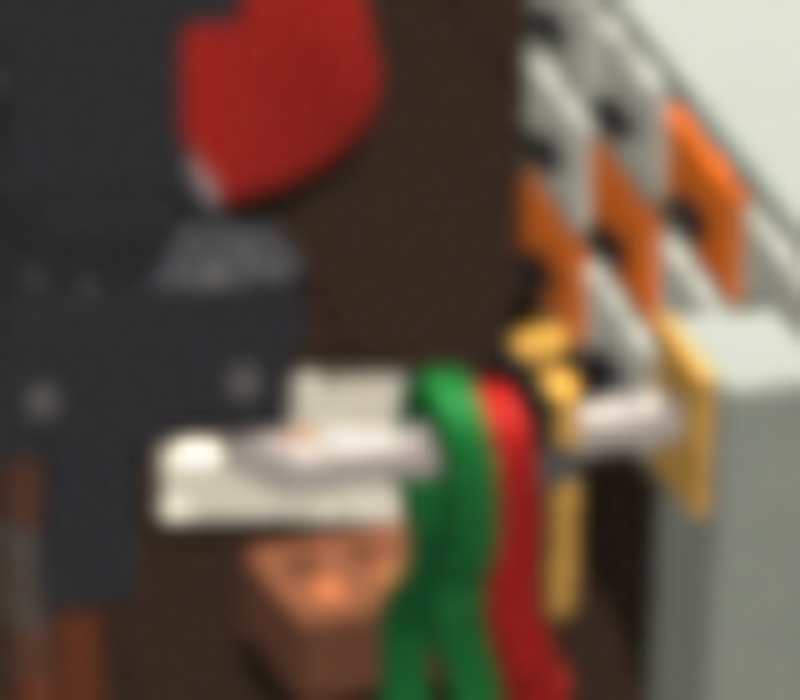

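The pieces stay nested at (334–341,180). The carabiner waits before the nose. Setting height and moving over.

>>> {"fn": "play_rows", "kwargs": {"targets": [{"jaw":1,"dx":-0.004,"dy":0,"dz":0.004,"yaw":0.006},{"jaw":1,"dx":-0.005,"dy":0,"dz":0.004,"yaw":0.006},{"jaw":1,"dx":-0.003,"dy":0,"dz":0.0015,"yaw":0},{"jaw":1,"dx":0,"dy":0,"dz":0,"yaw":0},{"jaw":1,"dx":0,"dy":0,"dz":0,"yaw":0}]}}

```text
clock: 30.9
tool_pos: [0.5372, -0.0288, 0.1467]
eef_rot: [-0.019, 1.0, -0.002, -0.019]
contact_force: [-0.2, -0.2, -2.0]
opening: 0.71
```

```bash
python3 -c "
from tip import *
plan(.568,-.0200,.147,92.8,4)"
```

```text
t 30.9 p [ 0.5372 -0.0288  0.1467] ya 92.22 zt [-0.037 -0.004 -0.999] F [-0.21 -0.15 -1.96] M [ 0.09 -0.04  0.01] op 0.71
total [0.0308 0.0088 0.0003] yaw tool deg -0.58
[-0.0078, 0.0019, -0.0004, np.float64(-0.0025)]
[-0.0078, 0.0019, -0.0004, np.float64(-0.0025)]
[-0.0078, 0.0019, -0.0004, np.float64(-0.0025)]
[-0.0078, 0.0018, -0.0004, np.float64(-0.0025)]
```

>>> {"fn": "play_rows", "kwargs": {"targets": [{"jaw":1,"dx":-0.001,"dy":0.004,"dz":0,"yaw":-0.004},{"jaw":1,"dx":-0.004,"dy":0.004,"dz":0,"yaw":-0.004},{"jaw":1,"dx":-0.004,"dy":0.001,"dz":0,"yaw":0},{"jaw":1,"dx":0,"dy":0,"dz":0,"yaw":0},{"jaw":1,"dx":0,"dy":0,"dz":0,"yaw":0}]}}

```text
clock: 31.4
tool_pos: [0.5467, -0.0182, 0.1466]
eef_rot: [-0.024, 1.0, -0.001, -0.018]
contact_force: [-0.5, -0.9, -2.9]
opening: 0.711
```

```bash
python3 -c "
from tip import *
plan(.568,-.0200,.147,92.8,4)"
```

```text
t 31.4 p [ 0.5467 -0.0182  0.1466] ya 92.75 zt [-0.037 -0.004 -0.999] F [-0.47 -0.91 -2.94] M [ 0.04 -0.01  0.04] op 0.711
total [ 0.0213 -0.0018  0.0004] yaw tool deg -0.05
[-0.0053, -0.0007, -0.0003, np.float64(-0.0002)]
[-0.0053, -0.0007, -0.0003, np.float64(-0.0002)]
[-0.0053, -0.0007, -0.0003, np.float64(-0.0002)]
[-0.0053, -0.0007, -0.0003, np.float64(-0.0002)]
```

>>> {"fn": "play_rows", "kwargs": {"targets": [{"jaw":1,"dx":-0.006,"dy":-0.0005,"dz":-0.0004,"yaw":0},{"jaw":1,"dx":-0.006,"dy":-0.0005,"dz":-0.0003,"yaw":0},{"jaw":1,"dx":-0.006,"dy":0,"dz":-0.0003,"yaw":0},{"jaw":1,"dx":-0.005,"dy":0,"dz":-0.0002,"yaw":0},{"jaw":1,"dx":0,"dy":0,"dz":0,"yaw":0}]}}

```text
clock: 31.9
tool_pos: [0.5722, -0.0184, 0.147]
eef_rot: [-0.024, 1.0, -0.002, -0.018]
contact_force: [0.3, 0.7, -1.8]
opening: 0.713
```

```bash
python3 -c "
from tip import *
plan(.598,-.0185,.147,92.8,4)
d=look('side25');crop(d,290,370,140,210,10,'pics/s25.png')"
```

```text
t 31.9 p [ 0.5722 -0.0184  0.147 ] ya 92.72 zt [-0.036 -0.004 -0.999] F [ 0.27  0.71 -1.79] M [ 0.05 -0.07 -0.02] op 0.713
total [ 0.0258 -0.0001  0.    ] yaw tool deg -0.08
[-0.0064, -0.0003, -0.0002, np.float64(-0.0004)]
[-0.0064, -0.0003, -0.0002, np.float64(-0.0004)]
[-0.0064, -0.0003, -0.0002, np.float64(-0.0004)]
[-0.0064, -0.0003, -0.0002, np.float64(-0.0004)]
```

View pics/s25.png

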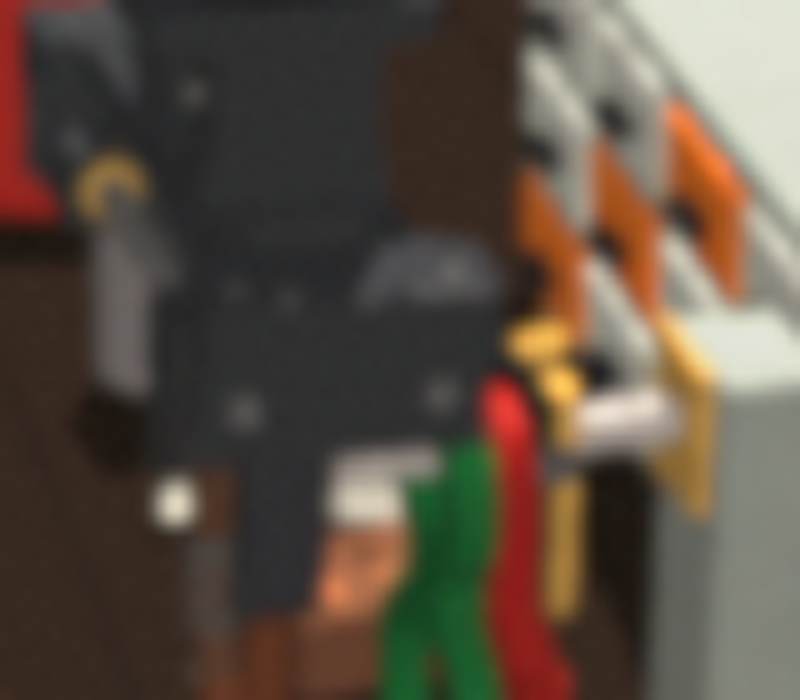

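No contact and on line. Continuing past the nose.

>>> {"fn": "play_rows", "kwargs": {"targets": [{"jaw":1,"dx":-0.006,"dy":-0.0003,"dz":-0.0003,"yaw":0},{"jaw":1,"dx":-0.006,"dy":-0.0003,"dz":-0.0002,"yaw":0},{"jaw":1,"dx":-0.006,"dy":0,"dz":-0.0002,"yaw":0},{"jaw":1,"dx":-0.005,"dy":0,"dz":0,"yaw":0},{"jaw":1,"dx":0,"dy":0,"dz":0,"yaw":0}]}}

```text
clock: 32.45
tool_pos: [0.5964, -0.0181, 0.1465]
eef_rot: [-0.024, 1.0, -0.002, -0.019]
contact_force: [0.8, 0.7, -3.0]
opening: 0.713
```

```bash
python3 -c "
from tip import *
plan(.598,-.0185,.135,92.8,4)
d=look('side26');crop(d,290,370,140,210,10,'pics/s26.png')"
```

```text
t 32.45 p [ 0.5964 -0.0181  0.1465] ya 92.72 zt [-0.037 -0.004 -0.999] F [ 0.78  0.66 -3.01] M [ 0.02 -0.02 -0.04] op 0.713
total [ 0.0016 -0.0004 -0.0115] yaw tool deg -0.08
[-0.0005, -0.0001, 0.0029, np.float64(-0.0003)]
[-0.0005, -0.0001, 0.0029, np.float64(-0.0003)]
[-0.0005, -0.0001, 0.0029, np.float64(-0.0003)]
[-0.0005, -0.0001, 0.0029, np.float64(-0.0003)]
```

View pics/s26.png

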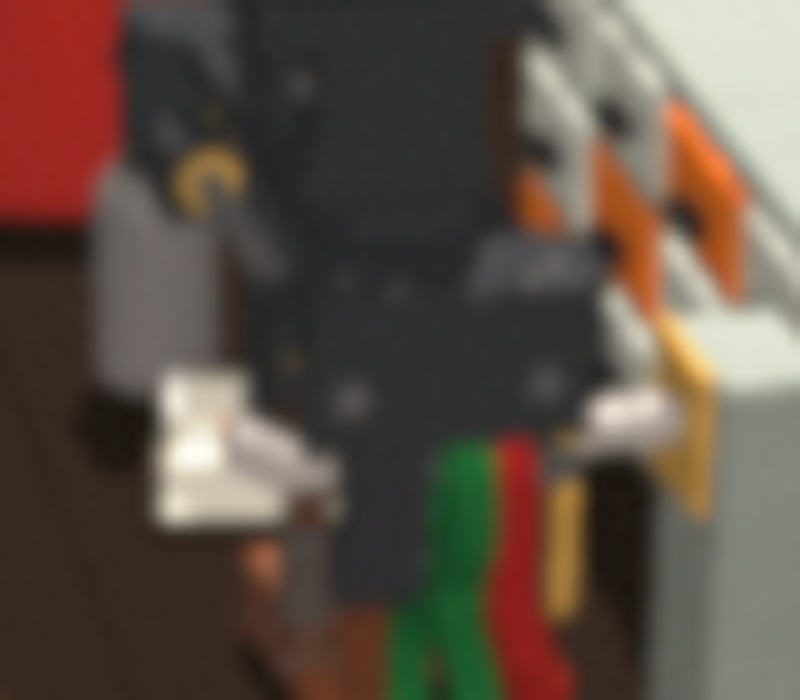

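Threaded: the nose is in front at (314,184), with the green and red pieces behind. Lowering gently.

>>> {"fn": "play_rows", "kwargs": {"targets": [{"jaw":1,"dx":0,"dy":0,"dz":0.003,"yaw":0},{"jaw":1,"dx":0,"dy":0,"dz":0.003,"yaw":0},{"jaw":1,"dx":0,"dy":0,"dz":0.0015,"yaw":0},{"jaw":1,"dx":0,"dy":0,"dz":0.0005,"yaw":0},{"jaw":1,"dx":0,"dy":0,"dz":0,"yaw":0}]}}

```text
clock: 33.0
tool_pos: [0.5943, -0.0183, 0.1375]
eef_rot: [-0.024, 1.0, -0.002, -0.02]
contact_force: [0.3, 1.3, -2.4]
opening: 0.707
```

```bash
python3 -c "
from tip import *
st()"
```

```text
t 33.0 p [ 0.5943 -0.0183  0.1375] ya 92.74 zt [-0.04  -0.005 -0.999] F [ 0.28  1.29 -2.36] M [-0.01 -0.12 -0.05] op 0.707
```

>>> {"fn": "play_rows", "kwargs": {"targets": [{"jaw":1,"dx":-0.001,"dy":0,"dz":0.0006,"yaw":0},{"jaw":1,"dx":-0.001,"dy":0,"dz":0.0006,"yaw":0},{"jaw":1,"dx":0,"dy":0,"dz":0.0006,"yaw":0},{"jaw":1,"dx":0,"dy":0,"dz":0.0006,"yaw":0},{"jaw":1,"dx":0,"dy":0,"dz":0,"yaw":0}]}}

```text
clock: 33.5
tool_pos: [0.5966, -0.0182, 0.1351]
eef_rot: [-0.024, 1.0, -0.002, -0.02]
contact_force: [-0.4, 0.9, -2.9]
opening: 0.713
```

```bash
python3 -c "
from tip import *
st()"
```

```text
t 33.5 p [ 0.5966 -0.0182  0.1351] ya 92.74 zt [-0.039 -0.005 -0.999] F [-0.39  0.89 -2.89] M [ 0.02 -0.08  0.01] op 0.713
```

>>> {"fn": "play_rows", "kwargs": {"targets": [{"jaw":1,"dx":0,"dy":0,"dz":0.0006,"yaw":0},{"jaw":1,"dx":0,"dy":0,"dz":0.0005,"yaw":0},{"jaw":1,"dx":0,"dy":0,"dz":0.0005,"yaw":0},{"jaw":1,"dx":0,"dy":0,"dz":0.0005,"yaw":0},{"jaw":1,"dx":0,"dy":0,"dz":0,"yaw":0}]}}

```text
clock: 34.0
tool_pos: [0.5969, -0.0182, 0.1348]
eef_rot: [-0.024, 1.0, -0.002, -0.019]
contact_force: [-1.2, 0.4, 0.2]
opening: 0.708
```

```bash
python3 -c "
from tip import *
st()"
```

```text
t 34.0 p [ 0.5969 -0.0182  0.1348] ya 92.73 zt [-0.038 -0.005 -0.999] F [-1.19  0.41  0.24] M [0.01 0.2  0.03] op 0.708
```

The bar carries the carabiner at z 0.1348. Sliding back, contact expected near x 0.611.

>>> {"fn": "play_rows", "kwargs": {"targets": [{"jaw":1,"dx":-0.002,"dy":0,"dz":-0.0004,"yaw":0},{"jaw":1,"dx":-0.002,"dy":0,"dz":-0.0002,"yaw":0},{"jaw":1,"dx":-0.002,"dy":0,"dz":0,"yaw":0},{"jaw":1,"dx":-0.0015,"dy":0,"dz":0,"yaw":0},{"jaw":1,"dx":0,"dy":0,"dz":0,"yaw":0}]}}

```text
clock: 34.5
tool_pos: [0.603, -0.0184, 0.1348]
eef_rot: [-0.024, 0.999, -0.003, -0.021]
contact_force: [-2.3, -1.0, 2.1]
opening: 0.713
```

```bash
python3 -c "
from tip import *
st()
d=look('side27');crop(d,290,370,140,210,10,'pics/s27.png')"
```

```text
t 34.5 p [ 0.603  -0.0184  0.1348] ya 92.72 zt [-0.042 -0.006 -0.999] F [-2.33 -1.01  2.08] M [-0.05  0.32  0.02] op 0.713
```

View pics/s27.png

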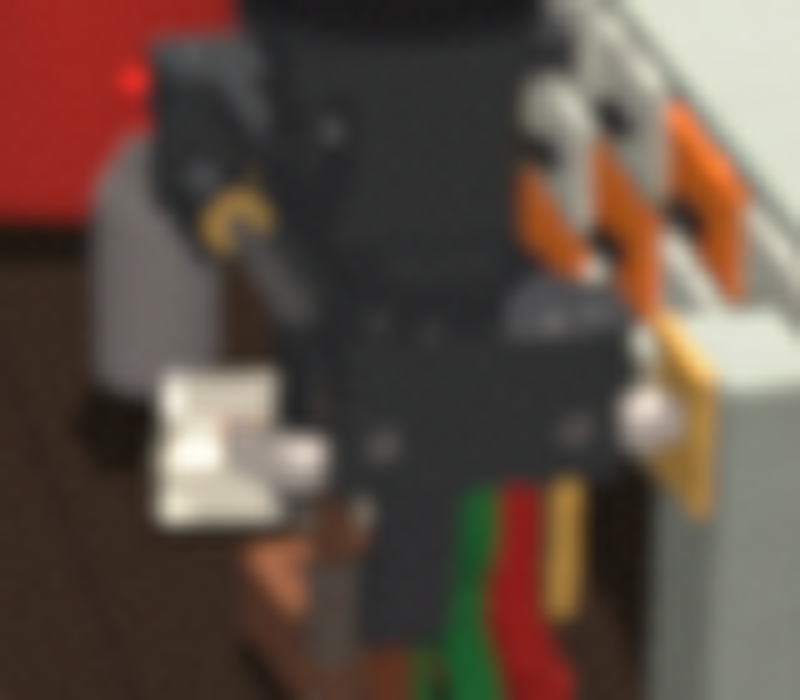

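The carabiner is about 8 mm from the descender. Easing upward slightly and going on.

>>> {"fn": "play_rows", "kwargs": {"targets": [{"jaw":1,"dx":0,"dy":0,"dz":-0.0007,"yaw":0},{"jaw":1,"dx":-0.0016,"dy":0,"dz":-0.0001,"yaw":0},{"jaw":1,"dx":-0.0016,"dy":0,"dz":-0.0001,"yaw":0},{"jaw":1,"dx":-0.0016,"dy":0,"dz":-0.0001,"yaw":0},{"jaw":1,"dx":0,"dy":0,"dz":0,"yaw":0}]}}

```text
clock: 35.05
tool_pos: [0.6089, -0.0181, 0.1348]
eef_rot: [-0.024, 1.0, -0.002, -0.021]
contact_force: [-0.7, -0.5, 0.4]
opening: 0.711
```

```bash
python3 -c "
from tip import *
st()"
```

```text
t 35.05 p [ 0.6089 -0.0181  0.1348] ya 92.72 zt [-0.041 -0.006 -0.999] F [-0.68 -0.55  0.36] M [0.01 0.1  0.02] op 0.711
```

>>> {"fn": "play_rows", "kwargs": {"targets": [{"jaw":1,"dx":-0.0006,"dy":0,"dz":-0.0002,"yaw":0},{"jaw":1,"dx":-0.0006,"dy":0,"dz":-0.0001,"yaw":0},{"jaw":1,"dx":-0.0006,"dy":0,"dz":0,"yaw":0},{"jaw":1,"dx":-0.0006,"dy":0,"dz":0,"yaw":0},{"jaw":1,"dx":-0.0006,"dy":0,"dz":0,"yaw":0}]}}

```text
clock: 35.55
tool_pos: [0.6119, -0.0179, 0.1349]
eef_rot: [-0.024, 1.0, -0.002, -0.021]
contact_force: [-1.4, -1.4, -0.2]
opening: 0.712
```

```bash
python3 -c "
from tip import *
st()"
```

```text
t 35.55 p [ 0.6119 -0.0179  0.1349] ya 92.72 zt [-0.041 -0.006 -0.999] F [-1.4  -1.41 -0.22] M [-0.02  0.25  0.02] op 0.712
```

>>> {"fn": "play_rows", "kwargs": {"targets": [{"jaw":1,"dx":-0.0007,"dy":0,"dz":0,"yaw":0},{"jaw":1,"dx":-0.0007,"dy":0,"dz":0,"yaw":0},{"jaw":1,"dx":-0.0007,"dy":0,"dz":0,"yaw":0},{"jaw":1,"dx":-0.0008,"dy":0,"dz":0,"yaw":0},{"jaw":1,"dx":-0.0008,"dy":0,"dz":0,"yaw":0}]}}

```text
clock: 36.05
tool_pos: [0.6124, -0.0179, 0.1348]
eef_rot: [-0.024, 0.999, -0.003, -0.024]
contact_force: [-4.5, -0.5, 3.0]
opening: 0.71
```

```bash
python3 -c "
from tip import *
st()"
```

```text
t 36.05 p [ 0.6124 -0.0179  0.1348] ya 92.78 zt [-0.048 -0.007 -0.999] F [-4.51 -0.52  3.02] M [-0.04  1.01  0.1 ] op 0.71
```

Contact at x 0.612. One call to build the push to about 9–10 N.

>>> {"fn": "play_rows", "kwargs": {"targets": [{"jaw":1,"dx":-0.0012,"dy":0,"dz":-0.0004,"yaw":0},{"jaw":1,"dx":-0.0016,"dy":0,"dz":-0.0003,"yaw":0},{"jaw":1,"dx":-0.0018,"dy":0,"dz":-0.0002,"yaw":0},{"jaw":1,"dx":-0.002,"dy":0,"dz":-0.0002,"yaw":0},{"jaw":1,"dx":-0.002,"dy":0,"dz":-0.0002,"yaw":0}]}}

```text
clock: 36.55
tool_pos: [0.6117, -0.0181, 0.1348]
eef_rot: [-0.025, 0.999, -0.004, -0.034]
contact_force: [-8.5, -1.2, 4.5]
opening: 0.714
```

```bash
python3 -c "
from tip import *
st()"
```

```text
t 36.55 p [ 0.6117 -0.0181  0.1348] ya 92.89 zt [-0.068 -0.011 -0.998] F [-8.5  -1.2   4.48] M [-0.07  1.51  0.11] op 0.714
```

>>> {"fn": "play_rows", "kwargs": {"targets": [{"jaw":1,"dx":-0.0022,"dy":0,"dz":-0.0006,"yaw":0},{"jaw":1,"dx":-0.0024,"dy":0,"dz":-0.0006,"yaw":0},{"jaw":1,"dx":-0.0026,"dy":0,"dz":-0.0004,"yaw":0},{"jaw":1,"dx":-0.0026,"dy":0,"dz":-0.0003,"yaw":0},{"jaw":1,"dx":-0.0026,"dy":0,"dz":-0.0003,"yaw":0}]}}

```text
clock: 37.05
tool_pos: [0.6106, -0.0184, 0.1349]
eef_rot: [-0.026, 0.998, -0.006, -0.048]
contact_force: [-10.4, -0.8, 7.3]
opening: 0.713
```

```bash
python3 -c "
from tip import *
st()
d=look('side28');crop(d,290,370,140,210,10,'pics/s28.png')"
```

```text
t 37.05 p [ 0.6106 -0.0184  0.1349] ya 93.03 zt [-0.096 -0.015 -0.995] F [-10.36  -0.82   7.28] M [-0.08  1.69  0.05] op 0.713
```

View pics/s28.png

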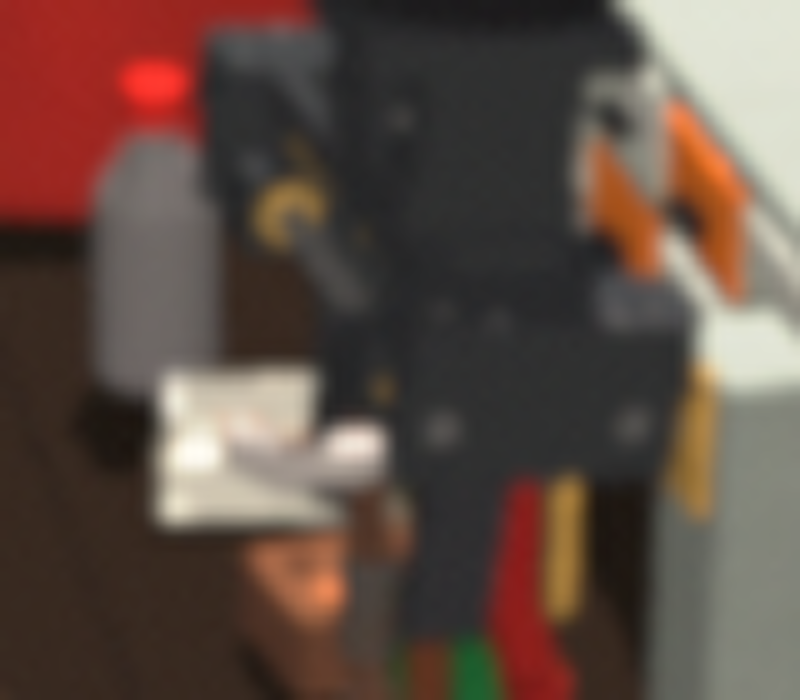

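10.4 N pushed, with all three stacked. Releasing.

>>> {"fn": "play_rows", "kwargs": {"targets": [{"jaw":0,"dx":0,"dy":0,"dz":0,"yaw":0},{"jaw":0,"dx":0,"dy":0,"dz":0,"yaw":0},{"jaw":0,"dx":0,"dy":0,"dz":0,"yaw":0},{"jaw":0,"dx":0,"dy":0,"dz":0,"yaw":0},{"jaw":0,"dx":0,"dy":0,"dz":0,"yaw":0}]}}

```text
clock: 37.6
tool_pos: [0.6155, -0.0175, 0.1355]
eef_rot: [-0.026, 0.999, -0.005, -0.044]
contact_force: [-0.1, -0.1, -0.6]
opening: 0.996
```

```bash
python3 -c "
from tip import *
st()
d=look('side29');crop(d,290,370,140,210,10,'pics/s29.png')"
```

```text
t 37.6 p [ 0.6155 -0.0175  0.1355] ya 93.0 zt [-0.087 -0.013 -0.996] F [-0.11 -0.06 -0.63] M [ 0.08 -0.08 -0.  ] op 0.996
```

View pics/s29.png

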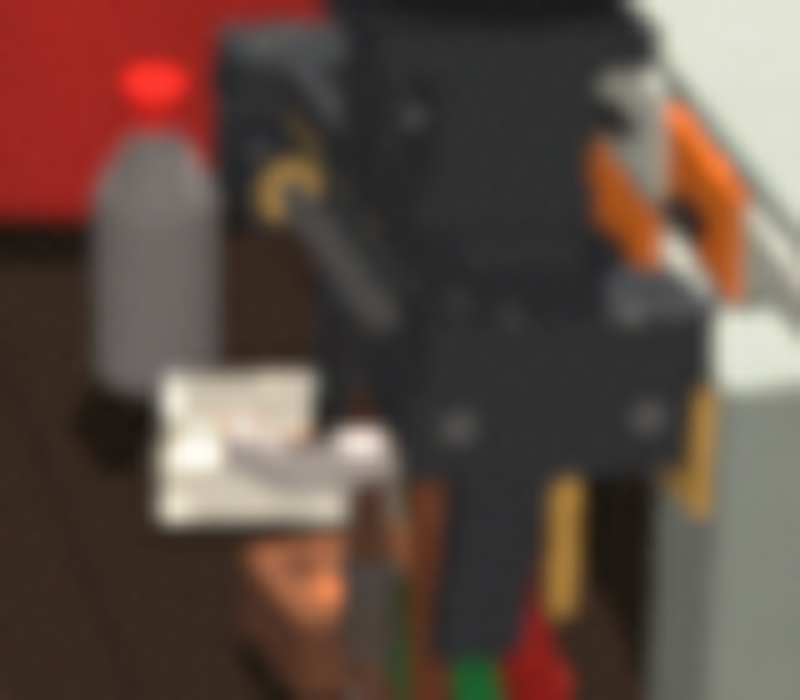

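Released with no residual force. Withdrawing straight up, then away in front.

>>> {"fn": "play_rows", "kwargs": {"targets": [{"jaw":0,"dx":0.0017,"dy":0,"dz":-0.02,"yaw":0},{"jaw":0,"dx":0.0024,"dy":0,"dz":-0.028,"yaw":0},{"jaw":0,"dx":0.0026,"dy":0,"dz":-0.03,"yaw":0},{"jaw":0,"dx":0.01,"dy":0,"dz":-0.025,"yaw":0},{"jaw":0,"dx":0.03,"dy":0,"dz":0,"yaw":0}]}}

```text
clock: 38.15
tool_pos: [0.5802, -0.0178, 0.2441]
eef_rot: [-0.026, 0.999, -0.004, -0.043]
contact_force: [-0.8, 0.4, 0.3]
opening: 0.995
```

>>> {"fn": "play_rows", "kwargs": {"targets": [{"jaw":0,"dx":0.04,"dy":0,"dz":0,"yaw":0},{"jaw":0,"dx":0.04,"dy":0,"dz":0,"yaw":0},{"jaw":0,"dx":0.03,"dy":0,"dz":0,"yaw":0},{"jaw":0,"dx":0.01,"dy":0,"dz":0,"yaw":0},{"jaw":0,"dx":0,"dy":0,"dz":0,"yaw":0}]}}

```text
clock: 38.65
tool_pos: [0.4544, -0.0243, 0.2565]
eef_rot: [-0.026, 0.999, -0.005, -0.041]
contact_force: [-0.1, -0.1, 0.5]
opening: 0.997
```

```bash
python3 -c "
from tip import *
st()
d=look('side30');crop(d,290,370,140,210,10,'pics/s30.png')
t=look('top30','top');crop(t,280,380,100,200,6,'pics/t30.png');cv2.imwrite('pics/side30f.png',d['frame'][:,:,::-1])"
```

```text
t 38.65 p [ 0.4544 -0.0243  0.2565] ya 92.98 zt [-0.082 -0.013 -0.997] F [-0.14 -0.07  0.47] M [-0.01 -0.11  0.  ] op 0.997
```

View pics/s30.png

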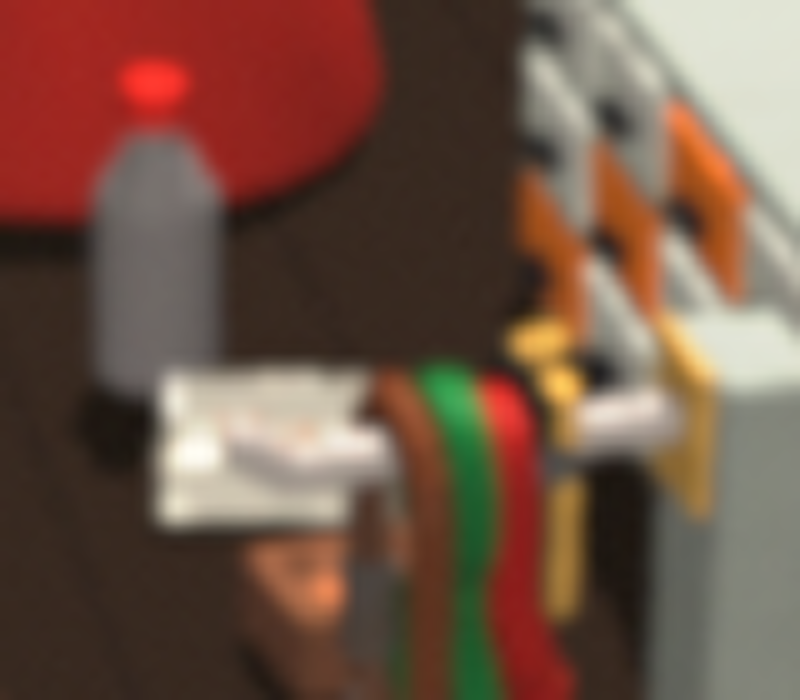

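View pics/t30.png

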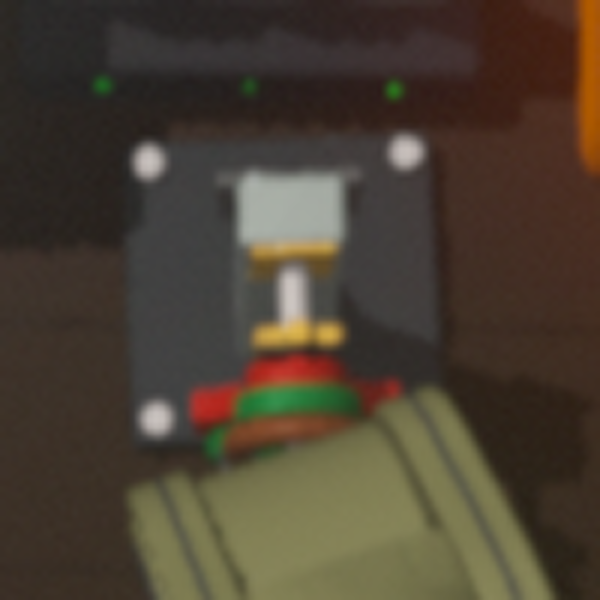

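View pics/side30f.png

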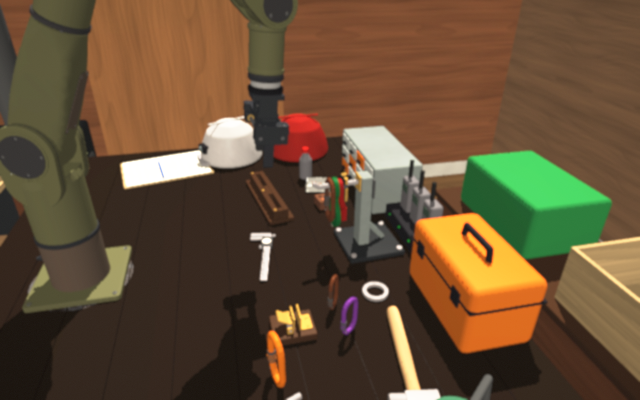

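All three hang side by side: rusty at (331,185), green at (336,182), red at (341,182), flush to the dark stop. From above, red, green and rusty run parallel across the bar with no visible gap, and the bystanders are unmoved. A quick numeric check of spacing, squareness and steadiness follows.

```bash
python3 -c "
from tip import *
for n,k in(('side30',0),('top30',0),('side31',1)):
  d=look('side31') if k else load(n)
  P=pts(d);hsv=cv2.cvtColor(d['frame'],cv2.COLOR_RGB2HSV).astype(int);H,S,V=[hsv[...,i] for i in range(3)]
  X,Y,Z=[P[...,i] for i in range(3)]
  reg=(X>.59)&(X<.65)&(abs(Y+.017)<.05)&(Z>.1)&(Z<.225)
  for c,m in(('red',((H<5)|(H>174))&(S>200)&(V>80)),('green',(H>45)&(H<85)&(S>120)),('rust',(H>=5)&(H<16)&(S>90)&(V>50)&(X<.625))):
    for zl,zh in((.185,.225),(.15,.185),(.1,.15)):
      Q=P[reg&m&(Z>zl)&(Z<zh)]
      if len(Q)>6:
        x=Q[:,0]-.049*(Q[:,1]+.017);g=np.polyfit(Q[:,1],Q[:,0],1)[0]
        print(n,c,zl,len(Q),'x med',np.median(x).round(4),'rng',np.percentile(x,[5,95]).round(4),'y',Q[:,1].min().round(3),Q[:,1].max().round(3),'dx/dy',g.round(3))
a=load('side0')['frame'].astype(int);b=load('side31')['frame'].astype(int)
df=(abs(a-b).max(2)>45);n_,l,s_,c_=cv2.connectedComponentsWithStats(df.astype(np.uint8));print([(s_[i].tolist()) for i in range(1,n_) if s_[i,4]>25])
"
```

```text
side30 red 0.185 13 x med 0.6403 rng [0.639 0.642] y -0.04 -0.013 dx/dy 0.123
side30 red 0.15 48 x med 0.6402 rng [0.6367 0.6449] y -0.063 -0.034 dx/dy 0.086
side30 red 0.1 40 x med 0.6415 rng [0.6378 0.6461] y -0.064 -0.051 dx/dy 0.241
side30 green 0.185 58 x med 0.6276 rng [0.623  0.6313] y -0.045 -0.008 dx/dy -0.014
side30 green 0.15 24 x med 0.6288 rng [0.6258 0.6319] y -0.044 -0.026 dx/dy 0.271
side30 green 0.1 82 x med 0.6281 rng [0.6238 0.6329] y -0.058 -0.036 dx/dy 0.091
side30 rust 0.185 73 x med 0.6149 rng [0.6102 0.6198] y -0.049 -0.002 dx/dy -0.068
side30 rust 0.15 77 x med 0.6146 rng [0.6078 0.6196] y -0.052 0.01 dx/dy -0.019
side30 rust 0.1 117 x med 0.6131 rng [0.6058 0.6203] y -0.053 0.01 dx/dy -0.05
top30 red 0.185 18 x med 0.6397 rng [0.6364 0.6429] y -0.028 0.002 dx/dy -0.073
top30 red 0.15 9 x med 0.6348 rng [0.6294 0.6376] y 0.014 0.019 dx/dy -0.126
top30 red 0.1 7 x med 0.6339 rng [0.6305 0.636 ] y 0.019 0.024 dx/dy -0.233
top30 green 0.185 69 x med 0.6253 rng [0.6209 0.6301] y -0.038 0.006 dx/dy -0.052
top30 green 0.1 7 x med 0.6231 rng [0.6186 0.6268] y 0.016 
[... 529 characters left out ...]
ed 0.6278 rng [0.6241 0.633 ] y -0.058 -0.037 dx/dy -0.002
side31 rust 0.185 77 x med 0.6149 rng [0.6102 0.6197] y -0.05 0.001 dx/dy -0.059
side31 rust 0.15 78 x med 0.6148 rng [0.6078 0.6197] y -0.053 0.01 dx/dy -0.02
side31 rust 0.1 117 x med 0.6131 rng [0.6057 0.6203] y -0.053 0.009 dx/dy -0.054
[[81, 0, 28, 116, 1018], [150, 0, 53, 111, 2836], [231, 0, 63, 156, 5348], [31, 10, 49, 25, 361], [0, 113, 15, 15, 95], [22, 118, 34, 17, 123], [51, 131, 8, 12, 49], [70, 144, 10, 19, 82], [257, 160, 7, 12, 74], [271, 167, 6, 15, 72], [259, 176, 8, 10, 47], [324, 177, 23, 44, 551], [269, 184, 11, 27, 168], [87, 245, 45, 55, 717], [291, 276, 8, 20, 94], [295, 304, 6, 19, 68], [286, 306, 9, 19, 86]]
```

Spacing is about 12 mm and 13 mm (side view), i.e. the thicknesses. All three hang plumb and steady between pictures, and nothing but the arm and the three pieces changed. Handing in.

```bash
python3 -c "
from tip import *
st();print(r.finish_job())"
```

```text
t 38.8 p [ 0.4568 -0.0239  0.2561] ya 92.97 zt [-0.081 -0.011 -0.997] F [0.82 0.77 0.1 ] M [ 0.05 -0.09 -0.06] op 1.003
the job is handed in; nothing more can be done
None
```

The red plate, then the green descender, then the large rusty carabiner are hung on the bar by their upper eyes and nested against the stop. I let go of all three and handed the job in at 38.8 s.

**Pushes:** Each piece was lowered until the bar took its weight, slid back and pressed home before I took the next. At the end of each push the wrist read 7.8 N for the plate, 8.6 N for the descender and 10.4 N for the carabiner. Readings come only at the end of each half-second call; none exceeded 20 N. The wrist force includes friction on the bar, which I estimate at 1 to 2 N, so somewhat less than those figures reached the stop.

**Last checks:**
- **Spacing:** the side view gives piece centres about 12 to 13 mm apart, matching their thickness, with no gap visible. They hung plumb and had not moved between two pictures.
- **Other things:** comparing the first and last side pictures, only the arm, the three pieces and the clip's jaws where the carabiner came out show changes. The gripper is about 0.15 m clear of the bar.

**Disagreements:**
- **Tool height:** the cameras showed the fingertips about 31 mm higher than the reported TCP height, and about 33 mm at the clip. I used the camera heights, and the contacts on the bar confirmed them.
- **Gripper tilt:** the gripper tipped forward by about 1.6° on the plate, 4° on the descender and 5.5° on the carabiner while pushing. The pieces still hung straight after release.
- **Top view:** the arm partly hid the bar, so gaps and squareness were judged mainly from the side camera.

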